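Clear the brittle forming board and hang its guides level

ROBOT

A 6-joint arm with a two-finger parallel gripper is mounted at the origin on the work surface. World frame = base frame: x ahead of the robot, y to its left, z up, the work surface at z = 0. Lengths are in m, angles in rad, forces in N, time in s.
With the tool pointing down it reaches from about 0.275 to 0.725 m from the base axis. Payload 5.6 kg.
Tool frame: the origin (TCP) lies at the centre of the arm's flange, where the gripper is bolted on; the fingertips stand 173 mm ahead of it and the grasp point (between the pads) lies 155 mm ahead of it; z points along the fingers, y is the direction in which the jaws open and shut (so a half turn about z gives the same grasp; the last joint's range is limited). The gripper opens to 85 mm and grips with 20 to 120 N. Pads are 22 mm wide; open, the fingers measure 114 mm over their backs; the gripper's body (76 mm by 85 mm) begins 54 mm behind the grasp point. The pads swing forward as they close: fully open they stand 13 mm farther back than shut.
Start: joints at [-0.992, 0.255, 0.108, 0, -1.424, -0.285], TCP at [0.159, -0.526, 0.405] pointing down, gripper open.
Joint ranges: [-2.95, 2.95], [-1.21, 1.97], [-1.09, 1.5], [-2.87, 1.71], [-2.94, -0.07], [-3.05, 3.05]. Speed limits (rad/s): [2.57, 2.57, 3.14, 3.14, 3.14, 3.14].

INTERFACE

Orientations are given as a unit quaternion [x, y, z, w].
In Python, from plant import r gives the robot as it stands. The module is installed in compiled form; this text tells all that it offers.
- The arm moves only by the tool servo_tool, never from a script. Its argument "moves" is a list of rows, each an object of numbers: "dx", "dy", "dz": the shift along the tool's x, y, z in m; "ax", "ay", "az": the turn, a rotation vector about the tool's x, y, z in degrees; "jaw": the finger opening in m, from 0 to 0.0854. A call has 1 to 8 rows; each row is the pose to reach, as a shift and turn from the pose measured when the call began, along the tool's axes at that moment; what a row does not reach only later rows make up. A row lasts 1/12 s, in which the tool goes at most 41.7 mm and 7.16 degrees, less where a joint would pass 70% of its speed; a pose out of reach is approached as far as the arm can. A call with a gripper value outside its range is refused whole. The fingers move at their own pace and stop on an object; the grip force is fixed at half the most. Time passes only in rows, so rows that repeat a pose let the fingers close. It gives the time, the measured TCP pose, the force and the opening at its end, in the units of the state.
- r.observe(): the state, without advancing time (a new reading comes with each control period).
- r.read_camera(name): name is "scene" or "top" or "wrist"; returns a dict with "img" (480x640x3 uint8, red, green, blue), "depth" (480x640 float32, m along the optical axis (not along the pixel's ray), 0 where there is no reading), "K" (3x3 intrinsics, pixels), "D" ([k1, k2, p1, p2, k3] as OpenCV has them; the pictures are not rectified), "R" (3x3) and "t" (3): a world point X has camera coordinates R X + t; the wrist camera has in their place "mount" (4x4, takes a point from camera to tool coordinates, whose origin is the TCP and whose axes are the flange's). Camera axes: x right, y down, z forward; pixel columns grow to the right and rows downward; lengths in m; the calibration is good to about 2 mm. A picture is of the moment at which its call begins: read the wrist's pose just before it.
- r.close_job(): hands the job in, once; it reports no verdict.
The state is a dict: "clock": time; "q": joint angles; "joint_vel": joint speeds; "joint_torque": joint torques, N m; "tcp_pos": TCP position; "ee_rot": TCP orientation; "wrist_force": force on the tool from outside, world axes, zero at the start; "wrist_torque": the same for the moment, N m; "opening": finger opening in m.
Only numpy, scipy, OpenCV 4.12 (cv2) and the standard library are available. Lean on these libraries where they do the work, as an engineer would, in place of code of your own. Each camera call takes 0.05 s, during which the arm holds its last target.

TASK

Clear the nut-brittle forming board: pull up the sprung plunger at its left end, twist it anticlockwise into its rest notch so that it stays up by itself, and only then slide the hold-down bar all the way back, away from you. Hang every metal guide from the board on the drying rail, one to a pin, well onto it, each by that one of its three holes which lets it hang level and still, upright as it stood. Once all of them hang, slide the bar fully home again, then turn the plunger back and let it down so that it locks the bar; do not disturb the nut bars or the jar.

Things in the scene. Friction and masses are not known exactly. Their poses are not given: they have to be found in the camera images.
- board: wooden forming board fixed on the table at the robot's right, 14 mm thick; top spans its x -130 to 130 mm, its y -190 to 250 mm; x points away from the robot. Origin at table height. Guides stand on it in a row along y, near x = -60 mm, 80 mm apart. Bar end posts (10 mm in y, 30 in x) at y = -165 and 165 mm. Plunger axis at x -27, y 225 mm
- bar (a joint): hold-down bar, a bridge along board y over the guides, 24 mm wide, 98 to 110 mm above the table. Slides along board +x (2 N friction): 0 = over the guides (at board x -50 mm), 0.13 m = fully back. On its middle (board y 0) a black handle block, 14 mm thick in x, 44 mm in y, 110 to 142 mm above the table. Locked at 0 (4 mm play) while the plunger's nose is down
- plunger_lift (a joint): height of the sprung index plunger at the board's left end, m: 0 = nose down, bar locked; a 300 N/m spring presses it down with 4 N at 0, 8 N when raised; end stop 0.017. At 0 its cross pin lies in a deep slot of the collar; lift at least 0.0125 (better 0.014 to 0.015) to turn it; resting in the notch it stands at about 0.0095
- plunger_turn (a joint): turn of the plunger, rad, anticlockwise seen from above: 0 = cross pin in the deep slot; 1.22 = over the collar's rest notch, 3 mm deep, into which the pin drops when lowered there, then the plunger stays up by itself; end stop 1.36. It cannot turn unless lifted clear; to let it down, lift it 0.003 to 0.005 out of the notch and turn back to 0
- plunger_grip (a point): centre of the plunger's black T-grip, on its vertical axis: a bar 36 mm long (along board x when home, turning with the plunger), 12 mm thick, 26 mm high, top 94 mm above the table when home. The collar below reaches 64 mm; the hold-down bar's end post stands 60 mm away on the board's -y side
- rail: low steel hanging rail fixed at the robot's left: a strip 12 mm thick, 400 mm long (y), top 87 mm above the table, with three round pins, 6 mm thick, sticking out 66 mm from its middle line to -x (towards the robot), rising 6 degrees to their free ends. Posts at y -190 and 190 mm. Origin at table height below the strip
- pin1 (a point): point on the axis of pin 1 (rail y = -130 mm), 36 mm out from the strip's middle and 30 mm short of the pin's free end, 85 mm above the table: the place where a guide should hang. Axes are the rail's
- pin2 (a point): point on the axis of pin 2 (rail y = 0 mm), 36 mm out from the strip's middle and 30 mm short of the pin's free end, 85 mm above the table: the place where a guide should hang. Axes are the rail's
- pin3 (a point): point on the axis of pin 3 (rail y = 130 mm), 36 mm out from the strip's middle and 30 mm short of the pin's free end, 85 mm above the table: the place where a guide should hang. Axes are the rail's
- guide_a: aluminium guide (may be absent), 0.1 to 0.4 kg: upright web 96 mm long (x), 5 thick (y), 80 high, on a foot 96 x 40 x 6 mm; on the foot at the +x end a solid block 36 mm wide (y): medium, 24 mm long (x), 28 mm high. All one solid metal, uniform. Three 13 mm through holes in the web, 55 mm above the underside, at x -9, 9, 27 mm. Origin: centre of the foot's underside, z up
- guide_a_hole1 (a point): centre of first hole of guide_a, at -9 mm along the guide's x, 55 mm above its underside
- guide_a_hole2 (a point): centre of second hole of guide_a, at 9 mm along the guide's x, 55 mm above its underside
- guide_a_hole3 (a point): centre of third hole of guide_a, at 27 mm along the guide's x, 55 mm above its underside
- guide_b: aluminium guide (may be absent), 0.1 to 0.4 kg: upright web 96 mm long (x), 5 thick (y), 80 high, on a foot 96 x 40 x 6 mm; on the foot at the +x end a solid block 36 mm wide (y): small, 12 mm long (x), 8 mm high. All one solid metal, uniform. Three 13 mm through holes in the web, 55 mm above the underside, at x 2, 20, 38 mm. Origin: centre of the foot's underside, z up
- guide_b_hole1 (a point): centre of first hole of guide_b, at 2 mm along the guide's x, 55 mm above its underside
- guide_b_hole2 (a point): centre of second hole of guide_b, at 20 mm along the guide's x, 55 mm above its underside
- guide_b_hole3 (a point): centre of third hole of guide_b, at 38 mm along the guide's x, 55 mm above its underside
- guide_c: aluminium guide (may be absent), 0.1 to 0.4 kg: upright web 96 mm long (x), 5 thick (y), 80 high, on a foot 96 x 40 x 6 mm; on the foot at the +x end a solid block 36 mm wide (y): large, 34 mm long (x), 41 mm high. All one solid metal, uniform. Three 13 mm through holes in the web, 55 mm above the underside, at x -23, -5, 13 mm. Origin: centre of the foot's underside, z up
- guide_c_hole1 (a point): centre of first hole of guide_c, at -23 mm along the guide's x, 55 mm above its underside
- guide_c_hole2 (a point): centre of second hole of guide_c, at -5 mm along the guide's x, 55 mm above its underside
- guide_c_hole3 (a point): centre of third hole of guide_c, at 13 mm along the guide's x, 55 mm above its underside
- nut_bar1: bystander: nut brittle bar 48 x 36 x 26 mm on the table near the robot
- nut_bar2: bystander: second nut brittle bar, same size
- jar: bystander: small glass jar, 42 mm across, 75 mm high

How it is judged:
By the outcome, as a careful person would: the job done as asked, in the order asked, and still so for the second after the job is handed in, with the robot touching nothing.
Of guide_a, guide_b, guide_c only 2 to 3 are there at a start; the rules pass over those that are not, and their reading is None.
At some moment in a run one of guide_a, guide_b, guide_c may be knocked a few centimetres aside while the robot is not near it.
It also fails if it takes over 210 s, if anything falls off the work surface, if the arm or the gripper's body presses on something with over 40 N, if the wrist force passes 120 N, or if a joint passes its speed limit or range.

## Working session

There is one attempt and no reset: what is moved stays moved. The work goes in short steps, Python scripts to look and compute and a tool call to move; the robot and the scene stay as the last step left them, time stands still between calls to the robot, and variables do not carry over. Pictures are saved under pics/ and viewed, and the job is handed in when it is done.

Besides the shell and the picture viewer there is one more tool, called after ">>>" as name(argument=value, ...) on one line, values as JSON. servo_tool: Moves the arm, as the interface text tells. Its arguments: {"type":"object","properties":{"moves":{"type":"array"}},"required":["moves"]}

```bash
mkdir -p pics; cat > h.py <<'E'
import numpy as np, cv2
from plant import r
from scipy.spatial.transform import Rotation as R_
np.set_printoptions(precision=4,suppress=True)
def save(name,fn):
    c=r.read_camera(name); cv2.imwrite('pics/'+fn,c['img'][:,:,::-1]); return c
E
python3 - <<'E'
from h import *
o=r.observe(); print(o)
for n in ['scene','top','wrist']:
    c=save(n,n+'0.png'); print(n,c['K'],c['D'],c.get('R'),c.get('t'),c.get('mount'))
    np.savez('/tmp/'+n+'0.npz',**{k:v for k,v in c.items()})
E
```

```text
{'clock': 0.0, 'q': array([-0.9924,  0.2558,  0.107 , -0.0005, -1.4239, -0.2846]), 'joint_vel': array([-0.0003, -0.0003, -0.0003, -0.0009,  0.0005, -0.0005]), 'joint_torque': array([ -0.0024, -38.6626,  23.7928,   5.3653,  -0.0063,   0.    ]), 'tcp_pos': array([ 0.1593, -0.5263,  0.4038]), 'ee_rot': array([-0.1464,  0.9892,  0.001 , -0.0002]), 'wrist_force': array([ 0.6444, -0.1651,  0.378 ]), 'wrist_torque': array([ 0.023 , -0.0247,  0.0388]), 'opening': 0.08536251381793854}
scene [[445.944    0.     322.2797]
 [  0.     445.944  237.4306]
 [  0.       0.       1.    ]] [-0.0907  0.      0.      0.      0.    ] [[-0.8287  0.5596  0.0073]
 [ 0.3689  0.5559 -0.7449]
 [-0.4209 -0.6146 -0.6671]] [ 0.392  -0.1533  1.1625] None
top [[493.4269   0.     322.9502]
 [  0.     493.4269 240.2904]
 [  0.       0.       1.    ]] [-0.088  0.     0.     0.     0.   ] [[-0.0094 -0.9995 -0.0312]
 [-0.9858  0.0144 -0.1671]
 [ 0.1675  0.0292 -0.9854]] [0.0472 0.5151 0.9264] None
wrist [[420.9213   0.     312.7401]
 [  0.     420.9213 239.0729]
 [  0.       0.       1.    ]] [-0.049  0.     0.     0.     0.   ] None None [[-0.0001 -0.9473 -0.3202  0.082 ]
 [ 1.     -0.0002  0.0003 -0.0016]
 [-0.0003 -0.3202  0.9473  0.0312]
 [ 0.      0.      0.      1.    ]]
```

View pics/scene0.png

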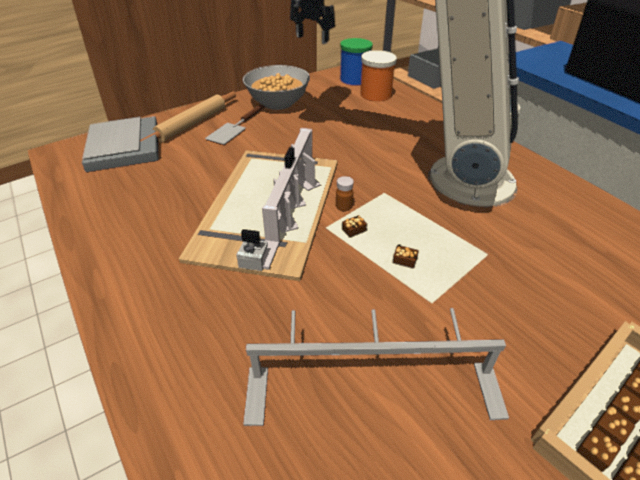

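View pics/top0.png

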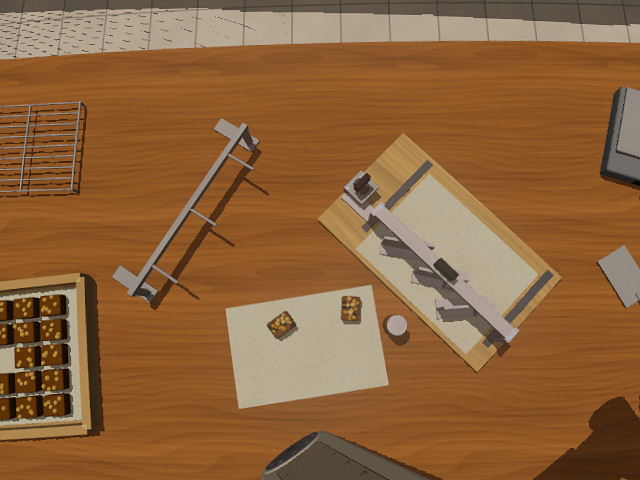

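View pics/wrist0.png

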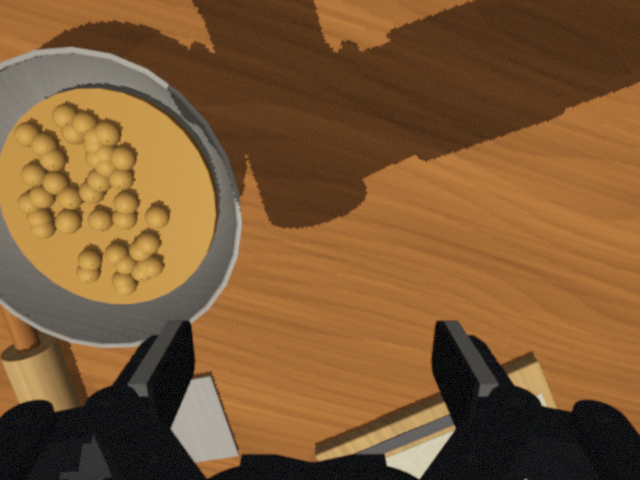

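All three guides seem to be on the board (top: near (400,245), (430,275), (455,310)). The plunger is at (361,186), the bar handle at (446,269) and the rail runs from (245,125) to (133,293).

```bash
cat >> h.py <<'E'
def ray(c,px,T=None):
    """T: 4x4 tool pose for wrist. returns origin, dirs"""
    p=cv2.undistortPoints(np.array(px,float).reshape(-1,1,2),c['K'],c['D']).reshape(-1,2)
    d=np.c_[p,np.ones(len(p))]
    if 'mount' in c and c['mount'] is not None and T is not None:
        M=T@c['mount']; return M[:3,3],d@M[:3,:3].T
    return -c['R'].T@c['t'], d@c['R']
def onz(c,px,z,T=None):
    o,d=ray(c,px,T); return o+d*((z-o[2])/d[:,2])[:,None]
def depthpt(c,px,T=None):
    o,d=ray(c,px,T); px=np.array(px).reshape(-1,2).round().astype(int)
    return o+d*c['depth'][px[:,1],px[:,0]][:,None]
def T_of(o):
    T=np.eye(4);T[:3,:3]=R_.from_quat(o['ee_rot']).as_matrix();T[:3,3]=o['tcp_pos'];return T
def cloud(c,T=None,step=1):
    v,u=np.mgrid[0:480:step,0:640:step]; px=np.c_[u.ravel(),v.ravel()]
    P=depthpt(c,px,T); ok=c['depth'][px[:,1],px[:,0]]>0
    return P,ok,px
def load(f):
    z=np.load(f,allow_pickle=True); return {k:z[k] for k in z.files}
E
python3 - <<'E'
from h import *
t=load('/tmp/top0.npz'); s=load('/tmp/scene0.npz')
img=t['img']
P,ok,px=cloud(t)
print('depth noise/table', np.percentile(P[ok&(px[:,1]>150)][:,2],[1,10,50,90,99]))
print('board corners',onz(t,[[403,134],[560,277],[478,372],[319,219]],.014))
print('depth there',depthpt(t,[[403,140],[553,277],[478,365],[325,219]]))
print('handle',depthpt(t,[[446,266]]),'grip',depthpt(t,[[361,183]]))
print('rail',onz(t,[[245,125],[133,293]],.087))
for a,u in ((t,'top'),(s,'scene')):
    im=a['img'][:,:,::-1]
    if u=='top': cv2.imwrite('pics/topz.png',cv2.resize(im[120:380,310:570],None,fx=2.3,fy=2.3,interpolation=cv2.INTER_CUBIC)); cv2.imwrite('pics/railz.png',cv2.resize(im[110:310,100:290],None,fx=3,fy=3))
    else: cv2.imwrite('pics/scenez.png',cv2.resize(im[120:290,170:370],None,fx=3.5,fy=3.5,interpolation=cv2.INTER_CUBIC))
E
```

```text
depth noise/table [-0.0036 -0.0016  0.0012  0.0293  0.3904]
board corners [[ 0.7456 -0.1291  0.014 ]
 [ 0.4386 -0.4356  0.014 ]
 [ 0.2556 -0.2583  0.014 ]
 [ 0.565   0.0496  0.014 ]]
depth there [[ 0.7325 -0.1286  0.0131]
 [ 0.4387 -0.42    0.0164]
 [ 0.2692 -0.2584  0.0158]
 [ 0.5642  0.0373  0.0166]]
handle [[ 0.4503 -0.1765  0.1416]] grip [[ 0.6168 -0.0339  0.0929]]
rail [[0.7422 0.1921 0.087 ]
 [0.4123 0.4008 0.087 ]]
```

View pics/topz.png

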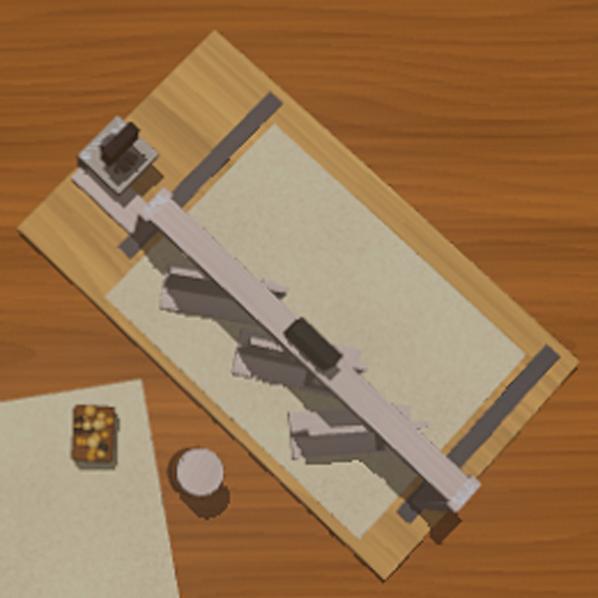

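View pics/scenez.png

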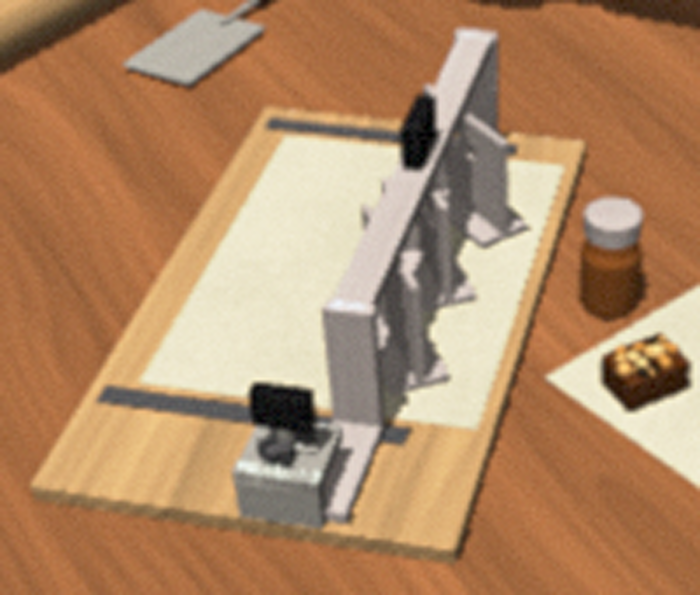

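View pics/railz.png

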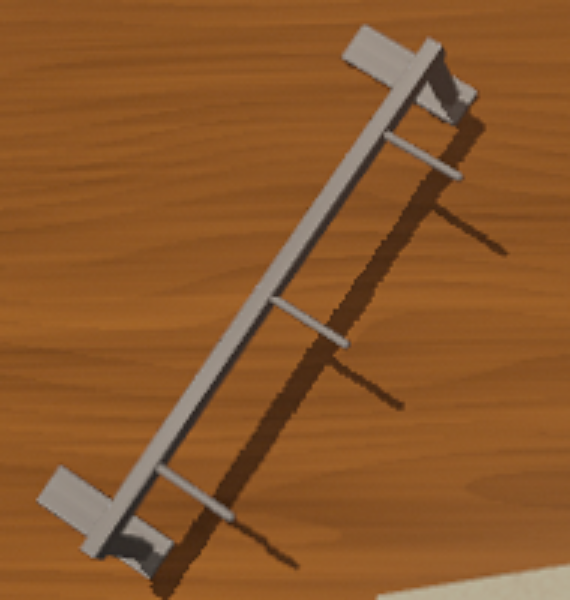

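```bash
cat >> h.py <<'E'
def go(pos,yaw_y,pitch=None):
    """print shift/turn in tool axes to put TCP at pos, tool pointing down with tool y at world angle yaw_y (deg), nearer of half turns NOT chosen"""
    o=r.observe(); T=T_of(o); a=np.radians(yaw_y)
    y=np.array([np.cos(a),np.sin(a),0]); z=np.array([0,0,-1.]); x=np.cross(y,z)
    Rt=np.c_[x,y,z]; d=T[:3,:3].T@(np.array(pos)-T[:3,3])
    rv=np.degrees(R_.from_matrix(T[:3,:3].T@Rt).as_rotvec())
    print('from',T[:3,3],'yaw_y',np.degrees(np.arctan2(T[1,1],T[0,1])),'clock',o['clock'],'q6',o['q'][5],'open',o['opening'])
    print('MOVE dxyz mm',(d*1000).round(1),'axyz',rv.round(2)); return d,rv
E
python3 - <<'E'
from h import *
for f in ['top','scene']:
    c=load(f'/tmp/{f}0.npz'); P,ok,px=cloud(c); I=c['img'].reshape(-1,3).astype(int)
    dark=I.max(1)<60
    m=ok&dark&(P[:,2]>.07)&(P[:,2]<.11)&(np.hypot(P[:,0]-.618,P[:,1]+.035)<.04)
    print(f,'grip',m.sum(),np.median(P[m],0),P[m].min(0),P[m].max(0))
    m=ok&dark&(P[:,2]>.12)&(P[:,2]<.155)&(np.hypot(P[:,0]-.446,P[:,1]+.178)<.05)
    print(f,'handle',m.sum(),np.median(P[m],0),P[m].min(0),P[m].max(0))
    # rail strip top
    m=ok&(P[:,2]>.08)&(P[:,2]<.095)&(P[:,1]>.15)&(P[:,0]>.38)&(P[:,0]<.78)
    Q=P[m][:,:2]; 
    mu=Q.mean(0); u,s,v=np.linalg.svd(Q-mu); print('rail',m.sum(),mu,v[0],np.degrees(np.arctan2(v[0][1],v[0][0])),'sd',s/np.sqrt(len(Q)), 'z',np.median(P[m][:,2]))
    # bar top
    m=ok&(P[:,2]>.1)&(P[:,2]<.119)&(P[:,1]<.02)&(P[:,1]>-.35)&(P[:,0]>.25)&(P[:,0]<.65)&(I.min(1)>120)
    Q=P[m][:,:2]; mu=Q.mean(0);u,s,v=np.linalg.svd(Q-mu); print('bar',m.sum(),mu,np.degrees(np.arctan2(v[0][1],v[0][0])),'z',np.median(P[m][:,2]), 'ext',((Q-mu)@v[0]).min(),((Q-mu)@v[0]).max())
go([.618,-.035,.35],45)
E
```

```text
top grip 75 [ 0.6165 -0.0362  0.0908] [ 0.6043 -0.0501  0.0705] [ 0.6344 -0.0204  0.0988]
top handle 85 [ 0.4428 -0.1731  0.1352] [ 0.4276 -0.1952  0.1206] [ 0.463  -0.1593  0.1455]
rail 1733 [0.5712 0.2969] [-0.8399  0.5428] 147.1261443311997 sd [0.1135 0.0161] z 0.0870526435553286
bar 2113 [ 0.4443 -0.1798] -134.91525229818723 z 0.11032936298519291 ext -0.17205635006266556 0.16721524155390272
scene grip 191 [ 0.6222 -0.0286  0.0845] [ 0.608  -0.0449  0.07  ] [ 0.6364 -0.016   0.0946]
scene handle 118 [ 0.4527 -0.1648  0.1361] [ 0.4324 -0.1871  0.1201] [ 0.4642 -0.1557  0.1428]
rail 2642 [0.5778 0.2988] [ 0.8399 -0.5427] -32.867011398382445 sd [0.1141 0.015 ] z 0.08608779090094582
bar 807 [ 0.47   -0.1496] 44.592450066200186 z 0.10899775286806435 ext -0.20735397655249996 0.13737907423295875
from [ 0.1593 -0.5263  0.404 ] yaw_y 106.83076962666756 clock 0.15 q6 -0.28457850907615767 open 0.08549772196827704
MOVE dxyz mm [-581.3  337.4   54.5] axyz [ 0.07 -0.05 61.83]
```

>>> servo_tool(moves=[{"dx": -0.041, "dy": 0.024, "dz": 0, "az": 4}, {"dx": -0.082, "dy": 0.048, "dz": 0, "az": 9}, {"dx": -0.123, "dy": 0.072, "dz": 0, "az": 14}, {"dx": -0.164, "dy": 0.096, "dz": 0, "az": 19}, {"dx": -0.205, "dy": 0.12, "dz": 0, "az": 24}, {"dx": -0.246, "dy": 0.144, "dz": 0, "az": 29, "jaw": 0.035}, {"dx": -0.287, "dy": 0.168, "dz": 0, "az": 34, "jaw": 0.035}, {"dx": -0.328, "dy": 0.192, "dz": 0, "az": 39, "jaw": 0.035}])

```text
schema error: expected keys dx, dy, dz, ax, ay, az, jaw
```

```bash
python3 - <<'E'
from h import *
go([.6195,-.0365,.35],45)
E
```

```text
from [ 0.1593 -0.5263  0.404 ] yaw_y 106.83076962666756 clock 0.15 q6 -0.28457850907615767 open 0.08549772196827704
MOVE dxyz mm [-582.3  335.5   54.5] axyz [ 0.07 -0.05 61.83]
```

>>> servo_tool(moves=[{"dx": -0.3, "dy": 0.173, "dz": 0, "ax": 0, "ay": 0, "az": 32, "jaw": 0.035}, {"dx": -0.3, "dy": 0.173, "dz": 0, "ax": 0, "ay": 0, "az": 32, "jaw": 0.035}, {"dx": -0.3, "dy": 0.173, "dz": 0, "ax": 0, "ay": 0, "az": 32, "jaw": 0.035}, {"dx": -0.5823, "dy": 0.3355, "dz": 0.027, "ax": 0, "ay": 0, "az": 61.8, "jaw": 0.035}, {"dx": -0.5823, "dy": 0.3355, "dz": 0.0545, "ax": 0, "ay": 0, "az": 61.8, "jaw": 0.035}, {"dx": -0.5823, "dy": 0.3355, "dz": 0.0545, "ax": 0, "ay": 0, "az": 61.8, "jaw": 0.035}, {"dx": -0.5823, "dy": 0.3355, "dz": 0.0545, "ax": 0, "ay": 0, "az": 61.8, "jaw": 0.035}, {"dx": -0.5823, "dy": 0.3355, "dz": 0.0545, "ax": 0, "ay": 0, "az": 61.8, "jaw": 0.035}])

```text
clock: 0.82
tcp_pos: [0.359, -0.3149, 0.3883]
ee_rot: [0.286, 0.958, 0.001, -0.0]
wrist_force: [1.2, -1.4, 0.1]
opening: 0.0351
```

```bash
python3 - <<'E'
from h import *
go([.6195,-.0365,.35],45)
E
```

```text
from [ 0.359  -0.3149  0.3883] yaw_y 56.7439247823846 clock 0.8167 q6 -1.7597420795450862 open 0.03510767734563374
MOVE dxyz mm [-65.2 375.6  38.6] axyz [ 0.04 -0.07 11.74]
```

>>> servo_tool(moves=[{"dx": -0.065, "dy": 0.3755, "dz": 0.0385, "ax": 0, "ay": 0, "az": 11.7, "jaw": 0.035}, {"dx": -0.065, "dy": 0.3755, "dz": 0.0385, "ax": 0, "ay": 0, "az": 11.7, "jaw": 0.035}, {"dx": -0.065, "dy": 0.3755, "dz": 0.0385, "ax": 0, "ay": 0, "az": 11.7, "jaw": 0.035}, {"dx": -0.065, "dy": 0.3755, "dz": 0.0385, "ax": 0, "ay": 0, "az": 11.7, "jaw": 0.035}, {"dx": -0.065, "dy": 0.3755, "dz": 0.0385, "ax": 0, "ay": 0, "az": 11.7, "jaw": 0.035}, {"dx": -0.065, "dy": 0.3755, "dz": 0.0385, "ax": 0, "ay": 0, "az": 11.7, "jaw": 0.035}, {"dx": -0.065, "dy": 0.3755, "dz": 0.0385, "ax": 0, "ay": 0, "az": 11.7, "jaw": 0.035}, {"dx": -0.065, "dy": 0.3755, "dz": 0.0385, "ax": 0, "ay": 0, "az": 11.7, "jaw": 0.035}])

```text
clock: 1.48
tcp_pos: [0.5819, -0.0757, 0.3553]
ee_rot: [0.382, 0.924, 0.0, -0.001]
wrist_force: [0.6, 0.7, 0.5]
opening: 0.0347
```

```bash
cat >> h.py <<'E'
def wrist(fn):
    o=r.observe(); T=T_of(o); c=save('wrist',fn); np.savez('/tmp/w.npz',T=T,**c); return c,T
E
python3 - <<'E'
from h import *
go([.6195,-.0365,.35],45)
c,T=wrist('w1.png')
P,ok,px=cloud(c,T); I=c['img'].reshape(-1,3).astype(int)
m=ok&(P[:,2]>.086)&(P[:,2]<.099)&(np.hypot(P[:,0]-.6195,P[:,1]+.0365)<.05)&(I.max(1)<80)
print(m.sum(),np.median(P[m],0),P[m].min(0),P[m].max(0)); Q=P[m][:,:2]
if m.sum()>10: 
    print(cv2.minAreaRect(Q.astype(np.float32)*1000), px[m].min(0),px[m].max(0))
E
```

```text
from [ 0.5819 -0.0757  0.3553] yaw_y 45.06447850813733 clock 1.4833 q6 -2.491042651004653 open 0.0346602143039547
MOVE dxyz mm [ 1.1 54.3  5.3] axyz [ 0.01 -0.1   0.06]
1275 [ 0.6202 -0.036   0.0933] [ 0.6065 -0.0519  0.086 ] [ 0.6387 -0.0209  0.0959]
((622.3287353515625, -36.6834602355957), (12.540867805480957, 35.875640869140625), 44.47968292236328) [396 214] [421 273]
```

View pics/w1.png

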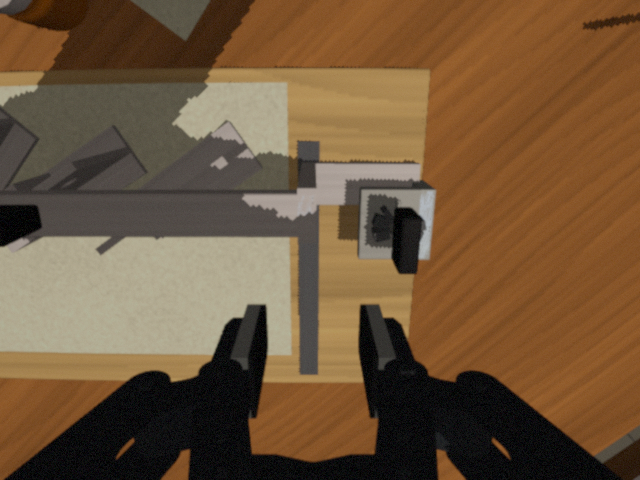

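The wrist picture shows the plunger's black grip at (408,240), outlined at about 36 x 12.5 mm with its top at 0.0935 m. That agrees with the given sizes. Next I centre over it and go down.

>>> servo_tool(moves=[{"dx": 0, "dy": 0.0554, "dz": 0.02, "ax": 0, "ay": -0.1, "az": 0, "jaw": 0.035}, {"dx": 0, "dy": 0.0554, "dz": 0.04, "ax": 0, "ay": -0.1, "az": 0, "jaw": 0.035}, {"dx": 0, "dy": 0.0554, "dz": 0.04, "ax": 0, "ay": -0.1, "az": 0, "jaw": 0.035}, {"dx": 0, "dy": 0.0554, "dz": 0.075, "ax": 0, "ay": -0.1, "az": 0, "jaw": 0.035}, {"dx": 0, "dy": 0.0554, "dz": 0.1, "ax": 0, "ay": -0.1, "az": 0, "jaw": 0.035}, {"dx": 0, "dy": 0.0554, "dz": 0.113, "ax": 0, "ay": -0.1, "az": 0, "jaw": 0.035}, {"dx": 0, "dy": 0.0554, "dz": 0.113, "ax": 0, "ay": -0.1, "az": 0, "jaw": 0.035}, {"dx": 0, "dy": 0.0554, "dz": 0.113, "ax": 0, "ay": -0.1, "az": 0, "jaw": 0.035}])

```text
clock: 2.2
tcp_pos: [0.6242, -0.0319, 0.2396]
ee_rot: [0.381, 0.925, 0.0, -0.001]
wrist_force: [1.2, -0.3, -0.0]
opening: 0.0351
```

```bash
python3 - <<'E'
from h import *
go([.621,-.0366,.242],45)
print(r.observe()['wrist_force'])
c,T=wrist('w2.png')
E
```

```text
from [ 0.6242 -0.0319  0.2396] yaw_y 45.245350783991995 clock 2.2 q6 -2.5494061077250265 open 0.03505053693834781
MOVE dxyz mm [-1.  -5.6 -2.4] axyz [-0.03 -0.11  0.25]
[ 1.1915 -0.3065 -0.0198]
```

View pics/w2.png

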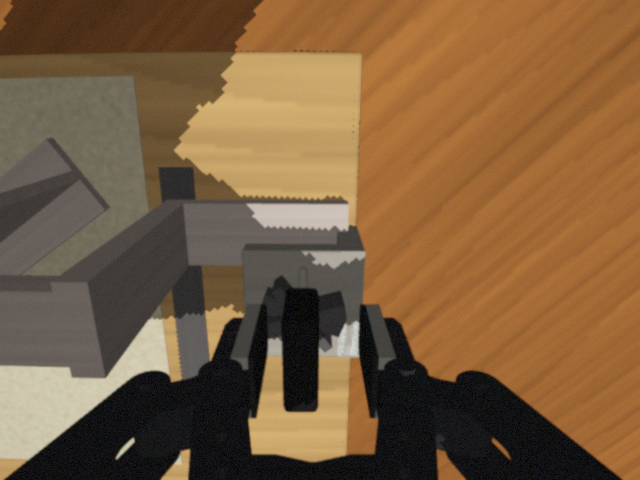

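>>> servo_tool(moves=[{"dx": -0.001, "dy": -0.0056, "dz": -0.0024, "ax": 0, "ay": -0.1, "az": 0.2, "jaw": 0.035}, {"dx": -0.001, "dy": -0.0056, "dz": -0.0024, "ax": 0, "ay": -0.1, "az": 0.2, "jaw": 0.035}, {"dx": -0.001, "dy": -0.0056, "dz": -0.0024, "ax": 0, "ay": -0.1, "az": 0.2, "jaw": 0.035}])

```text
clock: 2.5
tcp_pos: [0.6212, -0.037, 0.2438]
ee_rot: [0.383, 0.924, 0.001, 0.001]
wrist_force: [0.0, 0.7, -0.6]
opening: 0.035
```

```bash
python3 - <<'E'
from h import *
go([.621,-.0366,.242],45)
print(r.observe()['wrist_force'])
E
```

```text
from [ 0.6212 -0.037   0.2438] yaw_y 45.0089629300781 clock 2.5 q6 -2.5474800862506397 open 0.03501178050919306
MOVE dxyz mm [0.5 0.1 1.8] axyz [0.12 0.1  0.01]
[ 0.0348  0.745  -0.6439]
```

>>> servo_tool(moves=[{"dx": 0, "dy": 0, "dz": 0.001, "ax": 0, "ay": 0, "az": 0, "jaw": 0.02}, {"dx": 0, "dy": 0, "dz": 0.001, "ax": 0, "ay": 0, "az": 0, "jaw": 0.014}, {"dx": 0, "dy": 0, "dz": 0.001, "ax": 0, "ay": 0, "az": 0, "jaw": 0.005}, {"dx": 0, "dy": 0, "dz": 0.001, "ax": 0, "ay": 0, "az": 0, "jaw": 0.002}, {"dx": 0, "dy": 0, "dz": 0.001, "ax": 0, "ay": 0, "az": 0, "jaw": 0.002}, {"dx": 0, "dy": 0, "dz": 0.001, "ax": 0, "ay": 0, "az": 0, "jaw": 0.002}])

```text
clock: 3.0
tcp_pos: [0.6216, -0.0367, 0.2432]
ee_rot: [0.382, 0.924, 0.001, 0.002]
wrist_force: [1.1, 2.6, 2.9]
opening: 0.0106
```

```bash
python3 - <<'E'
from h import *
for i in range(3):
  o=r.observe(); print(o['tcp_pos'],o['wrist_force'],o['opening'],o['clock'])
c,T=wrist('w3.png')
for i in range(3):
  o=r.observe(); print(o['tcp_pos'],o['wrist_force'],o['opening'],o['clock'])
E
```

```text
[ 0.6216 -0.0367  0.2432] [1.0528 2.5891 2.9019] 0.010646988906972427 3.0
[ 0.6216 -0.0367  0.2432] [1.0528 2.5891 2.9019] 0.010646988906972427 3.0
[ 0.6216 -0.0367  0.2432] [1.0528 2.5891 2.9019] 0.010646988906972427 3.0
[ 0.6216 -0.0367  0.2432] [1.6192 2.1825 3.5116] 0.010970741908896285 3.05
[ 0.6216 -0.0367  0.2432] [1.6192 2.1825 3.5116] 0.010970741908896285 3.05
[ 0.6216 -0.0367  0.2432] [1.6192 2.1825 3.5116] 0.010970741908896285 3.05
```

View pics/w3.png

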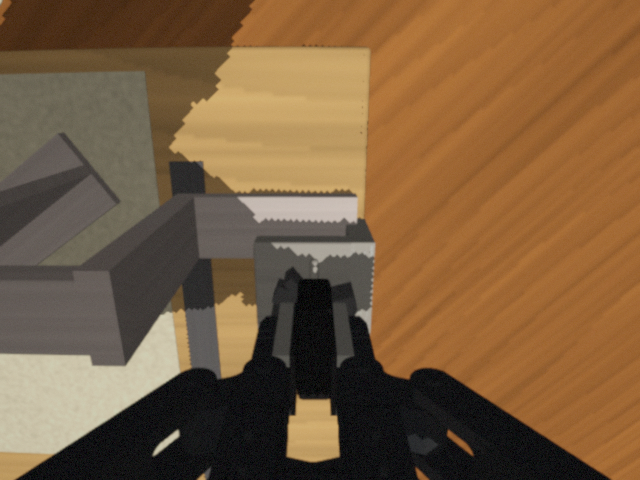

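The jaws have closed on the grip: it sits centred between the pads at (315,335), opening 11 mm. Now I lift.

>>> servo_tool(moves=[{"dx": 0, "dy": 0, "dz": -0.004, "ax": 0, "ay": 0, "az": 0, "jaw": 0.002}, {"dx": 0, "dy": 0, "dz": -0.008, "ax": 0, "ay": 0, "az": 0, "jaw": 0.002}, {"dx": 0, "dy": 0, "dz": -0.012, "ax": 0, "ay": 0, "az": 0, "jaw": 0.002}, {"dx": 0, "dy": 0, "dz": -0.0145, "ax": 0, "ay": 0, "az": 0, "jaw": 0.002}, {"dx": 0, "dy": 0, "dz": -0.0145, "ax": 0, "ay": 0, "az": 0, "jaw": 0.002}, {"dx": 0, "dy": 0, "dz": -0.0145, "ax": 0, "ay": 0, "az": 0, "jaw": 0.002}])

```text
clock: 3.55
tcp_pos: [0.6214, -0.0366, 0.2571]
ee_rot: [0.383, 0.924, 0.001, 0.001]
wrist_force: [5.2, 0.5, -9.7]
opening: 0.0109
```

```bash
python3 - <<'E'
from h import *
go([.621,-.0366,.2577],45)
c,T=wrist('w4.png')
print(r.observe()['wrist_force'])
E
```

```text
from [ 0.6214 -0.0366  0.2571] yaw_y 45.01562897271384 clock 3.55 q6 -2.5474458940716973 open 0.010861975048034943
MOVE dxyz mm [ 0.3 -0.3 -0.6] axyz [0.18 0.1  0.02]
[ 4.1104  0.936  -8.8561]
```

View pics/w4.png

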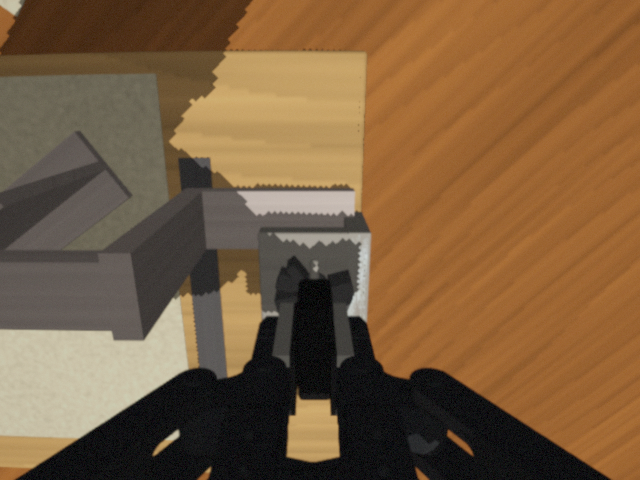

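>>> servo_tool(moves=[{"dx": 0, "dy": 0, "dz": -0.001, "ax": 0, "ay": 0, "az": -5, "jaw": 0.002}, {"dx": 0, "dy": 0, "dz": -0.001, "ax": 0, "ay": 0, "az": -10, "jaw": 0.002}, {"dx": 0, "dy": 0, "dz": -0.001, "ax": 0, "ay": 0, "az": -15, "jaw": 0.002}, {"dx": 0, "dy": 0, "dz": -0.001, "ax": 0, "ay": 0, "az": -20, "jaw": 0.002}, {"dx": 0, "dy": 0, "dz": -0.001, "ax": 0, "ay": 0, "az": -25, "jaw": 0.002}, {"dx": 0, "dy": 0, "dz": -0.001, "ax": 0, "ay": 0, "az": -30, "jaw": 0.002}, {"dx": 0, "dy": 0, "dz": -0.001, "ax": 0, "ay": 0, "az": -35, "jaw": 0.002}, {"dx": 0, "dy": 0, "dz": -0.001, "ax": 0, "ay": 0, "az": -35, "jaw": 0.002}])

```text
clock: 4.27
tcp_pos: [0.6216, -0.0363, 0.2577]
ee_rot: [0.085, 0.996, 0.001, 0.002]
wrist_force: [5.6, 2.1, -8.7]
opening: 0.0108
```

```bash
python3 - <<'E'
from h import *
go([.6214,-.0366,.258],115)
o=r.observe();print(o['wrist_force'],o['wrist_torque'])
E
```

```text
from [ 0.6216 -0.0363  0.2577] yaw_y 80.28134172608121 clock 4.2667 q6 -1.9319766872772746 open 0.010757523776772967
MOVE dxyz mm [ 0.2 -0.3 -0.3] axyz [  0.06   0.23 -34.72]
[ 5.627   2.1321 -8.6823] [ 0.7541 -2.1077 -0.0018]
```

>>> servo_tool(moves=[{"dx": 0, "dy": 0, "dz": -0.0005, "ax": 0, "ay": 0, "az": -6, "jaw": 0.002}, {"dx": 0, "dy": 0, "dz": -0.0005, "ax": 0, "ay": 0, "az": -12, "jaw": 0.002}, {"dx": 0, "dy": 0, "dz": -0.0005, "ax": 0, "ay": 0, "az": -18, "jaw": 0.002}, {"dx": 0, "dy": 0, "dz": -0.0005, "ax": 0, "ay": 0, "az": -24, "jaw": 0.002}, {"dx": 0, "dy": 0, "dz": -0.0005, "ax": 0, "ay": 0, "az": -30, "jaw": 0.002}, {"dx": 0, "dy": 0, "dz": -0.0005, "ax": 0, "ay": 0, "az": -34.7, "jaw": 0.002}, {"dx": 0, "dy": 0, "dz": -0.0005, "ax": 0, "ay": 0, "az": -34.7, "jaw": 0.002}, {"dx": 0, "dy": 0, "dz": -0.0005, "ax": 0, "ay": 0, "az": -34.7, "jaw": 0.002}])

```text
clock: 4.93
tcp_pos: [0.6217, -0.0359, 0.2577]
ee_rot: [-0.216, 0.976, 0.001, 0.002]
wrist_force: [5.1, 3.3, -9.3]
opening: 0.011
```

```bash
python3 - <<'E'
from h import *
go([.6214,-.0366,.258],115)
o=r.observe();print(o['wrist_force'],o['wrist_torque'])
c,T=wrist('w5.png')
E
```

```text
from [ 0.6217 -0.0359  0.2577] yaw_y 115.00529659802572 clock 4.9333 q6 -1.325903454719034 open 0.011007266539454249
MOVE dxyz mm [ 0.6 -0.5 -0.3] axyz [0.04 0.26 0.01]
[ 5.1385  3.2977 -9.328 ] [ 0.8999 -1.9772  0.0377]
```

View pics/w5.png

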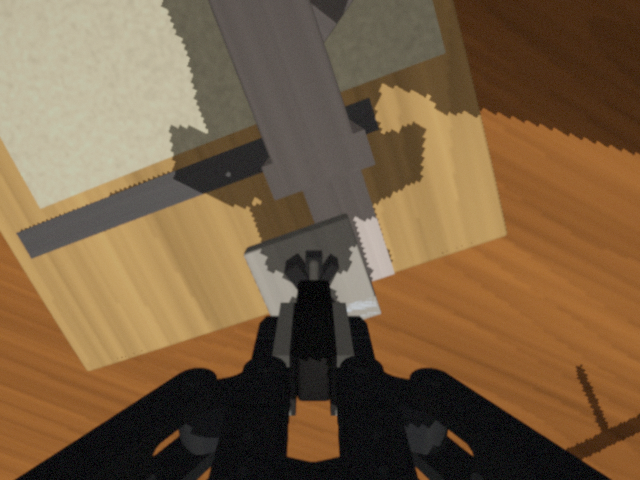

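>>> servo_tool(moves=[{"dx": 0, "dy": 0, "dz": 0.0025, "ax": 0, "ay": 0, "az": 0, "jaw": 0.002}, {"dx": 0, "dy": 0, "dz": 0.005, "ax": 0, "ay": 0, "az": 0, "jaw": 0.002}, {"dx": 0, "dy": 0, "dz": 0.005, "ax": 0, "ay": 0, "az": 0, "jaw": 0.002}, {"dx": 0, "dy": 0, "dz": 0.005, "ax": 0, "ay": 0, "az": 0, "jaw": 0.002}])

```text
clock: 5.32
tcp_pos: [0.6217, -0.0359, 0.2528]
ee_rot: [-0.216, 0.976, 0.001, 0.002]
wrist_force: [3.6, 2.1, -6.1]
opening: 0.011
```

```bash
python3 - <<'E'
from h import *
go([.6214,-.0366,.258],115)
o=r.observe();print(o['wrist_force'],o['wrist_torque'])
E
```

```text
from [ 0.6217 -0.0359  0.2528] yaw_y 114.98934758843573 clock 5.3167 q6 -1.326217497295629 open 0.011044925718945293
MOVE dxyz mm [ 0.6 -0.5 -5.2] axyz [ 0.03  0.27 -0.01]
[ 3.5727  2.0716 -6.1325] [ 0.6759 -1.4906  0.0026]
```

>>> servo_tool(moves=[{"dx": 0, "dy": 0, "dz": 0.001, "ax": 0, "ay": 0, "az": 0, "jaw": 0.002}, {"dx": 0, "dy": 0, "dz": 0.0015, "ax": 0, "ay": 0, "az": 0, "jaw": 0.002}, {"dx": 0, "dy": 0, "dz": 0.0015, "ax": 0, "ay": 0, "az": 0, "jaw": 0.002}])

```text
clock: 5.57
tcp_pos: [0.6217, -0.0358, 0.2525]
ee_rot: [-0.217, 0.976, 0.001, 0.003]
wrist_force: [0.1, 3.6, 4.6]
opening: 0.0109
```

```bash
python3 - <<'E'
from h import *
go([.6214,-.0366,.258],115)
o=r.observe();print(o['wrist_force'],o['wrist_torque'])
E
```

```text
from [ 0.6217 -0.0358  0.2525] yaw_y 115.00809281612342 clock 5.5667 q6 -1.3262189000613882 open 0.010877906684648173
MOVE dxyz mm [ 0.6 -0.6 -5.5] axyz [0.   0.32 0.01]
[0.1026 3.5538 4.6134] [1.1533 0.1509 0.019 ]
```

>>> servo_tool(moves=[{"dx": 0, "dy": 0, "dz": -0.0005, "ax": 0, "ay": 0, "az": 0, "jaw": 0.03}, {"dx": 0, "dy": 0, "dz": -0.0005, "ax": 0, "ay": 0, "az": 0, "jaw": 0.03}, {"dx": 0, "dy": 0, "dz": -0.0005, "ax": 0, "ay": 0, "az": 0, "jaw": 0.03}, {"dx": 0, "dy": 0, "dz": -0.02, "ax": 0, "ay": 0, "az": 0, "jaw": 0.03}, {"dx": 0, "dy": 0, "dz": -0.06, "ax": 0, "ay": 0, "az": 0, "jaw": 0.03}, {"dx": 0, "dy": 0, "dz": -0.1, "ax": 0, "ay": 0, "az": 0, "jaw": 0.03}, {"dx": 0, "dy": 0, "dz": -0.11, "ax": 0, "ay": 0, "az": 0, "jaw": 0.03}, {"dx": 0, "dy": 0, "dz": -0.11, "ax": 0, "ay": 0, "az": 0, "jaw": 0.03}])

```text
clock: 6.23
tcp_pos: [0.6217, -0.0366, 0.3675]
ee_rot: [-0.216, 0.976, -0.0, 0.007]
wrist_force: [0.1, 0.1, -0.8]
opening: 0.0302
```

```bash
python3 - <<'E'
from h import *
c,T=wrist('w6.png'); s=save('scene','s6.png'); cv2.imwrite('pics/s6z.png',cv2.resize(s['img'][120:290,170:370,::-1],None,fx=3.5,fy=3.5))
P,ok,px=cloud(c,T); I=c['img'].reshape(-1,3).astype(int)
m=ok&(P[:,2]>.085)&(P[:,2]<.12)&(np.hypot(P[:,0]-.621,P[:,1]+.0365)<.025)&(I.max(1)<80)
print(m.sum(),np.percentile(P[m][:,2],[5,50,95]))
print(cv2.minAreaRect(P[m][:,:2].astype(np.float32)*1000))
go([.4443+.0,-.1798,.30],45)
E
```

```text
1240 [0.0927 0.1026 0.1038]
((622.0595092773438, -37.139896392822266), (34.99392318725586, 11.982769966125488), 25.082521438598633)
from [ 0.6209 -0.0363  0.3626] yaw_y 114.98416207748458 clock 6.3333 q6 -1.3263854197622587 open 0.029597640174291874
MOVE dxyz mm [221.1 -55.5  61.3] axyz [ 0.22  0.29 69.98]
```

View pics/w6.png

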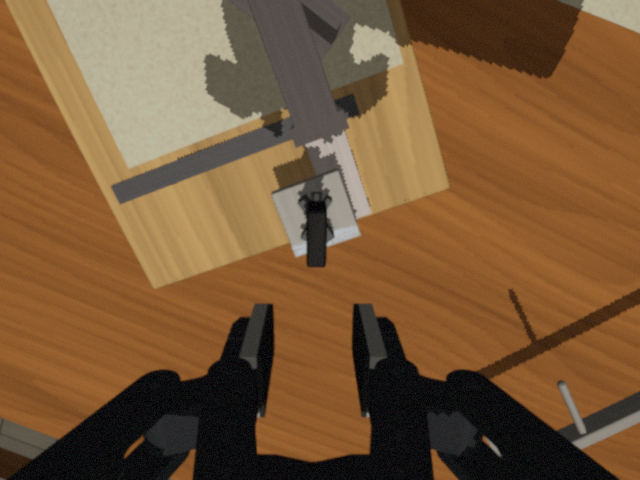

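View pics/s6z.png

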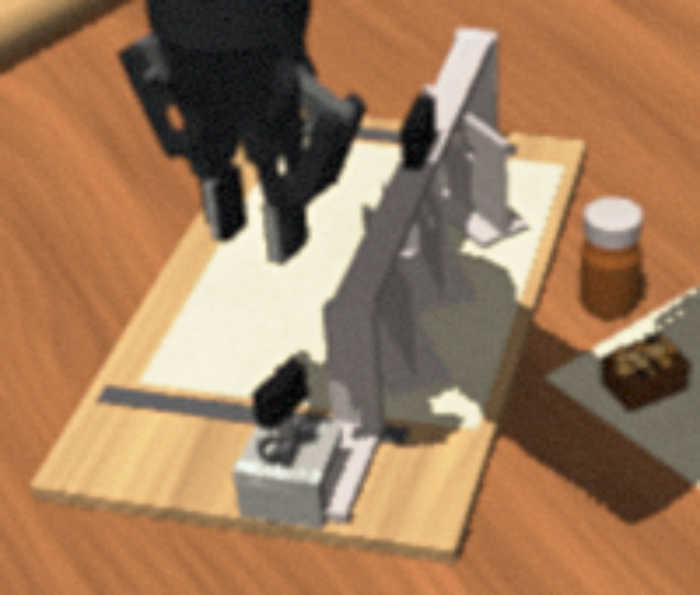

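The plunger is parked by itself: grip top at 0.1035 m, turned 70°, with the gripper well clear. Next is the bar handle.

>>> servo_tool(moves=[{"dx": 0.221, "dy": -0.0555, "dz": 0.01, "ax": 0.2, "ay": 0.3, "az": -20, "jaw": 0.04}, {"dx": 0.221, "dy": -0.0555, "dz": 0.01, "ax": 0.2, "ay": 0.3, "az": -20, "jaw": 0.04}, {"dx": 0.221, "dy": -0.0555, "dz": 0.01, "ax": 0.2, "ay": 0.3, "az": -20, "jaw": 0.04}, {"dx": 0.221, "dy": -0.0555, "dz": 0.01, "ax": 0.2, "ay": 0.3, "az": -20, "jaw": 0.04}, {"dx": 0.221, "dy": -0.0555, "dz": 0.01, "ax": 0.2, "ay": 0.3, "az": -20, "jaw": 0.04}, {"dx": 0.221, "dy": -0.0555, "dz": 0.01, "ax": 0.2, "ay": 0.3, "az": -20, "jaw": 0.04}, {"dx": 0.221, "dy": -0.0555, "dz": 0.01, "ax": 0.2, "ay": 0.3, "az": -20, "jaw": 0.04}, {"dx": 0.221, "dy": -0.0555, "dz": 0.01, "ax": 0.2, "ay": 0.3, "az": -20, "jaw": 0.04}])

```text
clock: 7.0
tcp_pos: [0.4428, -0.1806, 0.3502]
ee_rot: [-0.382, 0.924, -0.001, -0.0]
wrist_force: [0.4, 0.7, -0.0]
opening: 0.0401
```

```bash
python3 - <<'E'
from h import *
c,T=wrist('w7.png')
P,ok,px=cloud(c,T); I=c['img'].reshape(-1,3).astype(int)
m=ok&(P[:,2]>.134)&(P[:,2]<.15)&(np.hypot(P[:,0]-.444,P[:,1]+.18)<.04)&(I.max(1)<80)
print(m.sum(),np.percentile(P[m][:,2],[5,50,95]))
print(cv2.minAreaRect(P[m][:,:2].astype(np.float32)*1000))
go([.4445,-.1797,.287],135)
E
```

```text
2522 [0.1395 0.1414 0.1424]
((446.6886901855469, -179.84237670898438), (43.644676208496094, 13.510932922363281), 45.02017593383789)
from [ 0.4437 -0.1801  0.3503] yaw_y 134.93093380224218 clock 7.05 q6 -0.7313805531889045 open 0.04008013869641217
MOVE dxyz mm [-0.9 -0.1 63.3] axyz [-0.16 -0.07 -0.07]
```

View pics/w7.png

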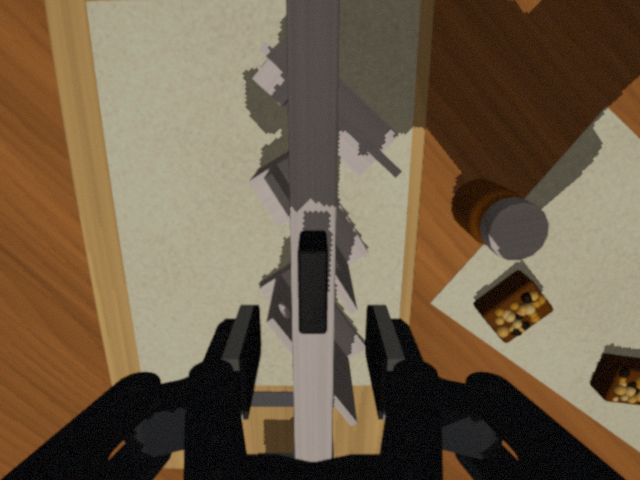

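The handle is in view at (313,280), 43.6 x 13.5 mm with its top at 0.1415 m, which matches. Going down and gripping it.

>>> servo_tool(moves=[{"dx": -0.001, "dy": -0.001, "dz": 0.03, "ax": -0.1, "ay": -0.1, "az": 0, "jaw": 0.04}, {"dx": -0.001, "dy": -0.001, "dz": 0.055, "ax": -0.1, "ay": -0.1, "az": 0, "jaw": 0.04}, {"dx": -0.001, "dy": -0.001, "dz": 0.063, "ax": -0.1, "ay": -0.1, "az": 0, "jaw": 0.04}, {"dx": -0.001, "dy": -0.001, "dz": 0.063, "ax": -0.1, "ay": -0.1, "az": 0, "jaw": 0.04}, {"dx": -0.001, "dy": -0.001, "dz": 0.063, "ax": -0.1, "ay": -0.1, "az": 0, "jaw": 0.002}, {"dx": -0.001, "dy": -0.001, "dz": 0.063, "ax": -0.1, "ay": -0.1, "az": 0, "jaw": 0.002}, {"dx": -0.001, "dy": -0.001, "dz": 0.063, "ax": -0.1, "ay": -0.1, "az": 0, "jaw": 0.002}, {"dx": -0.001, "dy": -0.001, "dz": 0.063, "ax": -0.1, "ay": -0.1, "az": 0, "jaw": 0.002}])

```text
clock: 7.72
tcp_pos: [0.4458, -0.1802, 0.2888]
ee_rot: [-0.382, 0.924, -0.001, 0.002]
wrist_force: [0.3, 0.9, 4.1]
opening: 0.0129
```

```bash
python3 - <<'E'
from h import *
o=r.observe(); print(o['tcp_pos'],o['wrist_force'],o['opening'])
go(o['tcp_pos']+.13*np.array([.7071,-.7071,0]),135)
E
```

```text
[ 0.4458 -0.1802  0.2888] [0.2512 0.9464 4.0681] 0.012904620207219499
from [ 0.4458 -0.1802  0.2888] yaw_y 134.95623665125737 clock 7.7167 q6 -0.729413480827118 open 0.012904620207219499
MOVE dxyz mm [  -0.1 -130.     0.5] axyz [-0.2   0.13 -0.04]
```

>>> servo_tool(moves=[{"dx": 0, "dy": -0.015, "dz": 0.0003, "ax": 0, "ay": 0, "az": 0, "jaw": 0.002}, {"dx": 0, "dy": -0.032, "dz": 0.0003, "ax": 0, "ay": 0, "az": 0, "jaw": 0.002}, {"dx": 0, "dy": -0.05, "dz": 0.0003, "ax": 0, "ay": 0, "az": 0, "jaw": 0.002}, {"dx": 0, "dy": -0.068, "dz": 0.0003, "ax": 0, "ay": 0, "az": 0, "jaw": 0.002}, {"dx": 0, "dy": -0.086, "dz": 0.0003, "ax": 0, "ay": 0, "az": 0, "jaw": 0.002}, {"dx": 0, "dy": -0.104, "dz": 0.0003, "ax": 0, "ay": 0, "az": 0, "jaw": 0.002}, {"dx": 0, "dy": -0.118, "dz": 0.0003, "ax": 0, "ay": 0, "az": 0, "jaw": 0.002}, {"dx": 0, "dy": -0.126, "dz": 0.0003, "ax": 0, "ay": 0, "az": 0, "jaw": 0.002}])

```text
clock: 8.38
tcp_pos: [0.5354, -0.27, 0.2889]
ee_rot: [-0.382, 0.924, -0.001, 0.002]
wrist_force: [-1.7, 3.3, 0.2]
opening: 0.0126
```

```bash
python3 - <<'E'
from h import *
o=r.observe(); print(o['tcp_pos'],o['wrist_force'],o['opening'])
go(np.array([ 0.4458,-0.1802,0.2888])+.13*np.array([.7071,-.7071,0]),135)
E
```

```text
[ 0.5354 -0.27    0.2889] [-1.674   3.3067  0.2104] 0.0126437995752126
from [ 0.5354 -0.27    0.2889] yaw_y 134.923653917421 clock 8.3833 q6 -0.5796724357914491 open 0.0126437995752126
MOVE dxyz mm [-0.1 -3.1  0.1] axyz [-0.15  0.13 -0.08]
```

>>> servo_tool(moves=[{"dx": 0, "dy": -0.002, "dz": 0, "ax": 0, "ay": 0, "az": 0, "jaw": 0.002}, {"dx": 0, "dy": -0.0035, "dz": 0, "ax": 0, "ay": 0, "az": 0, "jaw": 0.002}, {"dx": 0, "dy": -0.0045, "dz": 0, "ax": 0, "ay": 0, "az": 0, "jaw": 0.002}, {"dx": 0, "dy": -0.0045, "dz": 0, "ax": 0, "ay": 0, "az": 0, "jaw": 0.002}])

```text
clock: 8.72
tcp_pos: [0.5372, -0.2718, 0.2888]
ee_rot: [-0.382, 0.924, 0.001, 0.001]
wrist_force: [-6.4, 7.8, 4.3]
opening: 0.013
```

```bash
python3 - <<'E'
from h import *
o=r.observe(); print(o['tcp_pos'],o['wrist_force'],o['opening'])
go(np.array([ 0.4458,-0.1802,0.2888])+.13*np.array([.7071,-.7071,0]),135)
E
```

```text
[ 0.5372 -0.2718  0.2888] [-6.4155  7.7883  4.2938] 0.01303438705581915
from [ 0.5372 -0.2718  0.2888] yaw_y 134.92257073802554 clock 8.7167 q6 -0.5756704479314231 open 0.01303438705581915
MOVE dxyz mm [-0.1 -0.6  0. ] axyz [ 0.12  0.12 -0.08]
```

>>> servo_tool(moves=[{"dx": 0, "dy": 0.0005, "dz": 0, "ax": 0, "ay": 0, "az": 0, "jaw": 0.035}, {"dx": 0, "dy": 0.0005, "dz": 0, "ax": 0, "ay": 0, "az": 0, "jaw": 0.035}, {"dx": 0, "dy": 0.0005, "dz": 0, "ax": 0, "ay": 0, "az": 0, "jaw": 0.035}, {"dx": 0, "dy": 0.0005, "dz": -0.04, "ax": 0, "ay": 0, "az": 0, "jaw": 0.035}, {"dx": 0, "dy": 0.0005, "dz": -0.08, "ax": 0, "ay": 0, "az": 0, "jaw": 0.035}, {"dx": 0.05, "dy": 0.05, "dz": -0.11, "ax": 0, "ay": 0, "az": 0, "jaw": 0.035}, {"dx": 0.05, "dy": 0.1, "dz": -0.11, "ax": 0, "ay": 0, "az": 0, "jaw": 0.035}, {"dx": 0.05, "dy": 0.135, "dz": -0.11, "ax": 0, "ay": 0, "az": 0, "jaw": 0.035}])

```text
clock: 9.38
tcp_pos: [0.4278, -0.229, 0.3981]
ee_rot: [-0.381, 0.925, -0.0, 0.002]
wrist_force: [-0.2, 0.8, 0.3]
opening: 0.0349
```

>>> servo_tool(moves=[{"dx": 0, "dy": 0, "dz": 0, "ax": 0, "ay": 0, "az": 0, "jaw": 0.035}, {"dx": 0, "dy": 0, "dz": 0, "ax": 0, "ay": 0, "az": 0, "jaw": 0.035}])

```text
clock: 9.55
tcp_pos: [0.4261, -0.2284, 0.3998]
ee_rot: [-0.381, 0.924, -0.001, 0.003]
wrist_force: [1.1, 0.2, -0.2]
opening: 0.0347
```

```bash
python3 - <<'E'
from h import *
go([.4,-.21,.4],135)
c,T=wrist('w8.png')
c=save('top','t8.png'); np.savez('/tmp/top8.npz',**c); cv2.imwrite('pics/t8z.png',cv2.resize(c['img'][120:380,310:570,::-1],None,fx=2.3,fy=2.3))
E
```

```text
from [ 0.4261 -0.2284  0.3998] yaw_y 134.84252316805336 clock 9.55 q6 -0.6203165024896986 open 0.03474793702904192
MOVE dxyz mm [ 5.5 31.5 -0.4] axyz [-0.29  0.29 -0.16]
```

View pics/w8.png

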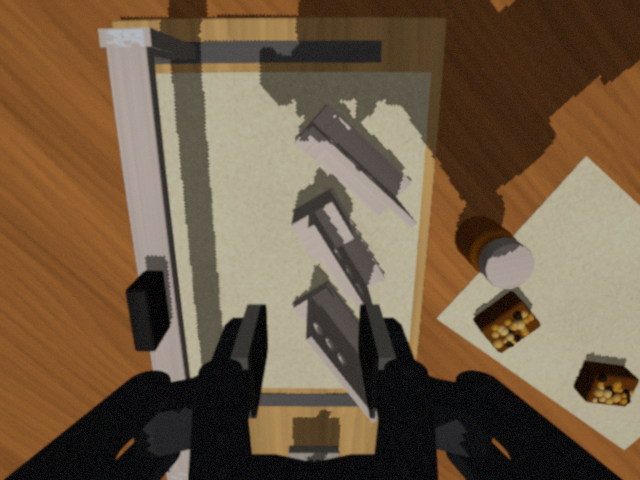

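View pics/t8z.png

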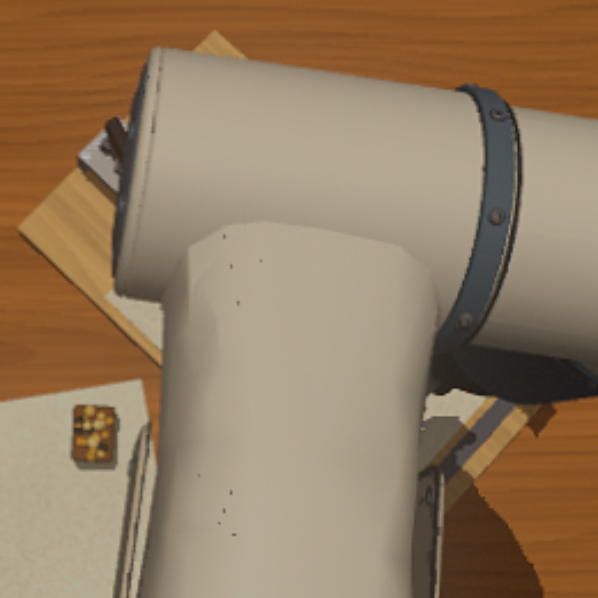

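>>> servo_tool(moves=[{"dx": 0.04, "dy": 0.01, "dz": 0, "ax": 0, "ay": 0, "az": 0, "jaw": 0.035}, {"dx": 0.075, "dy": 0.02, "dz": 0, "ax": 0, "ay": 0, "az": 0, "jaw": 0.035}, {"dx": 0.075, "dy": 0.02, "dz": 0, "ax": 0, "ay": 0, "az": 0, "jaw": 0.035}, {"dx": 0.075, "dy": 0.02, "dz": 0, "ax": 0, "ay": 0, "az": 0, "jaw": 0.035}, {"dx": 0.075, "dy": 0.02, "dz": 0, "ax": 0, "ay": 0, "az": 0, "jaw": 0.035}])

```text
clock: 10.07
tcp_pos: [0.3616, -0.2683, 0.398]
ee_rot: [-0.381, 0.925, -0.001, 0.002]
wrist_force: [0.5, 0.5, -0.6]
opening: 0.0352
```

```bash
python3 - <<'E'
from h import *
go([.4,-.21,.4],135)
c,T=wrist('w9.png')
cv2.imwrite('pics/w9z.png',cv2.resize(c['img'][40:340,230:480,::-1],None,fx=2,fy=2,interpolation=cv2.INTER_CUBIC))
P,ok,px=cloud(c,T); I=c['img'].reshape(-1,3).astype(int)
B=(P-np.array([.4797,-.2152,0])); X=B@[.7071,-.7071,0]; Y=B@[.7071,.7071,0]
m=ok&(P[:,2]>.085)&(P[:,2]<.1)&(abs(X+.05)<.09)&(abs(Y)<.15)
lab=np.zeros(480*640,np.uint8); lab[m]=255; n,L,st,ce=cv2.connectedComponentsWithStats(lab.reshape(480,640))
for i in range(1,n):
    if st[i,4]<60: continue
    mm=(L==i).ravel(); Q=np.c_[X,Y][mm]*1000
    print(st[i],ce[i],cv2.minAreaRect(Q.astype(np.float32)),cv2.minAreaRect((P[mm][:,:2]*1000).astype(np.float32)),np.median(P[mm][:,2]))
E
```

```text
from [ 0.3616 -0.2683  0.398 ] yaw_y 134.76447337855055 clock 10.0667 q6 -0.49990992358439307 open 0.03517921210592764
MOVE dxyz mm [-68.3  14.4  -1.7] axyz [-0.19  0.23 -0.24]
[ 282  234   89   73 1057] [322.8316 270.5374] ((-53.55467224121094, -82.45932006835938), (5.9326171875, 81.62261962890625), 48.33112335205078) ((383.52264404296875, -235.63888549804688), (5.932653427124023, 81.62339782714844), 3.3311233520507812) 0.09323634175868867
[ 284  316   69   98 1102] [317.716  363.7922] ((-48.10120391845703, -4.021854400634766), (6.161949634552002, 97.26898956298828), 30.69132423400879) ((442.84307861328125, -184.0309295654297), (97.26991271972656, 6.16200590133667), 75.69132995605469) 0.09304752964642635
[285 409  48  51 650] [306.12   435.7123] ((-39.26997375488281, 68.7787857055664), (6.690447807312012, 65.0838394165039), 34.058902740478516) ((500.56610107421875, -138.79725646972656), (65.08445739746094, 6.690503120422363), 79.05890655517578) 0.09248126827688288
```

View pics/w9z.png

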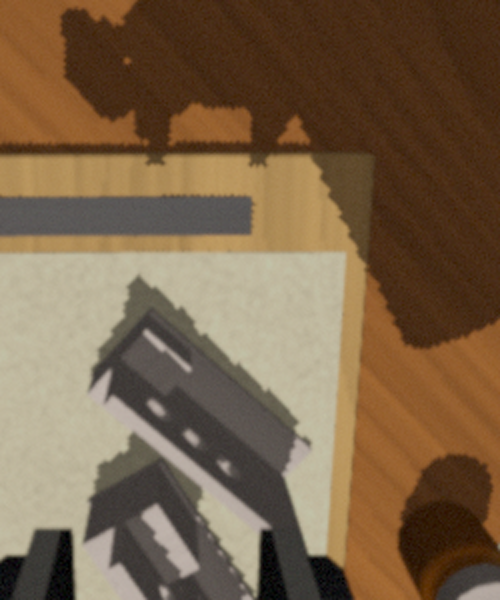

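>>> servo_tool(moves=[{"dx": -0.16, "dy": 0.025, "dz": 0, "ax": 0, "ay": 0, "az": 0, "jaw": 0.035}, {"dx": -0.16, "dy": 0.025, "dz": 0, "ax": 0, "ay": 0, "az": 0, "jaw": 0.035}, {"dx": -0.16, "dy": 0.025, "dz": 0, "ax": 0, "ay": 0, "az": 0, "jaw": 0.035}, {"dx": -0.16, "dy": 0.025, "dz": 0, "ax": 0, "ay": 0, "az": 0, "jaw": 0.035}, {"dx": -0.16, "dy": 0.025, "dz": 0, "ax": 0, "ay": 0, "az": 0, "jaw": 0.035}, {"dx": -0.16, "dy": 0.025, "dz": 0, "ax": 0, "ay": 0, "az": 0, "jaw": 0.035}, {"dx": -0.16, "dy": 0.025, "dz": 0, "ax": 0, "ay": 0, "az": 0, "jaw": 0.035}])

```text
clock: 10.7
tcp_pos: [0.4585, -0.1369, 0.3981]
ee_rot: [-0.382, 0.924, -0.001, 0.002]
wrist_force: [-0.3, 0.8, -1.0]
opening: 0.0352
```

```bash
cat > guides.py <<'E'
from h import *
import sys
c,T=wrist(sys.argv[1]+'.png')
cv2.imwrite('pics/'+sys.argv[1]+'z.png',cv2.resize(c['img'][20:460,150:490,::-1],None,fx=1.36,fy=1.36,interpolation=cv2.INTER_CUBIC))
P,ok,px=cloud(c,T); I=c['img'].reshape(-1,3).astype(int)
B=(P-np.array([.4797,-.2152,0])); X=B@[.7071,-.7071,0]; Y=B@[.7071,.7071,0]
m=ok&(P[:,2]>.087)&(P[:,2]<.1)&(abs(X+.05)<.09)&(abs(Y)<.15)
lab=np.zeros(480*640,np.uint8); lab[m]=255; n,L,st,ce=cv2.connectedComponentsWithStats(lab.reshape(480,640))
print(T[:3,3])
for i in range(1,n):
    if st[i,4]<60: continue
    mm=(L==i).ravel(); Q=P[mm][:,:2]; 
    (cx,cy),(w,h),a=cv2.minAreaRect((Q*1000).astype(np.float32))
    mu=Q.mean(0); v=np.linalg.svd(Q-mu)[2][0]; v*=np.sign(v@[.7071,-.7071]); s=(Q-mu)@v
    lo,hi=np.percentile(s,[.5,99.5]); ctr=mu+v*(lo+hi)/2
    # block profile: heights within 14mm of web plane, along axis
    nrm=np.array([-v[1],v[0]]); d=P[:,:2]-ctr; u=d@v; w_=d@nrm
    print('web',st[i],'ctr',ctr*1000,'len',(hi-lo)*1000,'ang',np.degrees(np.arctan2(v[1],v[0])),'z',np.median(P[mm][:,2]))
    for sgn in (1,-1):
        row=[]
        for k in range(-48,48,6):
            q=ok&(u*1000>k)&(u*1000<k+6)&(sgn*w_>.008)&(sgn*w_<.015)&(P[:,2]>.01)&(P[:,2]<.08)
            row.append(round(float(np.median(P[q][:,2])*1000-14)) if q.sum()>5 else None)
        print('  side',sgn,row)
E
python3 guides.py w10
```

```text
[ 0.4585 -0.1369  0.3981]
web [ 254    0  105   94 1249] ctr [ 382.9296 -219.33  ] len 77.3254658142611 ang -86.98299670831537 z 0.09359490740339665
  side 1 [0, 2, 5, 6, 6, 6, 6, 6, 5, 5, 6, 6, 6, 23, 34, 34]
  side -1 [0, 5, 6, 6, 6, 5, 6, 6, 6, 6, 6, 6, 6, 23, 34, None]
web [ 238   91   85  132 1345] ctr [ 442.731  -183.4698] len 94.83422087405732 ang -104.60167372243879 z 0.09353637282527982
  side 1 [6, 6, 6, 6, 6, 5, 5, 6, 5, 5, 47, 46, 46, 47, 47, 46]
  side -1 [6, 6, 6, 6, 6, 6, 6, 6, 6, 6, 46, 47, 47, 46, 47, 47]
web [ 242  225   84  107 1207] ctr [ 503.3092 -122.661 ] len 94.93522928776041 ang -100.60793560058204 z 0.09330677124058984
  side 1 [None, None, None, None, None, None, None, None, None, None, None, None, None, None, None, 13]
  side -1 [6, 6, 6, 6, 6, 6, 6, 6, 6, 6, 6, 6, 6, 6, 14, 13]
```

View pics/w10z.png

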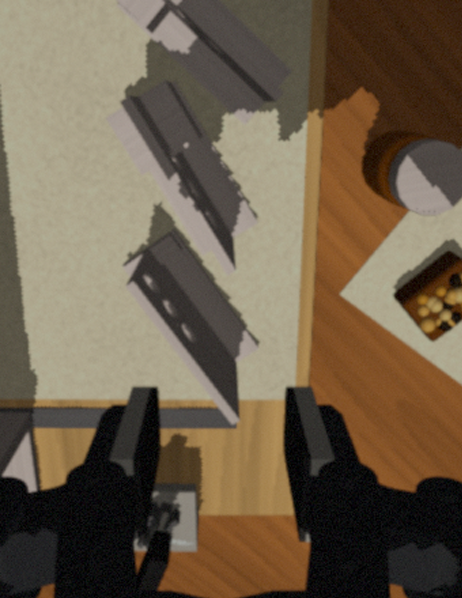

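All three guides are there, with their blocks at the board's +x end. From the depth:

| Guide | Place on board | Block (top height, length) | Web centre (mm) | Heading |
|---|---|---|---|---|
| a | right | medium | partly out of view | about -87° |
| c | middle | large (47 mm, 34 mm) | (443,-183) | -104.6° |
| b | left | small (14 mm, 12 mm) | (503,-123) | -100.6° |

From the centres of mass the right holes are a: hole2, b: hole1, c: hole3. I start with guide b.

```bash
cat > com.py <<'E'
for n,L,H,hs in (('a',24,28,(-9,9,27)),('b',12,8,(2,20,38)),('c',34,41,(-23,-5,13))):
  V=[(96*40*6,0),(96*5*74,0),(L*H*31,48-L/2)]+[(-132.7*5,h) for h in hs]
  print(n,sum(v*x for v,x in V)/sum(v for v,_ in V))
E
python3 com.py; python3 - <<'E'
from h import *
go([.5073,-.1010,.30],169.4)
E
```

```text
a 9.457665549117266
b 1.4305363125677004
c 13.525146943131881
from [ 0.4581 -0.1375  0.3982] yaw_y 134.82795392458914 clock 10.75 q6 -0.8252136976359191 open 0.03503295586027922
MOVE dxyz mm [-60.3  -8.5  98.5] axyz [ -0.21   0.14 -34.57]
```

>>> servo_tool(moves=[{"dx": -0.0603, "dy": -0.0085, "dz": 0.05, "ax": -0.2, "ay": 0.1, "az": -34.6, "jaw": 0.035}, {"dx": -0.0603, "dy": -0.0085, "dz": 0.0985, "ax": -0.2, "ay": 0.1, "az": -34.6, "jaw": 0.035}, {"dx": -0.0603, "dy": -0.0085, "dz": 0.0985, "ax": -0.2, "ay": 0.1, "az": -34.6, "jaw": 0.035}, {"dx": -0.0603, "dy": -0.0085, "dz": 0.0985, "ax": -0.2, "ay": 0.1, "az": -34.6, "jaw": 0.035}, {"dx": -0.0603, "dy": -0.0085, "dz": 0.0985, "ax": -0.2, "ay": 0.1, "az": -34.6, "jaw": 0.035}, {"dx": -0.0603, "dy": -0.0085, "dz": 0.0985, "ax": -0.2, "ay": 0.1, "az": -34.6, "jaw": 0.035}, {"dx": -0.0603, "dy": -0.0085, "dz": 0.0985, "ax": -0.2, "ay": 0.1, "az": -34.6, "jaw": 0.035}, {"dx": -0.0603, "dy": -0.0085, "dz": 0.0985, "ax": -0.2, "ay": 0.1, "az": -34.6, "jaw": 0.035}])

```text
clock: 11.42
tcp_pos: [0.5071, -0.1016, 0.3005]
ee_rot: [-0.637, 0.771, -0.0, 0.001]
wrist_force: [0.6, 0.8, 0.4]
opening: 0.0353
```

```bash
python3 - <<'E'
from h import *
go([.5073,-.1010,.235],169.4)
E
python3 guides.py w11
```

```text
from [ 0.5071 -0.1016  0.3005] yaw_y 169.19019492325103 clock 11.4167 q6 -0.2936306443984445 open 0.0352882409813974
MOVE dxyz mm [-0.6  0.  65.5] axyz [-0.08  0.05 -0.21]
[ 0.5071 -0.1016  0.3005]
web [ 412    0   43  194 3209] ctr [ 446.1818 -173.5761] len 74.17355067298566 ang -104.25028570434841 z 0.09342668604137064
  side 1 [0, 1, 6, 6, 6, 6, 6, 5, 6, 6, 6, 6, 46, 47, 47, 47]
  side -1 [1, None, None, None, None, None, None, None, None, None, None, None, 47, 47, 47, 47]
web [ 573    0   27   57 1260] ctr [ 382.4769 -191.091 ] len 21.186972878690597 ang -86.0735582200043 z 0.0930962162997375
  side 1 [0, 0, 0, 0, 0, 0, 5, 6, 6, 6, 6, 6, 6, None, None, None]
  side -1 [0, 0, 0, 0, 0, 0, None, None, None, None, None, None, None, None, None, None]
web [ 309  134   12  206 2327] ctr [ 503.9538 -122.6692] len 95.2703451168658 ang -100.92127786375009 z 0.09365154007158019
  side 1 [6, 6, 6, 6, 6, 6, 6, 6, 6, 6, 6, 6, 6, 6, 14, 13]
  side -1 [6, 6, 6, 6, 6, 6, 6, 6, 6, 6, 6, 6, 6, 6, 14, 14]
```

View pics/w11.png

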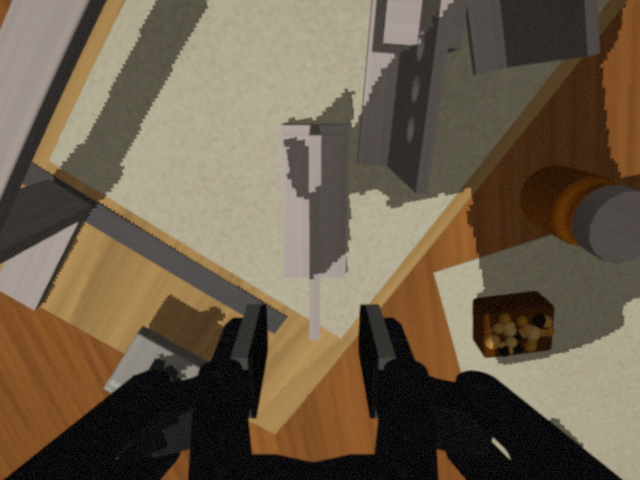

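Guide b's web is edge-on and centred at (314,235) between the fingers. Down and grip.

>>> servo_tool(moves=[{"dx": -0.0005, "dy": -0.0005, "dz": 0.03, "ax": 0, "ay": 0, "az": -0.2, "jaw": 0.035}, {"dx": -0.0005, "dy": -0.0005, "dz": 0.055, "ax": 0, "ay": 0, "az": -0.3, "jaw": 0.035}, {"dx": -0.0005, "dy": -0.0005, "dz": 0.0655, "ax": 0, "ay": 0, "az": -0.3, "jaw": 0.035}, {"dx": -0.0005, "dy": -0.0005, "dz": 0.0655, "ax": 0, "ay": 0, "az": -0.3, "jaw": 0.035}, {"dx": -0.0005, "dy": -0.0005, "dz": 0.0655, "ax": 0, "ay": 0, "az": -0.3, "jaw": 0.01}, {"dx": -0.0005, "dy": -0.0005, "dz": 0.0655, "ax": 0, "ay": 0, "az": -0.3, "jaw": 0.0}, {"dx": -0.0005, "dy": -0.0005, "dz": 0.0655, "ax": 0, "ay": 0, "az": -0.3, "jaw": 0.0}, {"dx": -0.0005, "dy": -0.0005, "dz": 0.0655, "ax": 0, "ay": 0, "az": -0.3, "jaw": 0.0}])

```text
clock: 12.13
tcp_pos: [0.5082, -0.101, 0.2361]
ee_rot: [-0.64, 0.769, -0.001, 0.002]
wrist_force: [-0.4, 0.8, 1.2]
opening: 0.004
```

```bash
python3 - <<'E'
from h import *
o=r.observe(); print(o['opening'],o['wrist_force'])
go([.5073,-.1010,.235],169.2)
E
```

```text
0.004013819384083135 [-0.3941  0.8326  1.1743]
from [ 0.5082 -0.101   0.2361] yaw_y 169.51914148929865 clock 12.1333 q6 -0.2887606585403688 open 0.004013819384083135
MOVE dxyz mm [0.1 0.9 1.1] axyz [-0.21  0.09  0.32]
```

>>> servo_tool(moves=[{"dx": 0, "dy": 0, "dz": -0.005, "ax": 0, "ay": 0, "az": 0, "jaw": 0.0}, {"dx": 0, "dy": 0, "dz": -0.02, "ax": 0, "ay": 0, "az": 0, "jaw": 0.0}, {"dx": 0, "dy": 0, "dz": -0.045, "ax": 0, "ay": 0, "az": 0, "jaw": 0.0}, {"dx": 0, "dy": 0, "dz": -0.075, "ax": 0, "ay": 0, "az": 0, "jaw": 0.0}, {"dx": 0, "dy": 0, "dz": -0.105, "ax": 0, "ay": 0, "az": 0, "jaw": 0.0}, {"dx": 0, "dy": 0, "dz": -0.13, "ax": 0, "ay": 0, "az": 0, "jaw": 0.0}, {"dx": 0, "dy": 0, "dz": -0.145, "ax": 0, "ay": 0, "az": 0, "jaw": 0.0}, {"dx": 0, "dy": 0, "dz": -0.145, "ax": 0, "ay": 0, "az": 0, "jaw": 0.0}])

```text
clock: 12.8
tcp_pos: [0.5081, -0.1014, 0.3858]
ee_rot: [-0.64, 0.769, -0.004, 0.005]
wrist_force: [1.6, 0.3, -2.4]
opening: 0.004
```

```bash
cat >> h.py <<'E'
def inhand(c):
    """web top edge of the held guide, tool frame, mm: ends and tilt"""
    P,ok,px=cloud(c,np.eye(4)); P=P*1000
    m=ok&(abs(P[:,1])<4.5)&(P[:,2]>125)&(P[:,2]<160)&(P[:,0]>-70)&(P[:,0]<90)&(px[:,1]<420)
    # top edge pixels: per-x bin, smallest z
    Q=P[m]; res=[]
    xs=np.arange(-60,90,4)
    for x in xs:
        q=Q[(Q[:,0]>=x)&(Q[:,0]<x+4)]
        if len(q)>8: res.append((x+2,np.median(q[:,1]),np.median(q[:,2])))
    res=np.array(res); print('n',len(Q),'x range',np.percentile(Q[:,0],[.3,99.7]))
    if len(res)>3:
        pz=np.polyfit(res[:,0],res[:,2],1); py=np.polyfit(res[:,0],res[:,1],1)
        print('z at0',pz[1],'tilt deg',np.degrees(np.arctan(pz[0])),'y at0',py[1],'yaw',np.degrees(np.arctan(py[0])))
    return res
E
python3 - <<'E'
from h import *
go([.5073,-.1010,.235],169.2)
c,T=wrist('w12.png')
print(inhand(c).round(1).tolist())
o=r.observe(); print(o['wrist_force'])
E
```

```text
from [ 0.5081 -0.1014  0.3858] yaw_y 169.52771344987198 clock 12.8 q6 -0.28894185403501 open 0.0040140518769515975
MOVE dxyz mm [  0.2   2.7 150.8] axyz [-0.67  0.15  0.33]
n 5994 x range [-16.3963  69.8294]
z at0 141.07288112879382 tilt deg 1.5853736880049836 y at0 -0.5291521849841944 yaw -0.5482763976335336
[[-18.0, -1.1, 142.9], [-14.0, -1.4, 142.6], [-10.0, -0.9, 142.4], [-6.0, -0.8, 141.7], [-2.0, -0.2, 137.2], [2.0, -0.2, 137.1], [6.0, -0.2, 137.5], [10.0, 0.9, 141.0], [14.0, 2.1, 142.6], [18.0, -1.1, 142.6], [22.0, -1.1, 142.6], [26.0, -1.1, 142.5], [30.0, -1.1, 142.6], [34.0, -1.1, 142.6], [38.0, -1.1, 142.5], [42.0, -1.4, 142.5], [46.0, -1.3, 142.5], [50.0, -1.1, 142.5], [54.0, -1.3, 142.4], [58.0, -1.1, 142.4], [62.0, -1.1, 142.5], [66.0, -1.1, 142.5], [70.0, -1.1, 143.4]]
[-0.0054 -1.3968 -2.8134]
```

View pics/w12.png

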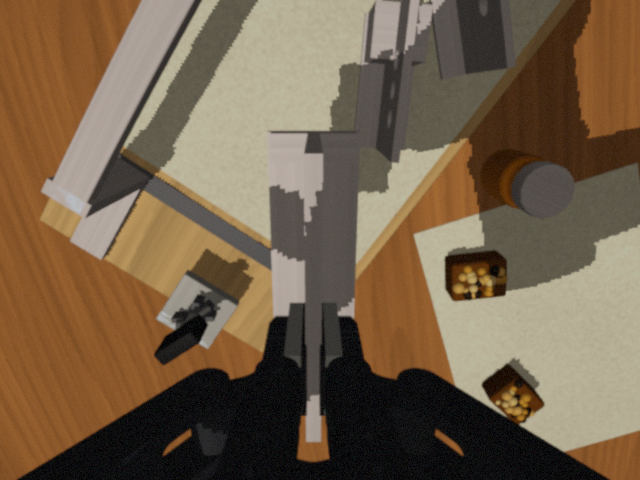

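```bash
python3 - <<'E'
from h import *
go([.6094,.1563,.386],237.1)
E
```

```text
from [ 0.5077 -0.1011  0.3831] yaw_y 169.51054058047166 clock 12.85 q6 -0.28897242220660585 open 0.0039111350322994405
MOVE dxyz mm [-271.7  -53.1   -1.7] axyz [ -0.49  -0.12 -67.59]
```

>>> servo_tool(moves=[{"dx": -0.027, "dy": -0.005, "dz": 0, "ax": 0, "ay": 0, "az": -6.5, "jaw": 0.0}, {"dx": -0.06, "dy": -0.012, "dz": 0, "ax": 0, "ay": 0, "az": -13, "jaw": 0.0}, {"dx": -0.095, "dy": -0.019, "dz": 0, "ax": 0, "ay": 0, "az": -20, "jaw": 0.0}, {"dx": -0.13, "dy": -0.026, "dz": 0, "ax": 0, "ay": 0, "az": -27, "jaw": 0.0}, {"dx": -0.165, "dy": -0.033, "dz": 0, "ax": 0, "ay": 0, "az": -34, "jaw": 0.0}, {"dx": -0.2, "dy": -0.04, "dz": 0, "ax": 0, "ay": 0, "az": -41, "jaw": 0.0}, {"dx": -0.235, "dy": -0.046, "dz": 0, "ax": 0, "ay": 0, "az": -48, "jaw": 0.0}, {"dx": -0.26, "dy": -0.051, "dz": 0, "ax": 0, "ay": 0, "az": -54, "jaw": 0.0}])

```text
clock: 13.52
tcp_pos: [0.6054, 0.148, 0.382]
ee_rot: [0.92, -0.391, 0.002, -0.001]
wrist_force: [0.3, -0.1, -2.1]
opening: 0.0039
```

```bash
python3 - <<'E'
from h import *
go([.6094,.1563,.33],237.1)
E
```

```text
from [0.6054 0.148  0.382 ] yaw_y -136.07349299794734 clock 13.5167 q6 0.2758696707299301 open 0.003853509545779713
MOVE dxyz mm [-3.3 -8.4 52. ] axyz [ -0.22  -0.18 -13.17]
```

>>> servo_tool(moves=[{"dx": -0.003, "dy": -0.008, "dz": 0.01, "ax": -0.2, "ay": -0.2, "az": -6, "jaw": 0.0}, {"dx": -0.003, "dy": -0.008, "dz": 0.025, "ax": -0.2, "ay": -0.2, "az": -11, "jaw": 0.0}, {"dx": -0.003, "dy": -0.008, "dz": 0.04, "ax": -0.2, "ay": -0.2, "az": -13.2, "jaw": 0.0}, {"dx": -0.003, "dy": -0.008, "dz": 0.052, "ax": -0.2, "ay": -0.2, "az": -13.2, "jaw": 0.0}, {"dx": -0.003, "dy": -0.008, "dz": 0.052, "ax": -0.2, "ay": -0.2, "az": -13.2, "jaw": 0.0}, {"dx": -0.003, "dy": -0.008, "dz": 0.052, "ax": -0.2, "ay": -0.2, "az": -13.2, "jaw": 0.0}])

```text
clock: 14.02
tcp_pos: [0.609, 0.1556, 0.3282]
ee_rot: [0.959, -0.283, -0.002, 0.001]
wrist_force: [0.3, -0.1, -1.4]
opening: 0.0042
```

```bash
python3 - <<'E'
from h import *
go([.6094,.1563,.33],237.1)
c,T=wrist('w13.png')
inhand(c)
E
```

```text
from [0.609  0.1556 0.3282] yaw_y -122.89587133901489 clock 14.0167 q6 0.4986434321280062 open 0.004177989004629515
MOVE dxyz mm [ 0.  -0.8 -1.8] axyz [0.17 0.14 0.  ]
n 6121 x range [-15.9106  70.1472]
z at0 140.4246285644373 tilt deg 2.1878659740166944 y at0 0.20339043804694845 yaw 0.38201333076632216
```

View pics/w13.png

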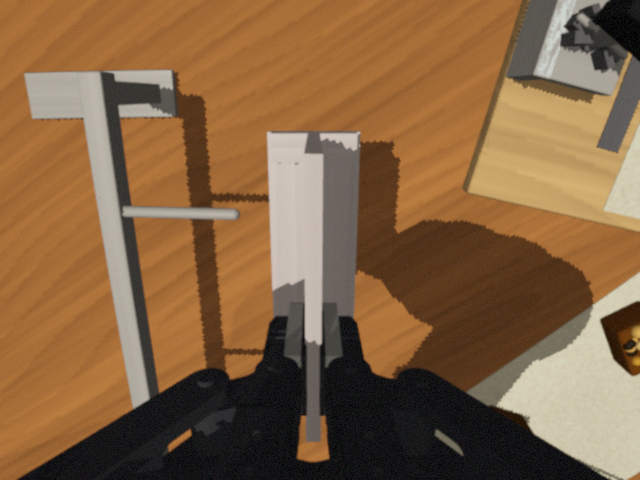

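The wrist picture shows pin 1 from (123,212) to its free end (238,214), and the held guide's top edge at column 314. I'll measure the pin in the same view.

```bash
cat >> h.py <<'E'
def pin(c,T,u0,u1,v0,v1):
    """pin axis in camera-measured tool frame; box of pixels holding only the pin; returns pts along axis"""
    P,ok,px=cloud(c,T); Pt=(P-T[:3,3])@T[:3,:3]*1000
    cam=T[:3,3]+T[:3,:3]@c['mount'][:3,3]; camt=c['mount'][:3,3]*1000
    m=ok&(px[:,0]>=u0)&(px[:,0]<=u1)&(px[:,1]>=v0)&(px[:,1]<=v1)&(P[:,2]>.07)&(P[:,2]<.105)
    Q=Pt[m]; pz=px[m]
    ax=[]
    for u in range(u0,u1+1,3):
        s=(pz[:,0]>=u)&(pz[:,0]<u+3)
        if s.sum()<9: continue
        # centre of visible width, pushed 3 mm less sagitta along the ray
        vv=pz[s][:,1]; q=Q[s]; mid=q.mean(0)+0
        d=mid-camt; d/=np.linalg.norm(d); near=np.sort((q-camt)@d)[:max(3,len(q)//3)].mean()
        mid=camt+d*(near+3.0); ax.append(mid)
    ax=np.array(ax); mu=ax.mean(0); 
    py=np.polyfit(ax[:,1],ax[:,0],1); pz_=np.polyfit(ax[:,1],ax[:,2],1)
    print('pin n',len(ax),'tool y span',ax[:,1].min(),ax[:,1].max(),'x=%.2f%+.4f*y'%(py[1],py[0]),'z=%.2f%+.4f*y'%(pz_[1],pz_[0]), 'free end y(all px)',Q[:,1].max())
    R=T[:3,:3]; print(' world near free end',T[:3,3]+R@(ax[np.argmax(ax[:,1])]/1000),' yaw',np.degrees(np.arctan(py[0])))
    return py,pz_
E
python3 - <<'E'
from h import *
c=load('/tmp/w.npz'); T=c['T']
pin(c,T,128,240,205,222)
# strip
P,ok,px=cloud(c,T); m=ok&(P[:,2]>.08)&(P[:,2]<.092)&(px[:,0]<135)&((px[:,1]<195)|(px[:,1]>235))
Pt=(P-T[:3,3])@T[:3,:3]*1000; Q=Pt[m]; mu=Q.mean(0); v=np.linalg.svd(Q-mu)[2][0]; print('strip',mu,v,np.degrees(np.arctan2(v[1],v[0])), 'width', np.percentile((Q-mu)@np.cross(v,[0,0,1]),[2,98]))
E
```

```text
pin n 37 tool y span -97.01614008784495 -38.52636434290955 x=27.20+0.0032*y z=236.09-0.0960*y free end y(all px) -37.163926615069265
 world near free end [0.6515 0.1732 0.0872]  yaw 0.18068028051570895
strip [  26.9829 -105.105   241.7793] [-0.9998 -0.0184 -0.0029] -178.94780045185428 width [-6.7074  5.7483]
```

>>> servo_tool(moves=[{"dx": 0.0031, "dy": 0, "dz": 0.02, "ax": 0.1, "ay": 0.1, "az": 0, "jaw": 0.0}, {"dx": 0.0031, "dy": 0, "dz": 0.04, "ax": 0.1, "ay": 0.1, "az": 0, "jaw": 0.0}, {"dx": 0.0031, "dy": 0, "dz": 0.06, "ax": 0.1, "ay": 0.1, "az": 0, "jaw": 0.0}, {"dx": 0.0031, "dy": 0, "dz": 0.072, "ax": 0.1, "ay": 0.1, "az": 0, "jaw": 0.0}, {"dx": 0.0031, "dy": 0, "dz": 0.072, "ax": 0.1, "ay": 0.1, "az": 0, "jaw": 0.0}, {"dx": 0.0031, "dy": 0, "dz": 0.072, "ax": 0.1, "ay": 0.1, "az": 0, "jaw": 0.0}])

```text
clock: 14.57
tcp_pos: [0.6121, 0.1539, 0.2582]
ee_rot: [0.959, -0.283, 0.001, -0.0]
wrist_force: [-0.4, -0.3, -1.1]
opening: 0.0039
```

```bash
python3 - <<'E'
from h import *
go([.6094,.1563,.33],237.1)
c,T=wrist('w14.png')
inhand(c)
E
```

```text
from [0.6121 0.1539 0.2582] yaw_y -122.89458793776875 clock 14.5667 q6 0.502520577631778 open 0.003933268389540402
MOVE dxyz mm [ -3.4  -0.6 -71.8] axyz [-0.05 -0.09  0.01]
n 6104 x range [-15.6662  70.1467]
z at0 140.4632094442719 tilt deg 2.1426460375824163 y at0 0.1909472350127466 yaw 0.4106449137265234
```

View pics/w14.png

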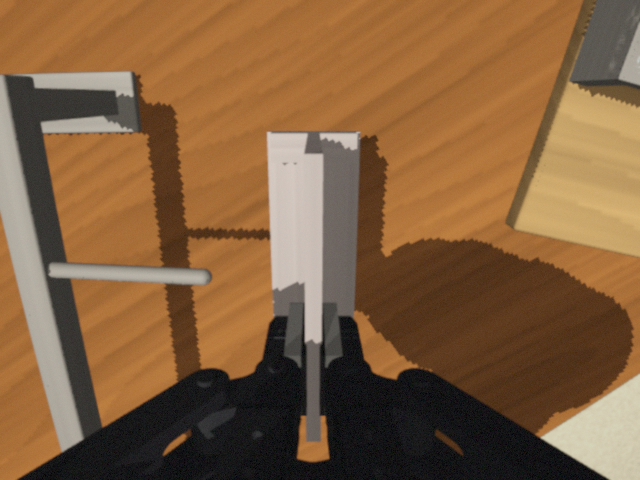

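```bash
python3 - <<'E'
from h import *
c=load('/tmp/w.npz'); T=c['T']
pin(c,T,55,212,258,290)
print(np.array([x for x in inhand(c) if x[0]>20])[:,1:].mean(0))
E
```

```text
pin n 53 tool y span -96.8717434897876 -36.48548347014375 x=23.83+0.0158*y z=166.95-0.0890*y free end y(all px) -35.747255417861595
 world near free end [0.6507 0.1725 0.0861]  yaw 0.9043458507911947
n 6104 x range [-15.6662  70.1467]
z at0 140.4632094442719 tilt deg 2.1426460375824163 y at0 0.1909472350127466 yaw 0.4106449137265234
[  0.6479 142.5439]
```

>>> servo_tool(moves=[{"dx": -0.0008, "dy": 0, "dz": 0.0026, "ax": 0, "ay": 0, "az": -0.9, "jaw": 0.0}, {"dx": -0.0008, "dy": 0, "dz": 0.0026, "ax": 0, "ay": 0, "az": -0.9, "jaw": 0.0}, {"dx": -0.0008, "dy": -0.01, "dz": 0.0026, "ax": 0, "ay": 0, "az": -0.9, "jaw": 0.0}, {"dx": -0.0008, "dy": -0.02, "dz": 0.0026, "ax": 0, "ay": 0, "az": -0.9, "jaw": 0.0}, {"dx": -0.0008, "dy": -0.028, "dz": 0.0026, "ax": 0, "ay": 0, "az": -0.9, "jaw": 0.0}, {"dx": -0.0008, "dy": -0.03, "dz": 0.0026, "ax": 0, "ay": 0, "az": -0.9, "jaw": 0.0}])

```text
clock: 15.12
tcp_pos: [0.6288, 0.1813, 0.2566]
ee_rot: [0.961, -0.275, 0.002, -0.001]
wrist_force: [0.1, -0.4, -2.3]
opening: 0.004
```

```bash
python3 - <<'E'
from h import *
o=r.observe(); print(o['wrist_force'])
c,T=wrist('w15.png')
print(T[:3,3])
E
```

```text
[ 0.076  -0.444  -2.2553]
[0.6288 0.1813 0.2566]
```

View pics/w15.png

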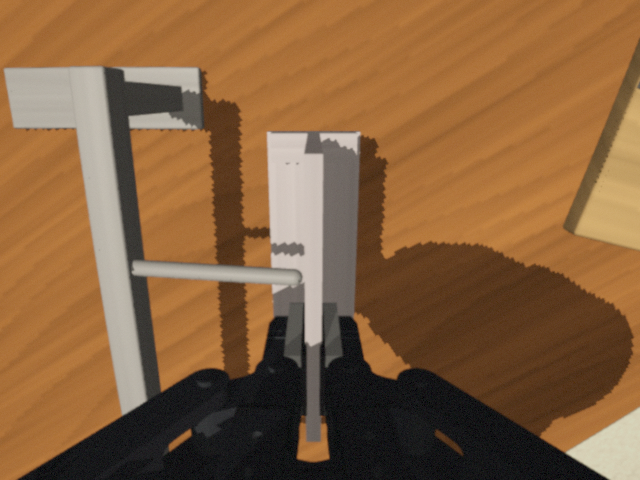

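```bash
python3 - <<'E'
from h import *
c=load('/tmp/w.npz'); T=c['T']
pin(c,T,142,302,256,292)
print(np.array([x for x in inhand(c) if x[0]>20])[:,1:].mean(0))
E
```

```text
pin n 53 tool y span -62.44538225839309 -4.2718425576327546 x=23.31-0.0139*y z=168.10-0.0999*y free end y(all px) -3.463909321310839
 world near free end [0.6513 0.1729 0.0874]  yaw -0.7983897530123705
n 6100 x range [-15.9898  70.126 ]
z at0 140.46086701077658 tilt deg 2.184480982929836 y at0 0.3170396275737992 yaw 0.283097012693744
[  0.6743 142.574 ]
```

>>> servo_tool(moves=[{"dx": -0.0007, "dy": 0, "dz": 0.001, "ax": 0, "ay": 0, "az": 0.3, "jaw": 0.0}, {"dx": -0.0007, "dy": -0.003, "dz": 0.0012, "ax": 0, "ay": 0, "az": 0.3, "jaw": 0.0}, {"dx": -0.0007, "dy": -0.007, "dz": 0.0016, "ax": 0, "ay": 0, "az": 0.3, "jaw": 0.0}, {"dx": -0.0007, "dy": -0.011, "dz": 0.002, "ax": 0, "ay": 0, "az": 0.3, "jaw": 0.0}, {"dx": -0.0006, "dy": -0.015, "dz": 0.0023, "ax": 0, "ay": 0, "az": 0.3, "jaw": 0.0}, {"dx": -0.0006, "dy": -0.018, "dz": 0.0026, "ax": 0, "ay": 0, "az": 0.3, "jaw": 0.0}])

```text
clock: 15.67
tcp_pos: [0.6379, 0.197, 0.2538]
ee_rot: [0.961, -0.278, 0.002, -0.001]
wrist_force: [0.1, 0.1, -2.6]
opening: 0.0041
```

```bash
python3 - <<'E'
from h import *
o=r.observe(); print(o['wrist_force'],o['wrist_torque'])
c,T=wrist('w16.png')
print(T[:3,3])
E
```

```text
[ 0.1116  0.0662 -2.5885] [ 0.0842  0.0251 -0.0228]
[0.6379 0.197  0.2538]
```

View pics/w16.png

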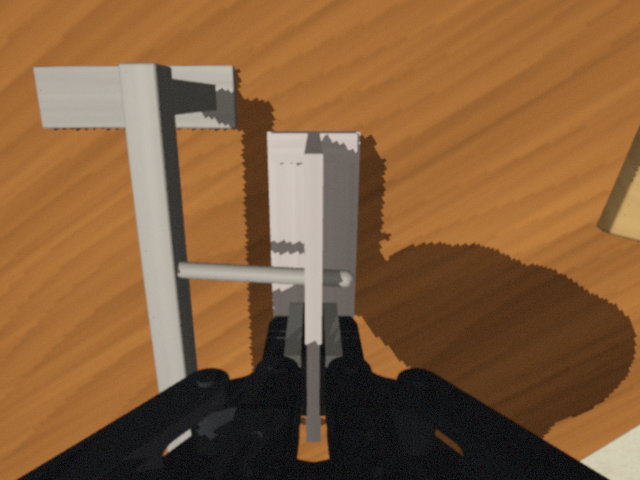

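The pin now passes through the hole: its tip shows beyond the web at (345,279), and there is no side force. On to the hanging place.

>>> servo_tool(moves=[{"dx": 0, "dy": -0.004, "dz": 0.0005, "ax": 0, "ay": 0, "az": 0, "jaw": 0.0}, {"dx": 0, "dy": -0.009, "dz": 0.001, "ax": 0, "ay": 0, "az": 0, "jaw": 0.0}, {"dx": 0, "dy": -0.014, "dz": 0.0015, "ax": 0, "ay": 0, "az": 0, "jaw": 0.0}, {"dx": 0, "dy": -0.0185, "dz": 0.002, "ax": 0, "ay": 0, "az": 0, "jaw": 0.0}, {"dx": 0, "dy": -0.0185, "dz": 0.002, "ax": 0, "ay": 0, "az": 0, "jaw": 0.0}, {"dx": 0, "dy": -0.0185, "dz": 0.002, "ax": 0, "ay": 0, "az": 0, "jaw": 0.0}])

```text
clock: 16.22
tcp_pos: [0.648, 0.2132, 0.2514]
ee_rot: [0.961, -0.277, 0.002, -0.001]
wrist_force: [-0.3, -0.2, -3.0]
opening: 0.0041
```

```bash
python3 - <<'E'
from h import *
o=r.observe(); print(o['wrist_force'],o['wrist_torque'])
c,T=wrist('w17.png')
print(T[:3,3])
P,ok,px=cloud(c,T); m=ok&(P[:,2]>.08)&(P[:,2]<.092)&(px[:,0]<215)&((px[:,1]<250)|(px[:,1]>295))
Pt=(P-T[:3,3])@T[:3,:3]*1000; Q=Pt[m]; mu=Q.mean(0); v=np.linalg.svd(Q-mu)[2][0]; print('strip',mu,v)
E
```

```text
[-0.2697 -0.1642 -2.9727] [ 0.0474 -0.0103  0.0186]
[0.648  0.2132 0.2514]
strip [ 57.9757 -35.6628 165.0923] [-0.9991 -0.0431 -0.0036]
```

View pics/w17.png

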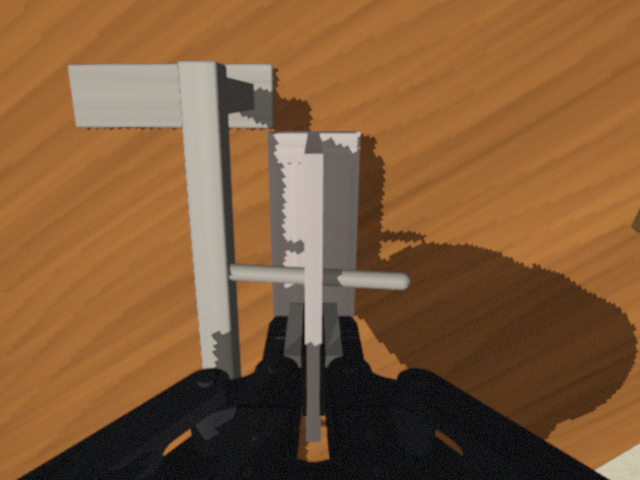

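>>> servo_tool(moves=[{"dx": 0, "dy": 0, "dz": 0.001, "ax": 0, "ay": 0, "az": 0, "jaw": 0.0}, {"dx": 0, "dy": 0, "dz": 0.002, "ax": 0, "ay": 0, "az": 0, "jaw": 0.0}, {"dx": 0, "dy": 0, "dz": 0.003, "ax": 0, "ay": 0, "az": 0, "jaw": 0.0}, {"dx": 0, "dy": 0, "dz": 0.003, "ax": 0, "ay": 0, "az": 0, "jaw": 0.0}])

```text
clock: 16.6
tcp_pos: [0.6479, 0.2129, 0.2485]
ee_rot: [0.961, -0.277, 0.002, -0.001]
wrist_force: [0.1, -0.1, -1.7]
opening: 0.0039
```

>>> servo_tool(moves=[{"dx": 0, "dy": 0, "dz": 0.0005, "ax": 0, "ay": 0, "az": 0, "jaw": 0.0}, {"dx": 0, "dy": 0, "dz": 0.0005, "ax": 0, "ay": 0, "az": 0, "jaw": 0.006}, {"dx": 0, "dy": 0, "dz": 0.0005, "ax": 0, "ay": 0, "az": 0, "jaw": 0.008}, {"dx": 0, "dy": 0, "dz": 0.0005, "ax": 0, "ay": 0, "az": 0, "jaw": 0.012}, {"dx": 0, "dy": 0, "dz": 0.0005, "ax": 0, "ay": 0, "az": 0, "jaw": 0.018}, {"dx": 0, "dy": 0, "dz": 0.0005, "ax": 0, "ay": 0, "az": 0, "jaw": 0.018}])

```text
clock: 17.1
tcp_pos: [0.648, 0.2129, 0.2483]
ee_rot: [0.961, -0.277, 0.002, -0.001]
wrist_force: [0.6, -0.5, 0.3]
opening: 0.0179
```

```bash
python3 - <<'E'
from h import *
o=r.observe(); print(o['wrist_force'],o['wrist_torque'],o['opening'])
c,T=wrist('w18.png'); inhand(c)
E
```

```text
[ 0.6254 -0.4829  0.2533] [ 0.0093 -0.0359  0.007 ] 0.017905444953567353
n 4994 x range [-18.1033  70.006 ]
z at0 142.87475141744613 tilt deg -0.9042063656158287 y at0 0.4146578740381063 yaw -0.3153664839238087
```

View pics/w18.png

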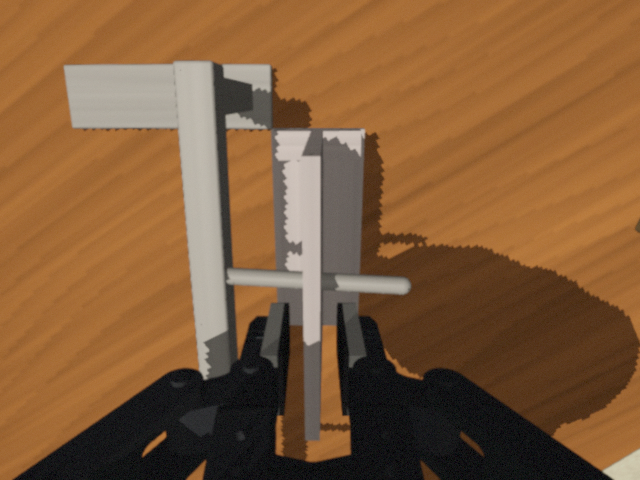

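Guide b hangs on pin 1. I lift straight up, watch it for a moment, then go for guide c.

>>> servo_tool(moves=[{"dx": 0, "dy": 0, "dz": -0.01, "ax": 0, "ay": 0, "az": 0, "jaw": 0.018}, {"dx": 0, "dy": 0, "dz": -0.03, "ax": 0, "ay": 0, "az": 0, "jaw": 0.018}, {"dx": 0, "dy": 0, "dz": -0.06, "ax": 0, "ay": 0, "az": 0, "jaw": 0.018}, {"dx": 0, "dy": 0, "dz": -0.1, "ax": 0, "ay": 0, "az": 0, "jaw": 0.018}, {"dx": 0, "dy": 0, "dz": -0.14, "ax": 0, "ay": 0, "az": 0, "jaw": 0.018}, {"dx": 0, "dy": 0, "dz": -0.15, "ax": 0, "ay": 0, "az": 0, "jaw": 0.035}, {"dx": 0, "dy": 0, "dz": -0.15, "ax": 0, "ay": 0, "az": 0, "jaw": 0.035}])

```text
clock: 17.73
tcp_pos: [0.6476, 0.2125, 0.4048]
ee_rot: [0.961, -0.277, 0.006, -0.004]
wrist_force: [0.5, -0.3, -0.0]
opening: 0.035
```

```bash
python3 - <<'E'
from h import *
c,T=wrist('w19.png')
P,ok,px=cloud(c,T)
m=ok&(P[:,2]>.096)&(P[:,2]<.13)&(np.hypot(P[:,0]-.66,P[:,1]-.197)<.08)
Q=P[m]; mu=Q.mean(0); v=np.linalg.svd(Q-mu)[2][0]; print(m.sum(),mu,v,'tilt deg',np.degrees(np.arcsin(v[2])),'len',np.ptp((Q-mu)@v))
s=save('scene','s19.png'); cv2.imwrite('pics/s19z.png',cv2.resize(s['img'][280:440,230:530,::-1],None,fx=2.6,fy=2.6))
go([.446,-.158,.39],165.4)
E
```

```text
1205 [0.6694 0.1997 0.1057] [-0.8446  0.5351 -0.0137] tilt deg -0.7872127890365289 len 0.09658172197922549
from [0.6472 0.2128 0.3992] yaw_y -122.20368880502932 clock 17.8333 q6 0.4620600405782055 open 0.035082541137039236
MOVE dxyz mm [ 27.3 421.    7.4] axyz [-0.35 -0.02 72.4 ]
```

View pics/s19z.png

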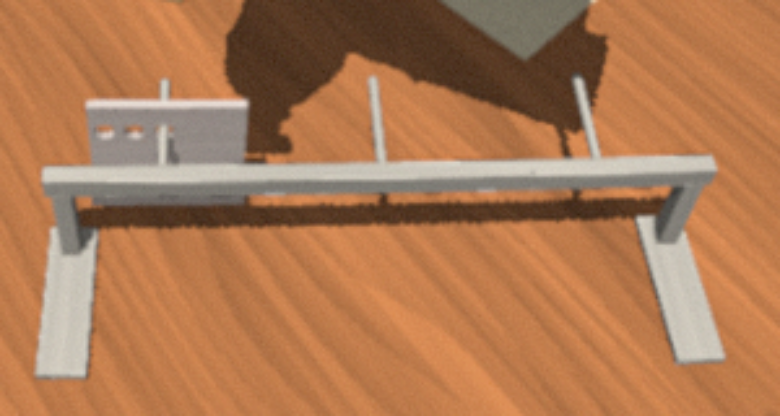

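Guide b hangs level (tilt under 1°) by its inner hole. Now guide c.

>>> servo_tool(moves=[{"dx": 0.0, "dy": 0.04, "dz": 0, "ax": -0.3, "ay": 0, "az": 7, "jaw": 0.035}, {"dx": 0.015, "dy": 0.38, "dz": 0, "ax": -0.3, "ay": 0, "az": 55, "jaw": 0.035}, {"dx": 0.015, "dy": 0.38, "dz": 0, "ax": -0.3, "ay": 0, "az": 55, "jaw": 0.035}, {"dx": 0.015, "dy": 0.38, "dz": 0, "ax": -0.3, "ay": 0, "az": 55, "jaw": 0.035}, {"dx": 0.027, "dy": 0.42, "dz": 0.007, "ax": -0.3, "ay": 0, "az": 72, "jaw": 0.035}, {"dx": 0.027, "dy": 0.42, "dz": 0.007, "ax": -0.3, "ay": 0, "az": 72, "jaw": 0.035}, {"dx": 0.027, "dy": 0.42, "dz": 0.007, "ax": -0.3, "ay": 0, "az": 72, "jaw": 0.035}, {"dx": 0.027, "dy": 0.42, "dz": 0.007, "ax": -0.3, "ay": 0, "az": 72, "jaw": 0.035}])

```text
clock: 18.5
tcp_pos: [0.4856, -0.079, 0.3921]
ee_rot: [0.709, -0.705, -0.0, 0.001]
wrist_force: [1.1, -0.9, 0.1]
opening: 0.0351
```

```bash
python3 - <<'E'
from h import *
go([.4462,-.1699,.33],165.5)
E
```

```text
from [ 0.4856 -0.079   0.3921] yaw_y -179.6695861726171 clock 18.5 q6 -0.15244287802985754 open 0.03511970350138583
MOVE dxyz mm [90.6 39.8 62.2] axyz [ 0.07 -0.06 14.83]
```

>>> servo_tool(moves=[{"dx": 0.0906, "dy": 0.0398, "dz": 0.03, "ax": 0, "ay": 0, "az": 14.8, "jaw": 0.035}, {"dx": 0.0906, "dy": 0.0398, "dz": 0.062, "ax": 0, "ay": 0, "az": 14.8, "jaw": 0.035}, {"dx": 0.0906, "dy": 0.0398, "dz": 0.062, "ax": 0, "ay": 0, "az": 14.8, "jaw": 0.035}, {"dx": 0.0906, "dy": 0.0398, "dz": 0.062, "ax": 0, "ay": 0, "az": 14.8, "jaw": 0.035}, {"dx": 0.0906, "dy": 0.0398, "dz": 0.062, "ax": 0, "ay": 0, "az": 14.8, "jaw": 0.035}, {"dx": 0.0906, "dy": 0.0398, "dz": 0.062, "ax": 0, "ay": 0, "az": 14.8, "jaw": 0.035}])

```text
clock: 19.0
tcp_pos: [0.4462, -0.17, 0.33]
ee_rot: [-0.612, 0.791, 0.0, -0.001]
wrist_force: [-0.3, 1.2, 1.2]
opening: 0.0351
```

```bash
python3 guides.py w20; python3 - <<'E'
from h import *
go([.4462,-.1699,.235],165.5)
E
```

```text
[ 0.4462 -0.17    0.33  ]
web [ 379   16   60  203 2727] ctr [ 383.6373 -228.2868] len 95.44214963213518 ang -86.93887551713253 z 0.09344563005795775
  side 1 [6, 6, 6, 6, 6, 6, 6, 6, 5, 5, 6, 6, 34, 34, 34, 34]
  side -1 [None, None, None, None, None, None, None, None, None, None, None, None, 34, 34, 34, 34]
web [ 308  144   11  178 1752] ctr [ 442.8704 -184.2717] len 94.58041462239692 ang -104.34240020408032 z 0.09363669890215495
  side 1 [6, 6, 6, 6, 6, 6, 6, 6, 6, None, 47, 47, 47, 47, 47, 46]
  side -1 [6, 6, 6, 6, 6, 6, 6, 6, 6, None, 47, 47, 47, 47, 47, 46]
from [ 0.4466 -0.1696  0.3305] yaw_y 165.57661445265785 clock 19.05 q6 -0.21877640679401883 open 0.035048199876898896
MOVE dxyz mm [ 0.3  0.3 95.5] axyz [ 0.04 -0.07  0.08]
```

View pics/w20.png

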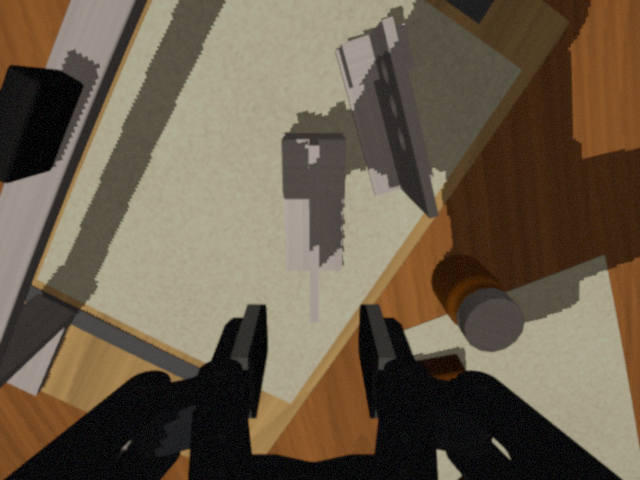

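>>> servo_tool(moves=[{"dx": 0.0003, "dy": 0, "dz": 0.035, "ax": 0, "ay": 0, "az": 0, "jaw": 0.035}, {"dx": 0.0003, "dy": 0, "dz": 0.07, "ax": 0, "ay": 0, "az": 0, "jaw": 0.035}, {"dx": 0.0003, "dy": 0, "dz": 0.09, "ax": 0, "ay": 0, "az": 0, "jaw": 0.035}, {"dx": 0.0003, "dy": 0, "dz": 0.0955, "ax": 0, "ay": 0, "az": 0, "jaw": 0.035}, {"dx": 0.0003, "dy": 0, "dz": 0.0955, "ax": 0, "ay": 0, "az": 0, "jaw": 0.035}, {"dx": 0.0003, "dy": 0, "dz": 0.0955, "ax": 0, "ay": 0, "az": 0, "jaw": 0.008}, {"dx": 0.0003, "dy": 0, "dz": 0.0955, "ax": 0, "ay": 0, "az": 0, "jaw": 0.0}, {"dx": 0.0003, "dy": 0, "dz": 0.0955, "ax": 0, "ay": 0, "az": 0, "jaw": 0.0}])

```text
clock: 19.72
tcp_pos: [0.4472, -0.1698, 0.2365]
ee_rot: [-0.613, 0.79, -0.001, 0.0]
wrist_force: [-0.1, -0.0, -2.8]
opening: 0.0042
```

>>> servo_tool(moves=[{"dx": 0, "dy": 0, "dz": 0, "ax": 0, "ay": 0, "az": 0, "jaw": 0.0}, {"dx": 0, "dy": 0, "dz": -0.005, "ax": 0, "ay": 0, "az": 0, "jaw": 0.0}, {"dx": 0, "dy": 0, "dz": -0.025, "ax": 0, "ay": 0, "az": 0, "jaw": 0.0}, {"dx": 0, "dy": 0, "dz": -0.055, "ax": 0, "ay": 0, "az": 0, "jaw": 0.0}, {"dx": 0, "dy": 0, "dz": -0.09, "ax": 0, "ay": 0, "az": 0, "jaw": 0.0}, {"dx": 0, "dy": 0, "dz": -0.12, "ax": 0, "ay": 0, "az": 0, "jaw": 0.0}, {"dx": 0, "dy": 0, "dz": -0.145, "ax": 0, "ay": 0, "az": 0, "jaw": 0.0}, {"dx": 0, "dy": 0, "dz": -0.145, "ax": 0, "ay": 0, "az": 0, "jaw": 0.0}])

```text
clock: 20.38
tcp_pos: [0.4477, -0.1702, 0.3881]
ee_rot: [-0.613, 0.79, -0.006, 0.004]
wrist_force: [0.6, -0.2, -1.3]
opening: 0.0037
```

```bash
python3 - <<'E'
from h import *
o=r.observe(); print(o['wrist_force'],o['opening'])
c,T=wrist('w21.png'); 
print(np.array([x for x in inhand(c) if x[0]>20])[:,1:].mean(0))
# pin2: 130 mm nearer along rail y from pin1 free end measured
f=np.array([.6512,.1729]); ry=np.array([-.842,.5395]); rx=np.array([.5395,.842])
f2=f+.13*ry; print('pin2 free end',f2)
hole=f2-.034*rx; xh=27; tx=-ry
print('tcp',hole-.027*tx)
E
```

```text
[ 0.5601 -0.1874 -1.2707] 0.0037286493836398067
n 5505 x range [-16.5436  62.4355]
z at0 141.37718603246225 tilt deg 1.8221508862228555 y at0 -0.5606290525247946 yaw -0.6185205931262873
[ -1.2406 142.9472]
pin2 free end [0.5417 0.243 ]
tcp [0.5007 0.229 ]
```

View pics/w21.png

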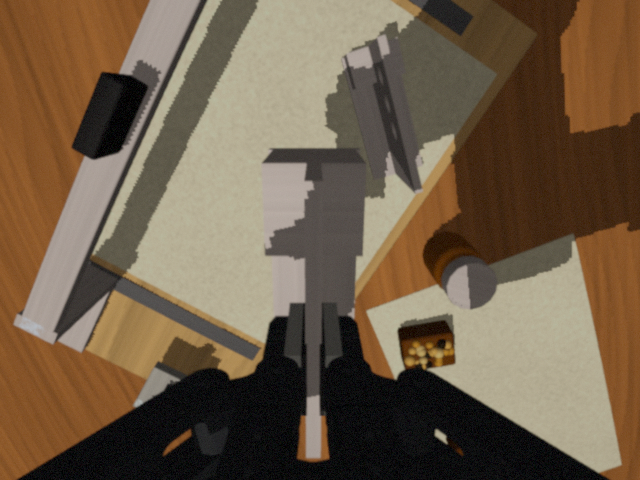

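```bash
python3 - <<'E'
from h import *
c=load('/tmp/w.npz')
print([x for x in inhand(c).round(1).tolist() if x[0]>18])
go([.5007,.229,.386],237.7)
E
```

```text
n 5505 x range [-16.5436  62.4355]
z at0 141.37718603246225 tilt deg 1.8221508862228555 y at0 -0.5606290525247946 yaw -0.6185205931262873
[[22.0, -1.2, 142.8], [26.0, -1.2, 142.8], [30.0, -1.2, 142.8], [34.0, -1.2, 142.8], [38.0, -1.2, 142.9], [42.0, -1.5, 142.7], [46.0, -1.2, 142.9], [50.0, -1.5, 142.8], [54.0, -1.2, 142.9], [58.0, -1.2, 142.9], [62.0, -1.2, 144.2]]
from [ 0.4473 -0.1698  0.385 ] yaw_y 165.60548521204444 clock 20.4333 q6 -0.21814938423789773 open 0.004243615622579362
MOVE dxyz mm [-399.6   47.4   -1.4] axyz [ -0.47  -0.33 -72.09]
```

>>> servo_tool(moves=[{"dx": -0.025, "dy": 0.003, "dz": 0, "ax": -0.2, "ay": -0.2, "az": -5, "jaw": 0.0}, {"dx": -0.06, "dy": 0.007, "dz": 0, "ax": -0.2, "ay": -0.2, "az": -11, "jaw": 0.0}, {"dx": -0.1, "dy": 0.012, "dz": 0, "ax": -0.2, "ay": -0.2, "az": -18, "jaw": 0.0}, {"dx": -0.14, "dy": 0.017, "dz": 0, "ax": -0.2, "ay": -0.2, "az": -25, "jaw": 0.0}, {"dx": -0.18, "dy": 0.021, "dz": 0, "ax": -0.2, "ay": -0.2, "az": -32, "jaw": 0.0}, {"dx": -0.22, "dy": 0.026, "dz": 0, "ax": -0.2, "ay": -0.2, "az": -39, "jaw": 0.0}, {"dx": -0.26, "dy": 0.031, "dz": 0, "ax": -0.2, "ay": -0.2, "az": -46, "jaw": 0.0}, {"dx": -0.3, "dy": 0.036, "dz": 0, "ax": -0.2, "ay": -0.2, "az": -53, "jaw": 0.0}])

```text
clock: 21.1
tcp_pos: [0.4863, 0.1316, 0.3838]
ee_rot: [0.902, -0.431, 0.001, -0.001]
wrist_force: [0.8, -0.0, -1.8]
opening: 0.0036
```

```bash
python3 - <<'E'
from h import *
go([.5007,.229,.33],237.7)
E
```

```text
from [0.4863 0.1316 0.3838] yaw_y -141.04780743653282 clock 21.1 q6 0.10304787367521741 open 0.0036213783299408374
MOVE dxyz mm [-66.8 -72.3  53.9] axyz [ -0.12  -0.14 -18.75]
```

>>> servo_tool(moves=[{"dx": -0.02, "dy": -0.022, "dz": 0, "ax": 0, "ay": 0, "az": -6, "jaw": 0.0}, {"dx": -0.045, "dy": -0.048, "dz": 0.01, "ax": 0, "ay": 0, "az": -13, "jaw": 0.0}, {"dx": -0.067, "dy": -0.072, "dz": 0.025, "ax": 0, "ay": 0, "az": -18.8, "jaw": 0.0}, {"dx": -0.067, "dy": -0.072, "dz": 0.045, "ax": 0, "ay": 0, "az": -18.8, "jaw": 0.0}, {"dx": -0.067, "dy": -0.072, "dz": 0.054, "ax": 0, "ay": 0, "az": -18.8, "jaw": 0.0}, {"dx": -0.067, "dy": -0.072, "dz": 0.054, "ax": 0, "ay": 0, "az": -18.8, "jaw": 0.0}, {"dx": -0.067, "dy": -0.072, "dz": 0.054, "ax": 0, "ay": 0, "az": -18.8, "jaw": 0.0}])

```text
clock: 21.68
tcp_pos: [0.5002, 0.228, 0.3296]
ee_rot: [0.961, -0.278, 0.001, 0.0]
wrist_force: [-0.1, -0.6, -1.6]
opening: 0.004
```

```bash
python3 - <<'E'
from h import *
go([.5007,.229,.259],237.7)
c,T=wrist('w22.png')
print([x for x in inhand(c).round(1).tolist() if x[0]>18][::3])
E
```

```text
from [0.5002 0.228  0.3296] yaw_y -122.3147529913012 clock 21.6833 q6 0.29264922448637226 open 0.0039907071756085325
MOVE dxyz mm [-0.3 -1.1 70.6] axyz [ 0.01 -0.15 -0.01]
n 5633 x range [-16.0641  62.8187]
z at0 140.46783158058955 tilt deg 2.7150378575785337 y at0 0.22255993384750183 yaw 0.399841451322744
[[22.0, 0.7, 142.8], [34.0, 0.7, 142.9], [46.0, 0.4, 142.9], [58.0, 0.7, 142.8]]
```

View pics/w22.png

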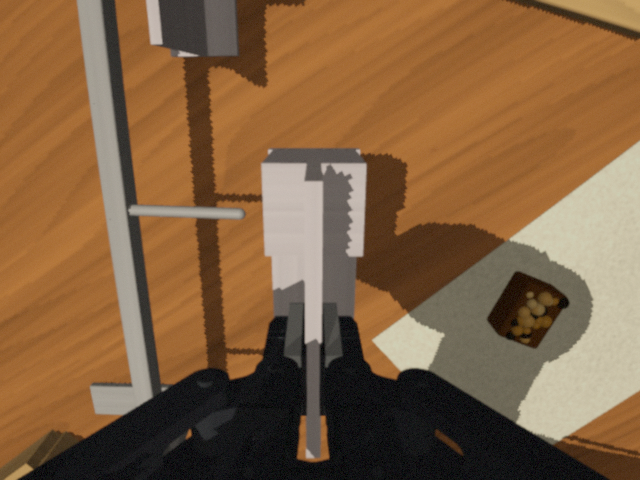

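```bash
python3 - <<'E'
from h import *
c=load('/tmp/w.npz'); T=c['T']
pin(c,T,134,246,203,222)
E
```

```text
pin n 37 tool y span -94.47415338594057 -35.608578967364814 x=26.61-0.0055*y z=238.05-0.0962*y free end y(all px) -34.779265017864645
 world near free end [0.5423 0.2435 0.0877]  yaw -0.3169833462685551
```

>>> servo_tool(moves=[{"dx": -0.0008, "dy": 0, "dz": 0.02, "ax": 0, "ay": -0.1, "az": 0, "jaw": 0.0}, {"dx": -0.0008, "dy": 0, "dz": 0.045, "ax": 0, "ay": -0.1, "az": 0, "jaw": 0.0}, {"dx": -0.0008, "dy": 0, "dz": 0.065, "ax": 0, "ay": -0.1, "az": 0, "jaw": 0.0}, {"dx": -0.0008, "dy": 0, "dz": 0.0735, "ax": 0, "ay": -0.1, "az": 0, "jaw": 0.0}, {"dx": -0.0008, "dy": -0.01, "dz": 0.0735, "ax": 0, "ay": -0.1, "az": 0, "jaw": 0.0}, {"dx": -0.0008, "dy": -0.022, "dz": 0.0735, "ax": 0, "ay": -0.1, "az": 0, "jaw": 0.0}, {"dx": -0.0008, "dy": -0.028, "dz": 0.0735, "ax": 0, "ay": -0.1, "az": 0, "jaw": 0.0}, {"dx": -0.0008, "dy": -0.028, "dz": 0.0735, "ax": 0, "ay": -0.1, "az": 0, "jaw": 0.0}])

```text
clock: 22.4
tcp_pos: [0.5165, 0.2533, 0.259]
ee_rot: [0.961, -0.278, 0.002, -0.002]
wrist_force: [-0.4, -0.7, -1.8]
opening: 0.004
```

```bash
python3 - <<'E'
from h import *
print(r.observe()['wrist_force'])
c,T=wrist('w23.png'); print(T[:3,3])
print([x for x in inhand(c).round(1).tolist() if x[0]>18][::3])
E
```

```text
[-0.4254 -0.7149 -1.8354]
[0.5165 0.2533 0.259 ]
n 5630 x range [-16.2022  62.7963]
z at0 140.50403159015127 tilt deg 2.679610744782117 y at0 0.25786164896776287 yaw 0.3926547802055628
[[22.0, 0.7, 142.9], [34.0, 0.7, 142.9], [46.0, 0.7, 142.8], [58.0, 0.7, 142.8]]
```

View pics/w23.png

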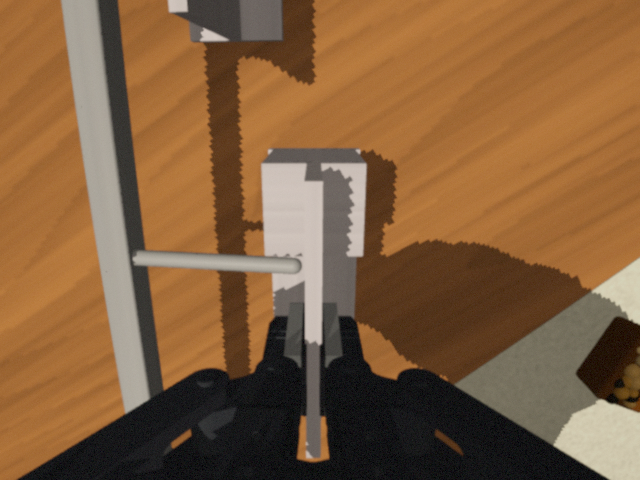

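```bash
python3 - <<'E'
from h import *
c=load('/tmp/w.npz'); T=c['T']
pin(c,T,140,302,246,280)
E
```

```text
pin n 55 tool y span -63.84598175290633 -3.3310614175423696 x=28.43+0.0314*y z=171.89-0.0702*y free end y(all px) -3.2518729650452056
 world near free end [0.5444 0.2408 0.081 ]  yaw 1.7983502669407982
```

```bash
python3 - <<'E'
from h import *
c=load('/tmp/w.npz'); T=c['T']
pin(c,T,140,258,246,278)
P,ok,px=cloud(c,T); Pt=(P-T[:3,3])@T[:3,:3]*1000
for u in (200,240,270,280,290,296):
    col=Pt.reshape(480,640,3)[244:286,u]; print(u,[(v+244,round(float(col[v][0]),1),round(float(col[v][2]),1)) for v in range(6,40,4)])
E
```

```text
pin n 40 tool y span -63.83218853631629 -19.33401021047502 x=27.04+0.0001*y z=170.50-0.1013*y free end y(all px) -18.679164108360283
 world near free end [0.5504 0.2558 0.0867]  yaw 0.0032366583838608102
200 [(250, 0.1, 259.3), (254, 29.9, 174.3), (258, 28.5, 174.0), (262, 27.7, 171.9), (266, 26.4, 171.4), (270, -12.9, 260.3), (274, -15.1, 259.6), (278, -18.3, 260.9), (282, -20.5, 259.9)]
240 [(250, -0.1, 259.8), (254, -2.4, 259.5), (258, 29.3, 171.8), (262, 28.3, 170.6), (266, 26.3, 171.6), (270, 24.8, 171.5), (274, -15.0, 259.3), (278, -17.4, 259.0), (282, -19.8, 258.7)]
270 [(250, 31.5, 174.3), (254, 29.4, 175.6), (258, 29.5, 171.4), (262, 28.4, 170.3), (266, 27.7, 168.3), (270, 25.7, 169.4), (274, -14.8, 258.9), (278, -17.6, 259.5), (282, -20.0, 259.1)]
280 [(250, 31.0, 175.7), (254, 29.6, 175.2), (258, 29.4, 171.7), (262, 28.5, 170.1), (266, 27.8, 167.9), (270, 25.7, 169.3), (274, 3.6, 216.6), (278, 1.6, 216.4), (282, -0.6, 216.7)]
290 [(250, 31.0, 175.6), (254, 29.5, 175.5), (258, 29.7, 170.8), (262, 28.6, 169.8), (266, 27.3, 169.3), (270, 26.4, 167.8), (274, 23.9, 170.1), (278, 1.9, 215.9), (282, -0.8, 217.1)]
296 [(250, 84.2, 31.2), (254, 29.4, 175.6), (258, 11.9, 216.4), (262, 28.5, 170.0), (266, 27.7, 168.3), (270, 25.9, 169.0), (274, 3.9, 215.9), (278, 1.9, 215.9), (282, -1.0, 217.5)]
```

>>> servo_tool(moves=[{"dx": -0.0007, "dy": 0, "dz": 0.0029, "ax": 0, "ay": 0, "az": 0, "jaw": 0.0}, {"dx": -0.0007, "dy": 0, "dz": 0.0029, "ax": 0, "ay": 0, "az": 0, "jaw": 0.0}, {"dx": -0.0007, "dy": -0.003, "dz": 0.003, "ax": 0, "ay": 0, "az": 0, "jaw": 0.0}, {"dx": -0.0007, "dy": -0.007, "dz": 0.0034, "ax": 0, "ay": 0, "az": 0, "jaw": 0.0}, {"dx": -0.0007, "dy": -0.011, "dz": 0.0038, "ax": 0, "ay": 0, "az": 0, "jaw": 0.0}, {"dx": -0.0007, "dy": -0.015, "dz": 0.0042, "ax": 0, "ay": 0, "az": 0, "jaw": 0.0}, {"dx": -0.0007, "dy": -0.018, "dz": 0.0045, "ax": 0, "ay": 0, "az": 0, "jaw": 0.0}])

```text
clock: 23.03
tcp_pos: [0.5252, 0.2688, 0.254]
ee_rot: [0.961, -0.278, 0.002, -0.002]
wrist_force: [-0.2, -0.7, -2.5]
opening: 0.0037
```

```bash
python3 - <<'E'
from h import *
o=r.observe(); print(o['wrist_force'],o['wrist_torque'])
c,T=wrist('w24.png')
print(T[:3,3]); inhand(c)
E
```

```text
[-0.2414 -0.7173 -2.5005] [ 0.069   0.0838 -0.0927]
[0.5252 0.2688 0.254 ]
n 5628 x range [-16.0229  62.8013]
z at0 140.50173049848075 tilt deg 2.691718330665774 y at0 0.23994619884270915 yaw 0.37391351626878494
```

View pics/w24.png

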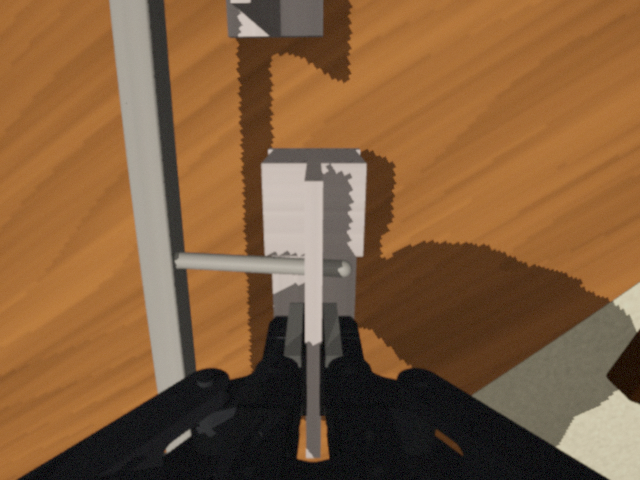

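Pin 2 is through guide c's hole: tip visible at (345,268), no force. Next I go to depth, then lower.

>>> servo_tool(moves=[{"dx": 0, "dy": -0.005, "dz": 0.0005, "ax": 0, "ay": 0, "az": 0, "jaw": 0.0}, {"dx": 0, "dy": -0.01, "dz": 0.001, "ax": 0, "ay": 0, "az": 0, "jaw": 0.0}, {"dx": 0, "dy": -0.014, "dz": 0.0015, "ax": 0, "ay": 0, "az": 0, "jaw": 0.0}, {"dx": 0, "dy": -0.0175, "dz": 0.0018, "ax": 0, "ay": 0, "az": 0, "jaw": 0.0}, {"dx": 0, "dy": -0.0175, "dz": 0.0025, "ax": 0, "ay": 0, "az": 0, "jaw": 0.0}, {"dx": 0, "dy": -0.0175, "dz": 0.0035, "ax": 0, "ay": 0, "az": 0, "jaw": 0.0}, {"dx": 0, "dy": -0.0175, "dz": 0.0045, "ax": 0, "ay": 0, "az": 0, "jaw": 0.0}, {"dx": 0, "dy": -0.0175, "dz": 0.0045, "ax": 0, "ay": 0, "az": 0, "jaw": 0.0}])

```text
clock: 23.75
tcp_pos: [0.5346, 0.2837, 0.2492]
ee_rot: [0.961, -0.278, 0.002, -0.002]
wrist_force: [-0.5, -0.2, -3.1]
opening: 0.0038
```

```bash
python3 - <<'E'
from h import *
o=r.observe(); print(o['wrist_force'],o['wrist_torque'])
c,T=wrist('w25.png')
print(T[:3,3]); inhand(c)
E
```

```text
[-0.5176 -0.2472 -3.1251] [0.0256 0.0819 0.0365]
[0.5346 0.2837 0.2492]
n 5633 x range [-16.2913  62.8239]
z at0 140.5204990713797 tilt deg 2.6518676281353875 y at0 0.316022755691093 yaw 0.2910503965007278
```

View pics/w25.png

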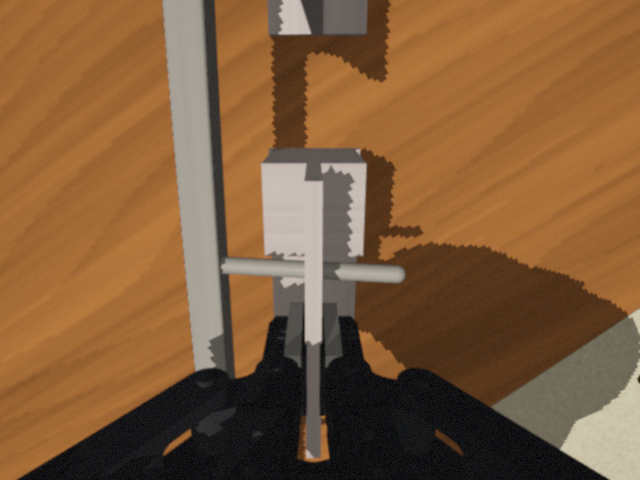

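>>> servo_tool(moves=[{"dx": 0, "dy": 0, "dz": 0.0008, "ax": 0, "ay": 0, "az": 0, "jaw": 0.0}, {"dx": 0, "dy": 0, "dz": 0.0012, "ax": 0, "ay": 0, "az": 0, "jaw": 0.0}, {"dx": 0, "dy": 0, "dz": 0.0012, "ax": 0, "ay": 0, "az": 0, "jaw": 0.006}, {"dx": 0, "dy": 0, "dz": 0.0012, "ax": 0, "ay": 0, "az": 0, "jaw": 0.009}, {"dx": 0, "dy": 0, "dz": 0.0012, "ax": 0, "ay": 0, "az": 0, "jaw": 0.014}, {"dx": 0, "dy": 0, "dz": 0.0012, "ax": 0, "ay": 0, "az": 0, "jaw": 0.018}, {"dx": 0, "dy": 0, "dz": 0.0012, "ax": 0, "ay": 0, "az": 0, "jaw": 0.018}])

```text
clock: 24.38
tcp_pos: [0.5347, 0.2837, 0.2483]
ee_rot: [0.961, -0.278, 0.002, -0.002]
wrist_force: [-0.1, -0.4, -0.5]
opening: 0.0176
```

```bash
python3 - <<'E'
from h import *
o=r.observe(); print(o['wrist_force'],o['opening'])
c,T=wrist('w26.png')
print(T[:3,3]); inhand(c)
E
```

```text
[-0.129  -0.396  -0.4765] 0.01756803181381191
[0.5347 0.2837 0.2483]
n 4409 x range [-15.2488  63.1427]
z at0 141.78941749985086 tilt deg 1.1175746237705146 y at0 0.043074975030486844 yaw 0.13558238844733492
```

View pics/w26.png

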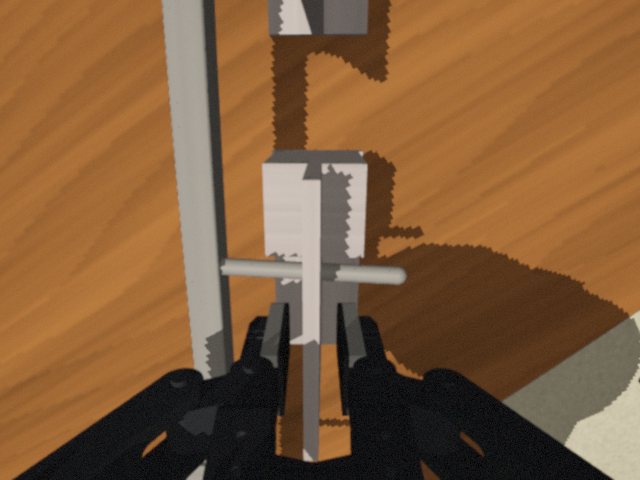

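Guide c hangs free between the open pads. I lift off.

>>> servo_tool(moves=[{"dx": 0, "dy": 0, "dz": -0.01, "ax": 0, "ay": 0, "az": 0, "jaw": 0.018}, {"dx": 0, "dy": 0, "dz": -0.03, "ax": 0, "ay": 0, "az": 0, "jaw": 0.018}, {"dx": 0, "dy": 0, "dz": -0.06, "ax": 0, "ay": 0, "az": 0, "jaw": 0.018}, {"dx": 0, "dy": 0, "dz": -0.1, "ax": 0, "ay": 0, "az": 0, "jaw": 0.018}, {"dx": 0, "dy": 0, "dz": -0.14, "ax": 0, "ay": 0, "az": 0, "jaw": 0.018}, {"dx": 0, "dy": 0, "dz": -0.15, "ax": 0, "ay": 0, "az": 0, "jaw": 0.035}, {"dx": 0, "dy": 0, "dz": -0.15, "ax": 0, "ay": 0, "az": 0, "jaw": 0.035}])

```text
clock: 25.02
tcp_pos: [0.5344, 0.2834, 0.4042]
ee_rot: [0.961, -0.278, 0.005, -0.005]
wrist_force: [0.4, -0.3, 0.6]
opening: 0.0348
```

```bash
cat > hang.py <<'E'
from h import *
import sys
# level check of hanging guides with the camera given
c=r.read_camera('top'); P,ok,px=cloud(c); cv2.imwrite('pics/'+sys.argv[1]+'t.png',c['img'][:,:,::-1])
for n,(x,y) in {'p1':(.669,.199),'p2':(.555,.27),'p3':(.445,.34)}.items():
    m=ok&(P[:,2]>.096)&(P[:,2]<.125)&(np.hypot(P[:,0]-x,P[:,1]-y)<.07)
    if m.sum()<40: print(n,m.sum()); continue
    Q=P[m]; mu=Q.mean(0); v=np.linalg.svd(Q-mu)[2][0]; print(n,m.sum(),mu,'tilt',np.degrees(np.arcsin(v[2])),'len',np.ptp((Q-mu)@v))
s=save('scene',sys.argv[1]+'s.png'); cv2.imwrite('pics/'+sys.argv[1]+'z.png',cv2.resize(s['img'][280:440,230:530,::-1],None,fx=2.6,fy=2.6))
E
python3 hang.py h1; python3 - <<'E'
from h import *
v=np.array([np.cos(np.radians(-86.9)),np.sin(np.radians(-86.9))]); g=np.array([.3836,-.2283])-.016*v; print(g)
go([g[0],g[1],.39],183.1)
E
```

```text
p1 224 [0.666  0.2006 0.1044] tilt -1.4225852382433792 len 0.09671627252537703
p2 273 [0.5454 0.2897 0.1072] tilt 8.539499398916337 len 0.08908690257790956
p3 0
[ 0.3827 -0.2123]
from [0.5338 0.2834 0.3992] yaw_y -122.29693090999163 clock 25.1167 q6 0.2601057355129651 open 0.03496953226513795
MOVE dxyz mm [137.2 499.8   6.6] axyz [-0.4   0.01 54.6 ]
```

View pics/h1z.png

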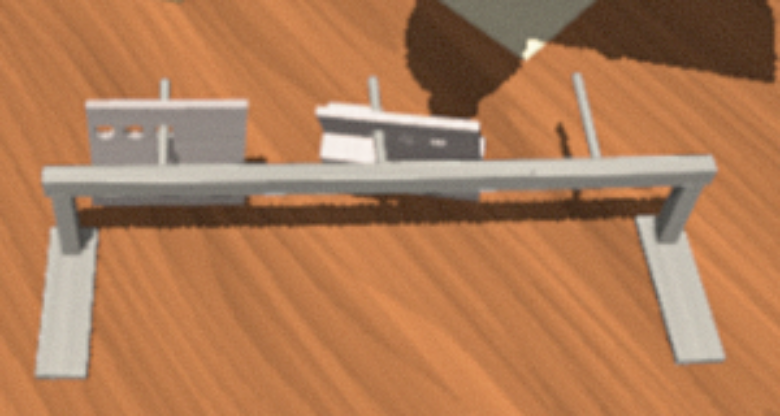

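View pics/h1t.png

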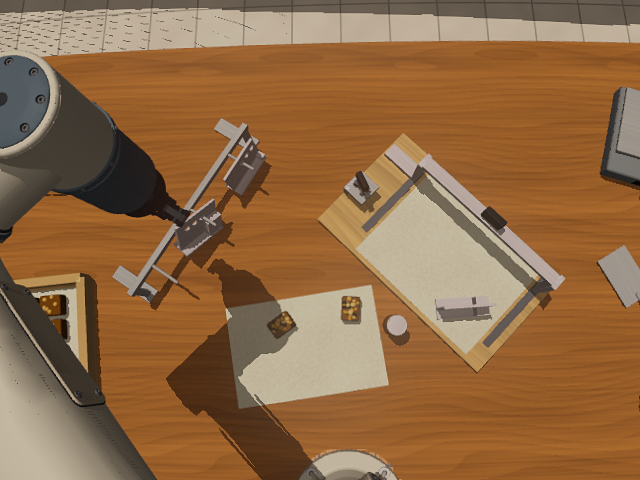

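Guide b hangs level, but guide c looks tilted about 8° and yawed. It may still be swinging, so I wait a moment and look again.

>>> servo_tool(moves=[{"dx": 0, "dy": 0.02, "dz": 0, "ax": 0, "ay": 0, "az": 0, "jaw": 0.035}, {"dx": 0, "dy": 0.04, "dz": 0, "ax": 0, "ay": 0, "az": 0, "jaw": 0.035}, {"dx": 0, "dy": 0.04, "dz": 0, "ax": 0, "ay": 0, "az": 0, "jaw": 0.035}, {"dx": 0, "dy": 0.04, "dz": 0, "ax": 0, "ay": 0, "az": 0, "jaw": 0.035}, {"dx": 0, "dy": 0.04, "dz": 0, "ax": 0, "ay": 0, "az": 0, "jaw": 0.035}, {"dx": 0, "dy": 0.04, "dz": 0, "ax": 0, "ay": 0, "az": 0, "jaw": 0.035}])

```text
clock: 25.62
tcp_pos: [0.5126, 0.25, 0.3982]
ee_rot: [0.961, -0.278, 0.002, -0.002]
wrist_force: [-0.2, -0.7, 0.6]
opening: 0.0348
```

```bash
python3 hang.py h2; python3 - <<'E'
from h import *
c,T=wrist('w27.png')
E
```

```text
p1 231 [0.6653 0.201  0.1042] tilt -1.366203662217064 len 0.09676901022347895
p2 120 [0.5591 0.2747 0.1036] tilt -2.1115836613653514 len 0.09612215432791399
p3 0
```

View pics/w27.png

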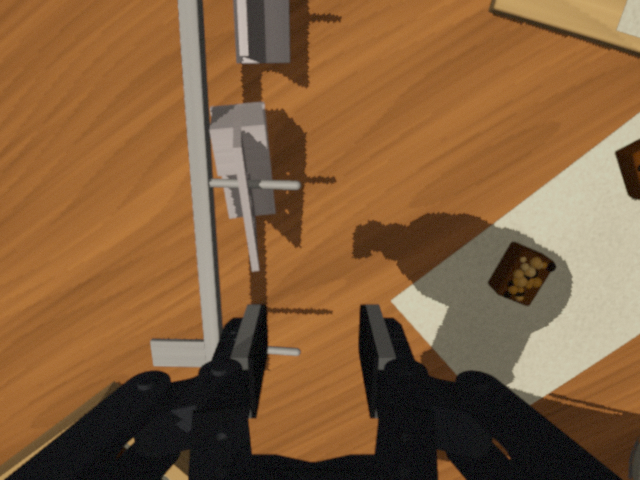

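View pics/h2z.png

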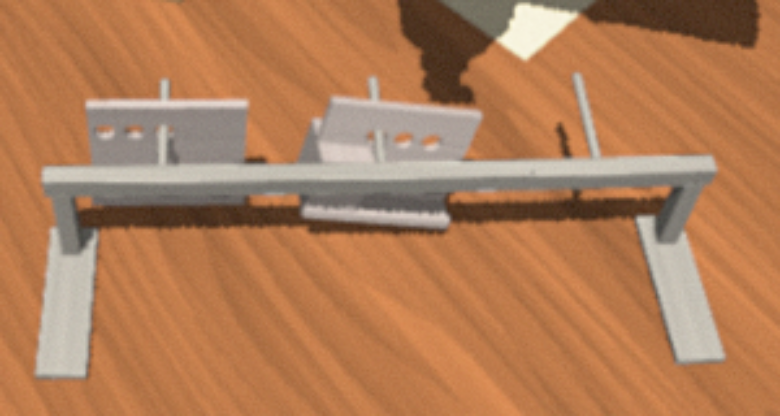

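Guide c is rocking on the pin (scene and wrist views differ by moments) and should settle. I go to fetch guide a and check c again on return.

```bash
python3 - <<'E'
from h import *
go([.3827,-.2123,.39],183.1)
E
```

```text
from [0.5126 0.25   0.3984] yaw_y -122.28423061500956 clock 25.7667 q6 0.27887595128207626 open 0.03522869986141798
MOVE dxyz mm [137.  460.3   6.4] axyz [-0.35 -0.   54.62]
```

>>> servo_tool(moves=[{"dx": 0.01, "dy": 0.04, "dz": 0, "ax": -0.3, "ay": 0, "az": 5, "jaw": 0.035}, {"dx": 0.08, "dy": 0.27, "dz": 0, "ax": -0.3, "ay": 0, "az": 35, "jaw": 0.035}, {"dx": 0.08, "dy": 0.27, "dz": 0, "ax": -0.3, "ay": 0, "az": 35, "jaw": 0.035}, {"dx": 0.08, "dy": 0.27, "dz": 0, "ax": -0.3, "ay": 0, "az": 35, "jaw": 0.035}, {"dx": 0.08, "dy": 0.27, "dz": 0, "ax": -0.3, "ay": 0, "az": 35, "jaw": 0.035}, {"dx": 0.137, "dy": 0.46, "dz": 0.006, "ax": -0.3, "ay": 0, "az": 54.6, "jaw": 0.035}, {"dx": 0.137, "dy": 0.46, "dz": 0.006, "ax": -0.3, "ay": 0, "az": 54.6, "jaw": 0.035}, {"dx": 0.137, "dy": 0.46, "dz": 0.006, "ax": -0.3, "ay": 0, "az": 54.6, "jaw": 0.035}])

```text
clock: 26.43
tcp_pos: [0.4213, -0.0718, 0.3944]
ee_rot: [0.724, -0.69, 0.0, -0.001]
wrist_force: [1.6, -0.1, 0.1]
opening: 0.0355
```

```bash
python3 - <<'E'
from h import *
go([.3827,-.2123,.33],183.1)
E
python3 hang.py h3
```

```text
from [ 0.4213 -0.0718  0.3944] yaw_y -177.19545025544693 clock 26.4333 q6 -0.15177009760140212 open 0.03552053124474236
MOVE dxyz mm [138.5  45.5  64.3] axyz [-0.09  0.02 -0.3 ]
p1 227 [0.6656 0.2009 0.1044] tilt -0.9889797267917926 len 0.09658894656310968
p2 237 [0.5475 0.2836 0.1065] tilt 8.34279137085355 len 0.09659060716387291
p3 0
```

View pics/h3z.png

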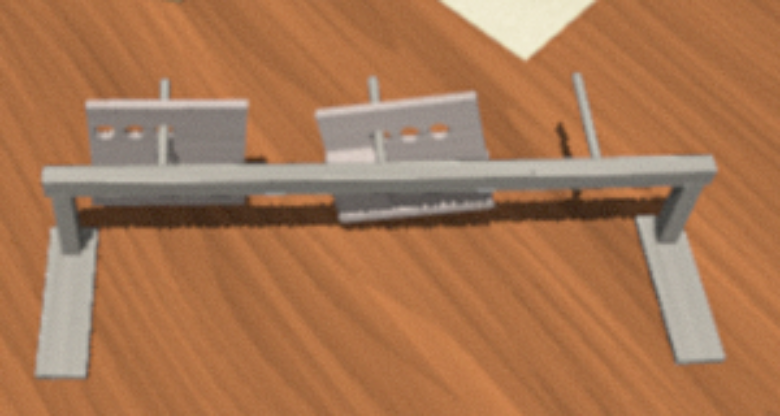

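>>> servo_tool(moves=[{"dx": 0.04, "dy": 0.013, "dz": 0.01, "ax": 0, "ay": 0, "az": -0.3, "jaw": 0.035}, {"dx": 0.08, "dy": 0.026, "dz": 0.03, "ax": 0, "ay": 0, "az": -0.3, "jaw": 0.035}, {"dx": 0.12, "dy": 0.039, "dz": 0.05, "ax": 0, "ay": 0, "az": -0.3, "jaw": 0.035}, {"dx": 0.1385, "dy": 0.0455, "dz": 0.064, "ax": 0, "ay": 0, "az": -0.3, "jaw": 0.035}, {"dx": 0.1385, "dy": 0.0455, "dz": 0.064, "ax": 0, "ay": 0, "az": -0.3, "jaw": 0.035}, {"dx": 0.1385, "dy": 0.0455, "dz": 0.064, "ax": 0, "ay": 0, "az": -0.3, "jaw": 0.035}, {"dx": 0.1385, "dy": 0.0455, "dz": 0.064, "ax": 0, "ay": 0, "az": -0.3, "jaw": 0.035}])

```text
clock: 27.12
tcp_pos: [0.3819, -0.2146, 0.3308]
ee_rot: [0.725, -0.689, 0.001, -0.0]
wrist_force: [1.3, 0.2, -0.2]
opening: 0.0349
```

```bash
python3 guides.py w28;  python3 - <<'E'
from h import *
go([.3827,-.2123,.235],183.1)
E
python3 hang.py h4
```

```text
[ 0.3819 -0.2146  0.3308]
web [ 309  145   10  177 1754] ctr [ 383.3216 -228.8393] len 94.90501490314898 ang -87.12578505834381 z 0.0936357364492437
  side 1 [6, 6, 6, 6, 6, 6, 6, 6, 6, 6, 6, 34, 34, 34, 34, 33]
  side -1 [6, 6, 6, 6, 6, 6, 6, 6, 6, 6, 6, 34, 34, 34, 34, 33]
from [ 0.3822 -0.2142  0.3312] yaw_y -177.05527193742356 clock 27.1667 q6 0.20160904504580224 open 0.035070861959377
MOVE dxyz mm [-1.9 -0.4 96.2] axyz [-0.12 -0.05 -0.16]
p1 229 [0.6657 0.2008 0.1043] tilt -0.9161356651945417 len 0.09661795621237246
p2 213 [0.5542 0.2817 0.1034] tilt -2.8938892214321696 len 0.09564262042440166
p3 0
```

View pics/w28.png

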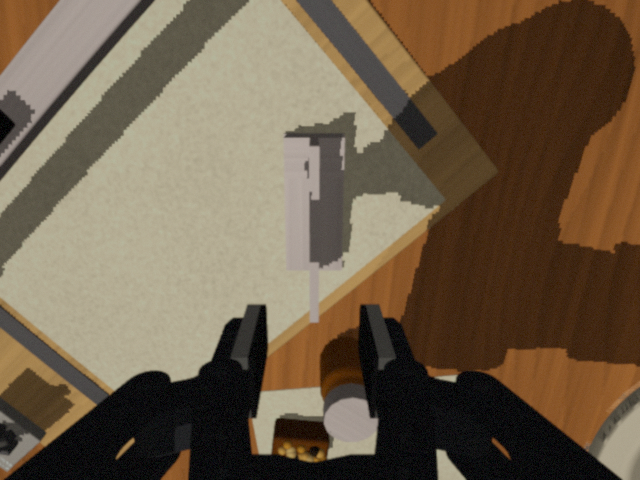

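View pics/h4z.png

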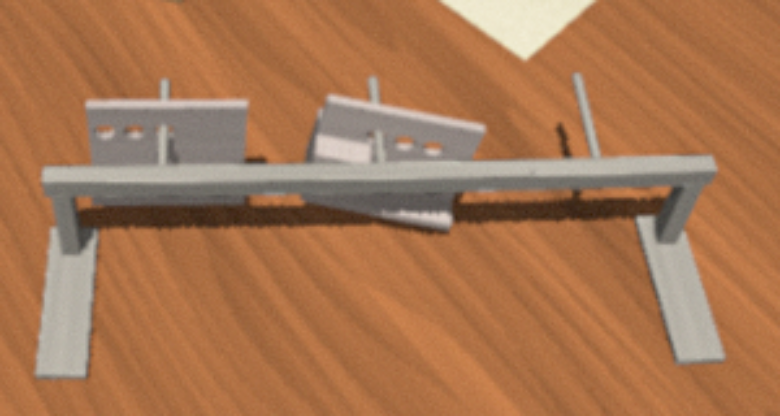

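```bash
python3 - <<'E'
from h import *
t=load('/tmp/top0.npz'); print(onz(t,[[397,325]],.075), onz(t,[[351,309]],.026))
E
```

```text
[[ 0.3495 -0.0954  0.075 ]] [[ 0.3814 -0.0121  0.026 ]]
```

>>> servo_tool(moves=[{"dx": -0.0015, "dy": 0, "dz": 0.035, "ax": 0, "ay": 0, "az": 0, "jaw": 0.035}, {"dx": -0.0015, "dy": 0, "dz": 0.07, "ax": 0, "ay": 0, "az": 0, "jaw": 0.035}, {"dx": -0.0015, "dy": 0, "dz": 0.09, "ax": 0, "ay": 0, "az": 0, "jaw": 0.035}, {"dx": -0.0015, "dy": 0, "dz": 0.096, "ax": 0, "ay": 0, "az": 0, "jaw": 0.035}, {"dx": -0.0015, "dy": 0, "dz": 0.096, "ax": 0, "ay": 0, "az": 0, "jaw": 0.035}, {"dx": -0.0015, "dy": 0, "dz": 0.096, "ax": 0, "ay": 0, "az": 0, "jaw": 0.008}, {"dx": -0.0015, "dy": 0, "dz": 0.096, "ax": 0, "ay": 0, "az": 0, "jaw": 0.0}, {"dx": -0.0015, "dy": 0, "dz": 0.096, "ax": 0, "ay": 0, "az": 0, "jaw": 0.0}])

```text
clock: 27.93
tcp_pos: [0.383, -0.2124, 0.2367]
ee_rot: [0.726, -0.688, 0.002, -0.001]
wrist_force: [-1.5, -0.5, -3.1]
opening: 0.0041
```

>>> servo_tool(moves=[{"dx": 0, "dy": 0, "dz": 0, "ax": 0, "ay": 0, "az": 0, "jaw": 0.0}, {"dx": 0, "dy": 0, "dz": -0.005, "ax": 0, "ay": 0, "az": 0, "jaw": 0.0}, {"dx": 0, "dy": 0, "dz": -0.025, "ax": 0, "ay": 0, "az": 0, "jaw": 0.0}, {"dx": 0, "dy": 0, "dz": -0.055, "ax": 0, "ay": 0, "az": 0, "jaw": 0.0}, {"dx": 0, "dy": 0, "dz": -0.09, "ax": 0, "ay": 0, "az": 0, "jaw": 0.0}, {"dx": 0, "dy": 0, "dz": -0.12, "ax": 0, "ay": 0, "az": 0, "jaw": 0.0}, {"dx": 0, "dy": 0, "dz": -0.145, "ax": 0, "ay": 0, "az": 0, "jaw": 0.0}, {"dx": 0, "dy": 0, "dz": -0.145, "ax": 0, "ay": 0, "az": 0, "jaw": 0.0}])

```text
clock: 28.6
tcp_pos: [0.383, -0.2128, 0.388]
ee_rot: [0.726, -0.688, 0.007, -0.003]
wrist_force: [1.8, 0.1, -2.4]
opening: 0.004
```

```bash
python3 - <<'E'
from h import *
o=r.observe(); print(o['wrist_force'],o['opening'])
c,T=wrist('w29.png'); 
print([x for x in inhand(c).round(1).tolist() if x[0]>18][::3])
f=np.array([.6512,.1729]); ry=np.array([-.842,.5395]); rx=np.array([.5395,.842])
f3=np.array([.5423,.2437])+.13*ry; print('pin3 free end',f3)
tcp=f3-.034*rx+.025*ry; print('tcp',tcp)
go([tcp[0],tcp[1],.386],237.7)
E
python3 hang.py h5
```

```text
[ 1.8361  0.0666 -2.4089] 0.004024803621993863
n 5606 x range [-16.5171  63.6965]
z at0 140.8272456268647 tilt deg 2.5296339714995675 y at0 -0.3674388408366797 yaw -0.37997489923966665
[[22.0, -0.8, 143.1], [34.0, -0.8, 143.1], [46.0, -1.1, 143.0], [58.0, -0.8, 143.1]]
pin3 free end [0.4328 0.3138]
tcp [0.3934 0.2987]
from [ 0.3826 -0.2124  0.3849] yaw_y -176.97360478819743 clock 28.65 q6 0.19826911289519164 open 0.004349462579143522
MOVE dxyz mm [-509.8  -37.8   -2.4] axyz [ -0.53  -0.51 -54.67]
p1 226 [0.6657 0.2008 0.1044] tilt -0.8019257106481003 len 0.09694177179083759
p2 228 [0.552  0.2836 0.1037] tilt 0.6990378442299805 len 0.09561801535388839
p3 0
```

View pics/h5z.png

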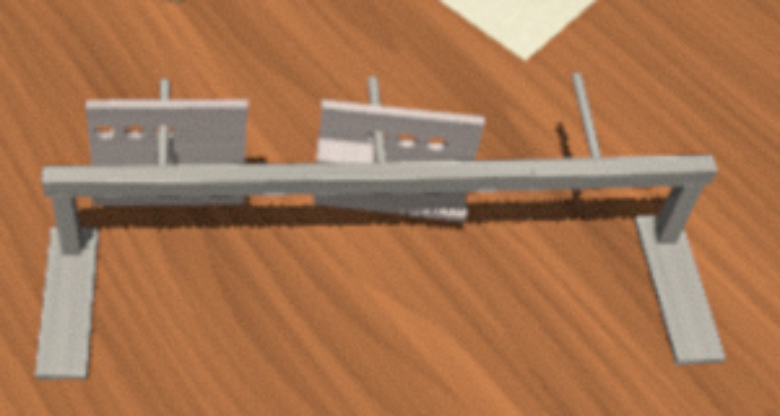

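Guide c's swing is dying down. Guide a is gripped (opening 4 mm) and goes to pin 3.

>>> servo_tool(moves=[{"dx": -0.025, "dy": -0.002, "dz": 0, "ax": -0.3, "ay": -0.3, "az": -3, "jaw": 0.0}, {"dx": -0.06, "dy": -0.004, "dz": 0, "ax": -0.3, "ay": -0.3, "az": -6, "jaw": 0.0}, {"dx": -0.1, "dy": -0.007, "dz": 0, "ax": -0.3, "ay": -0.3, "az": -10, "jaw": 0.0}, {"dx": -0.14, "dy": -0.01, "dz": 0, "ax": -0.3, "ay": -0.3, "az": -15, "jaw": 0.0}, {"dx": -0.18, "dy": -0.013, "dz": 0, "ax": -0.3, "ay": -0.3, "az": -19, "jaw": 0.0}, {"dx": -0.22, "dy": -0.016, "dz": 0, "ax": -0.3, "ay": -0.3, "az": -24, "jaw": 0.0}, {"dx": -0.26, "dy": -0.019, "dz": 0, "ax": -0.3, "ay": -0.3, "az": -28, "jaw": 0.0}, {"dx": -0.3, "dy": -0.022, "dz": 0, "ax": -0.3, "ay": -0.3, "az": -33, "jaw": 0.0}])

```text
clock: 29.42
tcp_pos: [0.387, 0.0904, 0.3799]
ee_rot: [0.892, -0.452, -0.002, 0.0]
wrist_force: [1.7, 0.3, -2.9]
opening: 0.0041
```

```bash
python3 - <<'E'
from h import *
go([.3934,.2987,.386],237.7)
E
```

```text
from [0.387  0.0904 0.3799] yaw_y -143.7893966061818 clock 29.4167 q6 0.006309132165703153 open 0.004068842005392646
MOVE dxyz mm [-164.3 -128.2   -5.7] axyz [  0.09   0.24 -21.49]
```

>>> servo_tool(moves=[{"dx": -0.03, "dy": -0.024, "dz": 0, "ax": 0.1, "ay": 0.2, "az": -5, "jaw": 0.0}, {"dx": -0.06, "dy": -0.047, "dz": 0, "ax": 0.1, "ay": 0.2, "az": -10, "jaw": 0.0}, {"dx": -0.09, "dy": -0.07, "dz": 0, "ax": 0.1, "ay": 0.2, "az": -15, "jaw": 0.0}, {"dx": -0.12, "dy": -0.094, "dz": 0, "ax": 0.1, "ay": 0.2, "az": -20, "jaw": 0.0}, {"dx": -0.15, "dy": -0.117, "dz": 0.01, "ax": 0.1, "ay": 0.2, "az": -21.5, "jaw": 0.0}, {"dx": -0.164, "dy": -0.128, "dz": 0.03, "ax": 0.1, "ay": 0.2, "az": -21.5, "jaw": 0.0}, {"dx": -0.164, "dy": -0.128, "dz": 0.05, "ax": 0.1, "ay": 0.2, "az": -21.5, "jaw": 0.0}, {"dx": -0.164, "dy": -0.128, "dz": 0.05, "ax": 0.1, "ay": 0.2, "az": -21.5, "jaw": 0.0}])

```text
clock: 30.08
tcp_pos: [0.3915, 0.2983, 0.3242]
ee_rot: [0.961, -0.278, -0.003, 0.005]
wrist_force: [-0.0, -0.5, -4.3]
opening: 0.0039
```

>>> servo_tool(moves=[{"dx": 0, "dy": 0, "dz": 0, "ax": 0, "ay": 0, "az": 0, "jaw": 0.0}, {"dx": 0, "dy": 0, "dz": 0, "ax": 0, "ay": 0, "az": 0, "jaw": 0.0}])

```text
clock: 30.25
tcp_pos: [0.3912, 0.2976, 0.3235]
ee_rot: [0.961, -0.278, -0.004, 0.006]
wrist_force: [-0.4, -0.3, -2.6]
opening: 0.0039
```

```bash
python3 - <<'E'
from h import *
go([.3934,.2987,.259],237.7)
c,T=wrist('w30.png')
print([x for x in inhand(c).round(1).tolist() if x[0]>18][::3])
E
python3 hang.py h6
```

```text
from [0.3912 0.2976 0.3235] yaw_y -122.27513000366052 clock 30.25 q6 0.04037862543844927 open 0.0038696799672787467
MOVE dxyz mm [ 1.5 -3.  64.4] axyz [0.83 0.23 0.02]
n 5688 x range [-16.4682  63.8112]
z at0 140.53911129240308 tilt deg 2.83286695372987 y at0 0.296776988403899 yaw 0.32990923756251
[[22.0, 0.7, 143.0], [34.0, 0.7, 143.0], [46.0, 0.7, 143.1], [58.0, 0.7, 143.1]]
p1 229 [0.6657 0.2007 0.1045] tilt -1.1960539578208824 len 0.09689498588012495
p2 229 [0.5512 0.2837 0.1043] tilt 0.3776496073759857 len 0.09522349122018336
p3 29
```

View pics/w30.png

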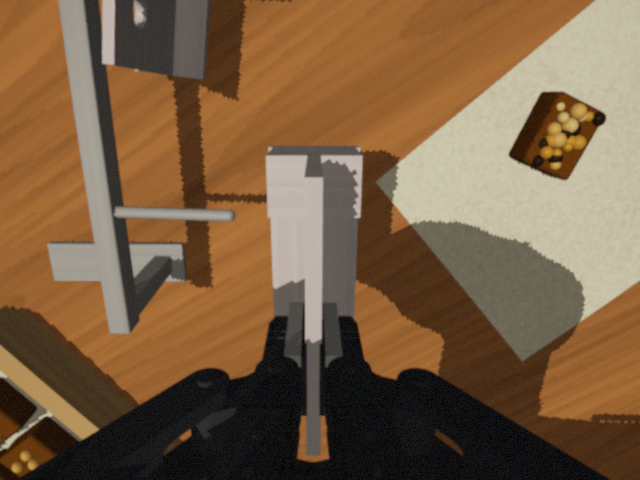

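```bash
python3 - <<'E'
from h import *
c=load('/tmp/w.npz'); T=c['T']
pin(c,T,122,236,205,222)
E
```

```text
pin n 38 tool y span -97.40877250171482 -39.376269256324754 x=27.17-0.0119*y z=231.39-0.0813*y free end y(all px) -38.66845174492359
 world near free end [0.4327 0.314  0.0869]  yaw -0.6827667950956099
```

>>> servo_tool(moves=[{"dx": 0.0029, "dy": 0, "dz": 0.02, "ax": 0.8, "ay": 0.2, "az": 0, "jaw": 0.0}, {"dx": 0.0029, "dy": 0, "dz": 0.04, "ax": 0.8, "ay": 0.2, "az": 0, "jaw": 0.0}, {"dx": 0.0029, "dy": 0, "dz": 0.06, "ax": 0.8, "ay": 0.2, "az": 0, "jaw": 0.0}, {"dx": 0.0029, "dy": 0, "dz": 0.067, "ax": 0.8, "ay": 0.2, "az": 0, "jaw": 0.0}, {"dx": 0.0029, "dy": -0.01, "dz": 0.067, "ax": 0.8, "ay": 0.2, "az": 0, "jaw": 0.0}, {"dx": 0.0029, "dy": -0.02, "dz": 0.067, "ax": 0.8, "ay": 0.2, "az": 0, "jaw": 0.0}, {"dx": 0.0029, "dy": -0.025, "dz": 0.067, "ax": 0.8, "ay": 0.2, "az": 0, "jaw": 0.0}, {"dx": 0.0029, "dy": -0.025, "dz": 0.067, "ax": 0.8, "ay": 0.2, "az": 0, "jaw": 0.0}])

```text
clock: 31.07
tcp_pos: [0.4083, 0.3188, 0.2594]
ee_rot: [0.961, -0.278, 0.002, -0.004]
wrist_force: [0.2, 0.7, -2.2]
opening: 0.0042
```

```bash
python3 - <<'E'
from h import *
go([.3934,.2987,.259],237.7)
c,T=wrist('w31.png')
print([x for x in inhand(c).round(1).tolist() if x[0]>18][::3])
E
```

```text
from [0.4083 0.3188 0.2594] yaw_y -122.2547365709832 clock 31.0667 q6 0.041547813278131895 open 0.004191067511567334
MOVE dxyz mm [-1.9 24.9  0.2] axyz [-0.44 -0.06  0.05]
n 5687 x range [-16.45    63.7943]
z at0 140.57308419819864 tilt deg 2.8213799021023735 y at0 0.24994660312562808 yaw 0.4163613624482534
[[22.0, 0.7, 143.0], [34.0, 0.7, 143.1], [46.0, 0.7, 143.1], [58.0, 0.7, 143.1]]
```

View pics/w31.png

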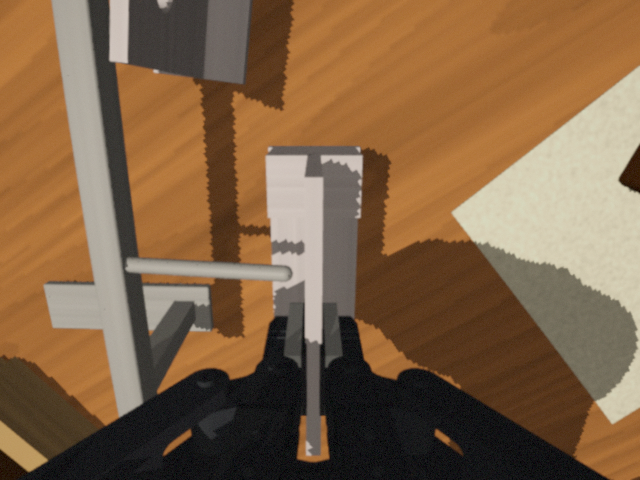

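```bash
python3 - <<'E'
from h import *
c=load('/tmp/w.npz'); T=c['T']
pin(c,T,134,260,255,284); pin(c,T,134,292,255,284)
E
```

```text
pin n 43 tool y span -66.72443463220672 -18.514534657914293 x=23.85-0.0031*y z=170.35-0.1081*y free end y(all px) -18.123231804455408
 world near free end [0.4391 0.3228 0.0874]  yaw -0.17611185686884034
pin n 53 tool y span -66.72443463220672 -7.437545408879681 x=23.52-0.0099*y z=170.47-0.1054*y free end y(all px) -6.847014722934128
 world near free end [0.4326 0.3138 0.087 ]  yaw -0.5645199243022173
```

>>> servo_tool(moves=[{"dx": -0.001, "dy": 0, "dz": 0.003, "ax": -0.3, "ay": 0, "az": 0, "jaw": 0.0}, {"dx": -0.001, "dy": 0, "dz": 0.0031, "ax": -0.3, "ay": 0, "az": 0, "jaw": 0.0}, {"dx": -0.001, "dy": -0.005, "dz": 0.0031, "ax": -0.3, "ay": 0, "az": 0, "jaw": 0.0}, {"dx": -0.001, "dy": -0.009, "dz": 0.0034, "ax": -0.3, "ay": 0, "az": 0, "jaw": 0.0}, {"dx": -0.001, "dy": -0.013, "dz": 0.0038, "ax": -0.3, "ay": 0, "az": 0, "jaw": 0.0}, {"dx": -0.001, "dy": -0.017, "dz": 0.0042, "ax": -0.3, "ay": 0, "az": 0, "jaw": 0.0}, {"dx": -0.001, "dy": -0.02, "dz": 0.0045, "ax": -0.3, "ay": 0, "az": 0, "jaw": 0.0}])

```text
clock: 31.7
tcp_pos: [0.4179, 0.336, 0.2546]
ee_rot: [0.961, -0.278, 0.0, -0.001]
wrist_force: [0.1, -0.3, -1.9]
opening: 0.0042
```

```bash
python3 - <<'E'
from h import *
o=r.observe(); print(o['wrist_force'],o['wrist_torque'])
c,T=wrist('w32.png')
print(T[:3,3]); inhand(c)
E
```

```text
[ 0.0586 -0.253  -1.899 ] [ 0.0252  0.0323 -0.0208]
[0.4179 0.336  0.2546]
n 5690 x range [-16.406   63.8134]
z at0 140.6136425492019 tilt deg 2.735186033752507 y at0 0.3152601304881362 yaw 0.3123101918707693
```

View pics/w32.png

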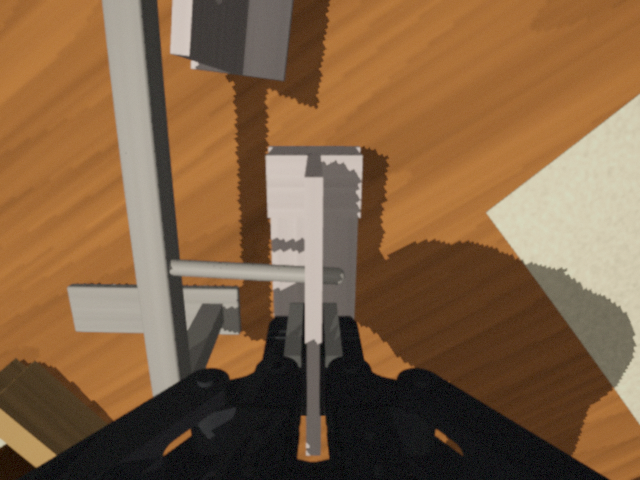

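>>> servo_tool(moves=[{"dx": 0, "dy": -0.005, "dz": 0.0005, "ax": 0, "ay": 0, "az": 0, "jaw": 0.0}, {"dx": 0, "dy": -0.01, "dz": 0.001, "ax": 0, "ay": 0, "az": 0, "jaw": 0.0}, {"dx": 0, "dy": -0.014, "dz": 0.0015, "ax": 0, "ay": 0, "az": 0, "jaw": 0.0}, {"dx": 0, "dy": -0.018, "dz": 0.0019, "ax": 0, "ay": 0, "az": 0, "jaw": 0.0}, {"dx": 0, "dy": -0.018, "dz": 0.003, "ax": 0, "ay": 0, "az": 0, "jaw": 0.0}, {"dx": 0, "dy": -0.018, "dz": 0.004, "ax": 0, "ay": 0, "az": 0, "jaw": 0.0}, {"dx": 0, "dy": -0.018, "dz": 0.005, "ax": 0, "ay": 0, "az": 0, "jaw": 0.0}, {"dx": 0, "dy": -0.018, "dz": 0.0055, "ax": 0, "ay": 0, "az": 0, "jaw": 0.0}])

```text
clock: 32.42
tcp_pos: [0.4277, 0.3515, 0.2492]
ee_rot: [0.961, -0.278, 0.001, -0.001]
wrist_force: [-1.8, -0.5, 1.7]
opening: 0.0039
```

>>> servo_tool(moves=[{"dx": 0, "dy": 0, "dz": 0.0003, "ax": 0, "ay": 0, "az": 0, "jaw": 0.0}, {"dx": 0, "dy": 0, "dz": 0.0006, "ax": 0, "ay": 0, "az": 0, "jaw": 0.0}, {"dx": 0, "dy": 0, "dz": 0.0006, "ax": 0, "ay": 0, "az": 0, "jaw": 0.0}])

```text
clock: 32.67
tcp_pos: [0.4276, 0.3514, 0.2491]
ee_rot: [0.961, -0.278, 0.001, -0.001]
wrist_force: [-1.7, -0.5, 2.5]
opening: 0.004
```

```bash
python3 - <<'E'
from h import *
o=r.observe(); print(o['wrist_force'],o['wrist_torque'])
c,T=wrist('w33.png')
print(T[:3,3]); inhand(c)
E
```

```text
[-1.6637 -0.5345  2.4718] [-0.1641  0.6385  0.0378]
[0.4276 0.3514 0.2491]
n 5699 x range [-16.5415  63.8058]
z at0 140.58019598102527 tilt deg 2.7251848493281994 y at0 0.26635583606535135 yaw 0.4115874508122687
```

View pics/w33.png

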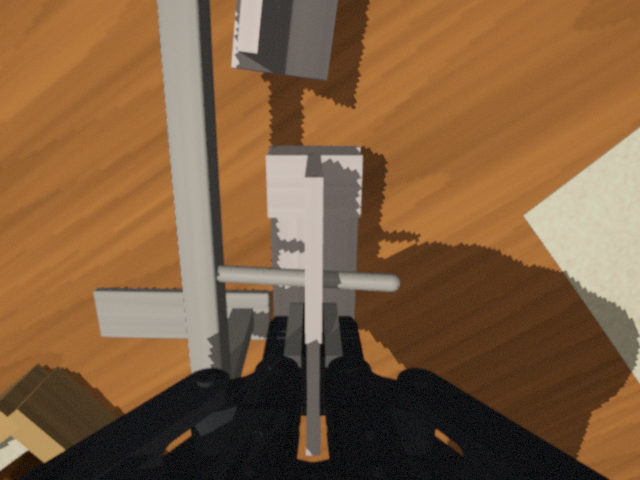

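Guide a rests on pin 3 (force turned upward) with the pin through the hole. Releasing gently.

>>> servo_tool(moves=[{"dx": 0, "dy": 0, "dz": -0.0001, "ax": 0, "ay": 0, "az": 0, "jaw": 0.0}, {"dx": 0, "dy": 0, "dz": -0.0001, "ax": 0, "ay": 0, "az": 0, "jaw": 0.006}, {"dx": 0, "dy": 0, "dz": -0.0001, "ax": 0, "ay": 0, "az": 0, "jaw": 0.008}, {"dx": 0, "dy": 0, "dz": -0.0001, "ax": 0, "ay": 0, "az": 0, "jaw": 0.011}, {"dx": 0, "dy": 0, "dz": -0.0001, "ax": 0, "ay": 0, "az": 0, "jaw": 0.015}, {"dx": 0, "dy": 0, "dz": -0.0001, "ax": 0, "ay": 0, "az": 0, "jaw": 0.019}, {"dx": 0, "dy": 0, "dz": -0.0001, "ax": 0, "ay": 0, "az": 0, "jaw": 0.019}])

```text
clock: 33.3
tcp_pos: [0.4277, 0.3515, 0.2492]
ee_rot: [0.961, -0.278, 0.001, -0.001]
wrist_force: [-0.1, -0.1, 0.3]
opening: 0.0193
```

```bash
python3 - <<'E'
from h import *
o=r.observe(); print(o['wrist_force'],o['opening'])
c,T=wrist('w34.png')
print([x for x in inhand(c).round(1).tolist()][::2])
E
```

```text
[-0.1382 -0.0745  0.2993] 0.019270630019160663
n 4323 x range [-16.1971  63.8116]
z at0 142.67518355366522 tilt deg 0.52523726061822 y at0 0.41371799286580413 yaw 0.01353429830764552
[[-18.0, 0.4, 142.8], [-10.0, 0.4, 142.6], [-2.0, 0.4, 142.7], [6.0, 0.4, 142.7], [14.0, 0.4, 142.8], [22.0, 0.4, 142.9], [30.0, 0.4, 142.8], [38.0, 0.4, 143.0], [46.0, 0.4, 143.0], [54.0, 0.5, 143.1], [62.0, 0.5, 143.7]]
```

View pics/w34.png

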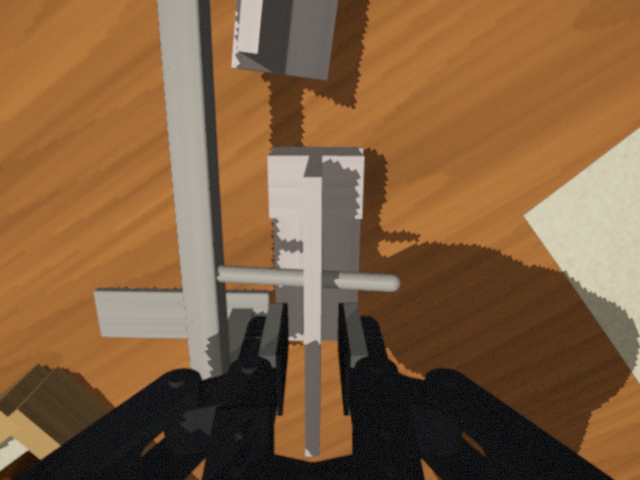

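>>> servo_tool(moves=[{"dx": 0, "dy": 0, "dz": -0.008, "ax": 0, "ay": 0, "az": 0, "jaw": 0.02}, {"dx": 0, "dy": 0, "dz": -0.02, "ax": 0, "ay": 0, "az": 0, "jaw": 0.02}, {"dx": 0, "dy": 0, "dz": -0.035, "ax": 0, "ay": 0, "az": 0, "jaw": 0.02}, {"dx": 0, "dy": 0, "dz": -0.055, "ax": 0, "ay": 0, "az": 0, "jaw": 0.02}, {"dx": 0, "dy": 0, "dz": -0.08, "ax": 0, "ay": 0, "az": 0, "jaw": 0.02}, {"dx": 0, "dy": 0, "dz": -0.11, "ax": 0, "ay": 0, "az": 0, "jaw": 0.02}, {"dx": 0, "dy": 0.03, "dz": -0.13, "ax": 0, "ay": 0, "az": 0, "jaw": 0.035}, {"dx": 0, "dy": 0.03, "dz": -0.13, "ax": 0, "ay": 0, "az": 0, "jaw": 0.035}])

```text
clock: 34.02
tcp_pos: [0.4109, 0.3242, 0.3853]
ee_rot: [0.961, -0.278, 0.003, -0.005]
wrist_force: [0.2, 0.3, -0.2]
opening: 0.0351
```

```bash
python3 hang.py h7; python3 - <<'E'
from h import *
c,T=wrist('w35.png')
E
```

```text
p1 233 [0.6655 0.2007 0.1043] tilt -0.959081380822942 len 0.09671831300601005
p2 232 [0.5517 0.2832 0.1038] tilt 0.5517115749098932 len 0.09550416875308831
p3 180 [0.4508 0.3355 0.1042] tilt 0.625077093501797 len 0.06810925477631566
```

View pics/h7z.png

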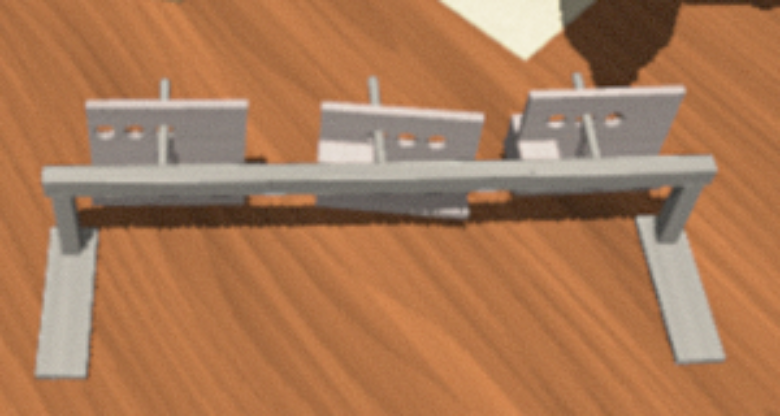

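View pics/w35.png

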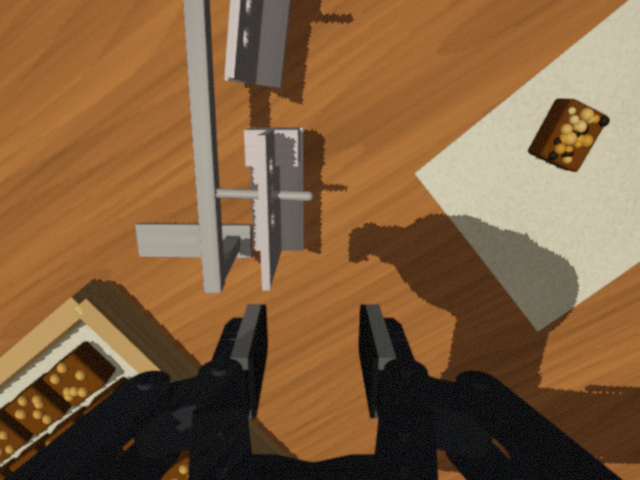

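Guide a leans onto the sloping pin as expected and is level in its length. c and b are level too. Now back to the bar handle.

```bash
python3 - <<'E'
from h import *
go([.5372,-.2718,.37],135)
E
```

```text
from [0.4112 0.3257 0.3795] yaw_y -122.25757005711748 clock 34.1667 q6 0.038728615854060816 open 0.03515969253317216
MOVE dxyz mm [425.5 438.1   8.4] axyz [ -0.17   0.13 102.74]
```

>>> servo_tool(moves=[{"dx": 0.0, "dy": 0.04, "dz": 0, "ax": 0, "ay": 0, "az": 3, "jaw": 0.04}, {"dx": 0.01, "dy": 0.08, "dz": 0, "ax": 0, "ay": 0, "az": 10, "jaw": 0.04}, {"dx": 0.22, "dy": 0.26, "dz": 0, "ax": 0, "ay": 0, "az": 52, "jaw": 0.04}, {"dx": 0.22, "dy": 0.26, "dz": 0, "ax": 0, "ay": 0, "az": 52, "jaw": 0.04}, {"dx": 0.22, "dy": 0.26, "dz": 0, "ax": 0, "ay": 0, "az": 52, "jaw": 0.04}, {"dx": 0.22, "dy": 0.26, "dz": 0, "ax": 0, "ay": 0, "az": 52, "jaw": 0.04}, {"dx": 0.22, "dy": 0.26, "dz": 0, "ax": 0, "ay": 0, "az": 52, "jaw": 0.04}, {"dx": 0.22, "dy": 0.26, "dz": 0, "ax": 0, "ay": 0, "az": 52, "jaw": 0.04}])

```text
clock: 34.83
tcp_pos: [0.4509, 0.012, 0.3779]
ee_rot: [0.74, -0.673, -0.0, -0.001]
wrist_force: [0.8, 0.9, 1.0]
opening: 0.0402
```

```bash
python3 - <<'E'
from h import *
go([.5372,-.2718,.37],135)
E
```

```text
from [0.4509 0.012  0.3779] yaw_y -174.58738784035157 clock 34.8333 q6 -0.2805789305610957 open 0.04018303934510112
MOVE dxyz mm [290.7 -59.1   7.5] axyz [ 0.01  0.11 50.41]
```

>>> servo_tool(moves=[{"dx": 0.2907, "dy": -0.0591, "dz": 0.0075, "ax": 0, "ay": 0, "az": 50.4, "jaw": 0.04}, {"dx": 0.2907, "dy": -0.0591, "dz": 0.0075, "ax": 0, "ay": 0, "az": 50.4, "jaw": 0.04}, {"dx": 0.2907, "dy": -0.0591, "dz": 0.0075, "ax": 0, "ay": 0, "az": 50.4, "jaw": 0.04}, {"dx": 0.2907, "dy": -0.0591, "dz": 0.0075, "ax": 0, "ay": 0, "az": 50.4, "jaw": 0.04}, {"dx": 0.2907, "dy": -0.0591, "dz": 0.0075, "ax": 0, "ay": 0, "az": 50.4, "jaw": 0.04}, {"dx": 0.2907, "dy": -0.0591, "dz": 0.0075, "ax": 0, "ay": 0, "az": 50.4, "jaw": 0.04}, {"dx": 0.2907, "dy": -0.0591, "dz": 0.0075, "ax": 0, "ay": 0, "az": 50.4, "jaw": 0.04}, {"dx": 0.2907, "dy": -0.0591, "dz": 0.0075, "ax": 0, "ay": 0, "az": 50.4, "jaw": 0.04}])

```text
clock: 35.5
tcp_pos: [0.5381, -0.2769, 0.3664]
ee_rot: [-0.378, 0.926, 0.002, -0.002]
wrist_force: [-0.7, 1.6, -1.6]
opening: 0.0402
```

```bash
python3 - <<'E'
from h import *
c,T=wrist('w36.png')
P,ok,px=cloud(c,T); I=c['img'].reshape(-1,3).astype(int)
m=ok&(P[:,2]>.134)&(P[:,2]<.15)&(np.hypot(P[:,0]-.537,P[:,1]+.272)<.04)&(I.max(1)<80)
print(m.sum(),cv2.minAreaRect(P[m][:,:2].astype(np.float32)*1000))
go([.5372,-.2718,.288],135)
E
python3 hang.py h8
```

```text
2151 ((538.7322998046875, -271.75830078125), (43.831390380859375, 13.41421890258789), 44.239723205566406)
from [ 0.538  -0.2757  0.3665] yaw_y 134.63040560096945 clock 35.55 q6 -0.5757999849363133 open 0.0402014661542599
MOVE dxyz mm [-2.3  3.  78.5] axyz [ 0.29 -0.09 -0.37]
p1 233 [0.6663 0.2003 0.1043] tilt -0.7479424061344505 len 0.09685739684357958
p2 231 [0.552  0.283  0.1039] tilt 0.4337775581439631 len 0.09547045057185277
p3 244 [0.4393 0.3427 0.1047] tilt 0.3755768022056434 len 0.0953085945895482
```

View pics/h8z.png

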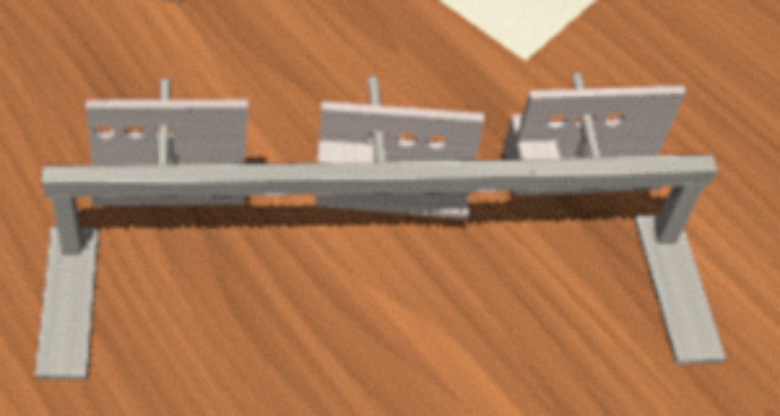

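View pics/w36.png

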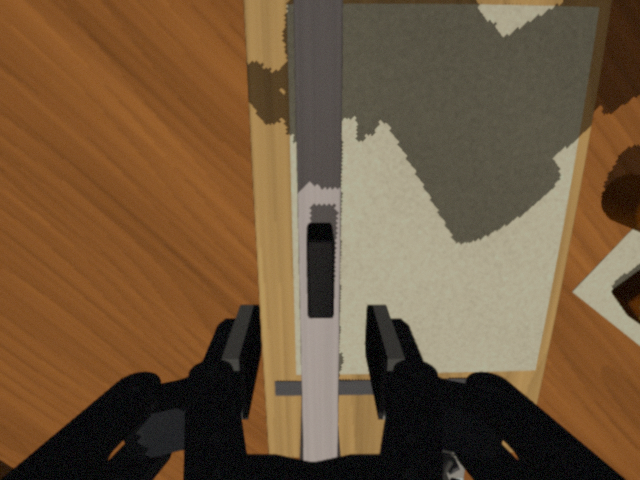

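All three guides hang still and level (tilts under 1°). The handle shows at (320,270). Gripping it.

>>> servo_tool(moves=[{"dx": -0.0023, "dy": 0.003, "dz": 0.03, "ax": 0.2, "ay": 0, "az": -0.4, "jaw": 0.04}, {"dx": -0.0023, "dy": 0.003, "dz": 0.06, "ax": 0.2, "ay": 0, "az": -0.4, "jaw": 0.04}, {"dx": -0.0023, "dy": 0.003, "dz": 0.0785, "ax": 0.2, "ay": 0, "az": -0.4, "jaw": 0.04}, {"dx": -0.0023, "dy": 0.003, "dz": 0.0785, "ax": 0.2, "ay": 0, "az": -0.4, "jaw": 0.04}, {"dx": -0.0023, "dy": 0.003, "dz": 0.0785, "ax": 0.2, "ay": 0, "az": -0.4, "jaw": 0.002}, {"dx": -0.0023, "dy": 0.003, "dz": 0.0785, "ax": 0.2, "ay": 0, "az": -0.4, "jaw": 0.002}, {"dx": -0.0023, "dy": 0.003, "dz": 0.0785, "ax": 0.2, "ay": 0, "az": -0.4, "jaw": 0.002}, {"dx": -0.0023, "dy": 0.003, "dz": 0.0785, "ax": 0.2, "ay": 0, "az": -0.4, "jaw": 0.002}])

```text
clock: 36.32
tcp_pos: [0.5374, -0.2683, 0.2915]
ee_rot: [-0.386, 0.923, -0.001, 0.002]
wrist_force: [1.2, 1.9, 4.6]
opening: 0.0131
```

```bash
python3 - <<'E'
from h import *
o=r.observe(); print(o['wrist_force'],o['opening'],o['tcp_pos'])
go([.4458,-.1802,o['tcp_pos'][2]],135)
E
```

```text
[1.1752 1.91   4.5924] 0.01307043662826162 [ 0.5374 -0.2683  0.2915]
from [ 0.5374 -0.2683  0.2915] yaw_y 135.37645735475525 clock 36.3167 q6 -0.5755535379601109 open 0.01307043662826162
MOVE dxyz mm [  1.6 127.1  -0.4] axyz [-0.16  0.12  0.38]
```

>>> servo_tool(moves=[{"dx": 0, "dy": 0.015, "dz": 0, "ax": 0, "ay": 0, "az": 0.2, "jaw": 0.002}, {"dx": 0, "dy": 0.032, "dz": 0, "ax": 0, "ay": 0, "az": 0.4, "jaw": 0.002}, {"dx": 0, "dy": 0.05, "dz": 0, "ax": 0, "ay": 0, "az": 0.4, "jaw": 0.002}, {"dx": 0.0004, "dy": 0.068, "dz": 0, "ax": 0, "ay": 0, "az": 0.4, "jaw": 0.002}, {"dx": 0.0005, "dy": 0.086, "dz": 0, "ax": 0, "ay": 0, "az": 0.4, "jaw": 0.002}, {"dx": 0.0006, "dy": 0.102, "dz": 0, "ax": 0, "ay": 0, "az": 0.4, "jaw": 0.002}, {"dx": 0.0007, "dy": 0.115, "dz": 0, "ax": 0, "ay": 0, "az": 0.4, "jaw": 0.002}, {"dx": 0.0008, "dy": 0.123, "dz": 0, "ax": 0, "ay": 0, "az": 0.4, "jaw": 0.002}])

```text
clock: 36.98
tcp_pos: [0.4494, -0.1811, 0.2915]
ee_rot: [-0.383, 0.924, -0.001, 0.004]
wrist_force: [6.1, 1.5, -6.2]
opening: 0.0128
```

>>> servo_tool(moves=[{"dx": 0, "dy": 0.003, "dz": 0, "ax": 0, "ay": 0, "az": 0, "jaw": 0.002}, {"dx": 0, "dy": 0.006, "dz": 0, "ax": 0, "ay": 0, "az": 0, "jaw": 0.002}, {"dx": 0, "dy": 0.008, "dz": 0, "ax": 0, "ay": 0, "az": 0, "jaw": 0.002}, {"dx": 0, "dy": 0.008, "dz": 0, "ax": 0, "ay": 0, "az": 0, "jaw": 0.002}])

```text
clock: 37.32
tcp_pos: [0.4452, -0.1768, 0.2916]
ee_rot: [-0.383, 0.924, -0.003, 0.005]
wrist_force: [10.4, -11.7, -15.9]
opening: 0.0127
```

```bash
python3 - <<'E'
from h import *
o=r.observe(); print(o['wrist_force'],o['opening'],o['tcp_pos'])
go([.4458,-.1802,o['tcp_pos'][2]],135)
E
```

```text
[ 10.3644 -11.6532 -15.919 ] 0.012721454481621102 [ 0.4452 -0.1768  0.2916]
from [ 0.4452 -0.1768  0.2916] yaw_y 135.06220122054455 clock 37.3167 q6 -0.7364447384070635 open 0.012721454481621102
MOVE dxyz mm [ 2.  -2.8  0. ] axyz [-0.57  0.35  0.06]
```

The bar has hit its home stop (15 N against it). Releasing and lifting off.

>>> servo_tool(moves=[{"dx": 0, "dy": -0.002, "dz": 0.0005, "ax": 0, "ay": 0, "az": 0, "jaw": 0.01}, {"dx": 0, "dy": -0.002, "dz": 0.0005, "ax": 0, "ay": 0, "az": 0, "jaw": 0.03}, {"dx": 0, "dy": -0.002, "dz": 0, "ax": 0, "ay": 0, "az": 0, "jaw": 0.035}, {"dx": 0, "dy": -0.002, "dz": 0, "ax": 0, "ay": 0, "az": 0, "jaw": 0.035}, {"dx": 0, "dy": -0.002, "dz": -0.03, "ax": 0, "ay": 0, "az": 0, "jaw": 0.035}, {"dx": 0, "dy": -0.002, "dz": -0.06, "ax": 0, "ay": 0, "az": 0, "jaw": 0.035}, {"dx": 0, "dy": -0.002, "dz": -0.07, "ax": 0, "ay": 0, "az": 0, "jaw": 0.035}, {"dx": 0, "dy": -0.002, "dz": -0.07, "ax": 0, "ay": 0, "az": 0, "jaw": 0.035}])

```text
clock: 37.98
tcp_pos: [0.4465, -0.1782, 0.3653]
ee_rot: [-0.383, 0.924, -0.005, 0.008]
wrist_force: [-0.6, -0.2, -0.1]
opening: 0.0352
```

```bash
python3 - <<'E'
from h import *
c,T=wrist('w37.png')
P,ok,px=cloud(c,T); I=c['img'].reshape(-1,3).astype(int)
m=ok&(P[:,2]>.134)&(P[:,2]<.15)&(np.hypot(P[:,0]-.444,P[:,1]+.18)<.04)&(I.max(1)<80)
rr=cv2.minAreaRect(P[m][:,:2].astype(np.float32)*1000); print(rr,'board x', (rr[0][0]-479.7)*.7071-(rr[0][1]+215.2)*.7071)
print('before', (446.7-479.7)*.7071-(-179.84+215.2)*.7071,'back',(538.73-479.7)*.7071-(-271.76+215.2)*.7071)
go([.6213,-.0363,.35],115)
E
```

```text
((448.7774963378906, -181.54188537597656), (43.946693420410156, 13.379291534423828), 44.912479400634766) board x -45.664955190124495
before -48.337355999999986 back 81.73368900000001
from [ 0.446  -0.178   0.3632] yaw_y 135.06171463040374 clock 38.0333 q6 -0.7333903390920801 open 0.03504451488063412
MOVE dxyz mm [-224.   -23.8   15.5] axyz [-0.64  0.63 20.06]
```

The handle reads 2.7 mm short of home. My backing-off during release probably dragged the bar, so I push it home again and this time release without backing off.

```bash
python3 - <<'E'
from h import *
go([.447,-.1805,.288],135)
E
```

```text
from [ 0.446  -0.178   0.3632] yaw_y 135.06171463040374 clock 38.0333 q6 -0.7333903390920801 open 0.03504451488063412
MOVE dxyz mm [ 1.8 -1.5 75.2] axyz [-0.74  0.5   0.06]
```

>>> servo_tool(moves=[{"dx": 0.0018, "dy": -0.0015, "dz": 0.02, "ax": -0.7, "ay": 0.5, "az": 0, "jaw": 0.035}, {"dx": 0.0018, "dy": -0.0015, "dz": 0.05, "ax": -0.7, "ay": 0.5, "az": 0, "jaw": 0.035}, {"dx": 0.0018, "dy": -0.0015, "dz": 0.075, "ax": -0.7, "ay": 0.5, "az": 0, "jaw": 0.035}, {"dx": 0.0018, "dy": -0.0015, "dz": 0.075, "ax": -0.7, "ay": 0.5, "az": 0, "jaw": 0.035}, {"dx": 0.0018, "dy": -0.0015, "dz": 0.075, "ax": -0.7, "ay": 0.5, "az": 0, "jaw": 0.002}, {"dx": 0.0018, "dy": -0.0015, "dz": 0.075, "ax": -0.7, "ay": 0.5, "az": 0, "jaw": 0.002}, {"dx": 0.0018, "dy": -0.0015, "dz": 0.075, "ax": -0.7, "ay": 0.5, "az": 0, "jaw": 0.002}, {"dx": 0.0018, "dy": -0.0015, "dz": 0.075, "ax": -0.7, "ay": 0.5, "az": 0, "jaw": 0.002}])

```text
clock: 38.7
tcp_pos: [0.4471, -0.1807, 0.2892]
ee_rot: [-0.383, 0.924, -0.001, 0.001]
wrist_force: [0.3, -2.2, -2.0]
opening: 0.013
```

```bash
python3 - <<'E'
from h import *
o=r.observe(); print(o['wrist_force'],o['opening'],o['tcp_pos'], (o['tcp_pos'][0]-.4797-o['tcp_pos'][1]-.2152)*.7071)
go([.447,-.1805,.288],135)
E
```

```text
[ 0.2843 -2.1733 -2.0081] 0.01304468544451636 [ 0.4471 -0.1807  0.2892] -0.04741822115699165
from [ 0.4471 -0.1807  0.2892] yaw_y 135.06084112136008 clock 38.7 q6 -0.7268769915751777 open 0.01304468544451636
MOVE dxyz mm [-0.1  0.2  1.2] axyz [-0.11  0.03  0.06]
```

>>> servo_tool(moves=[{"dx": 0, "dy": 0.0015, "dz": 0, "ax": 0, "ay": 0, "az": 0, "jaw": 0.002}, {"dx": 0, "dy": 0.003, "dz": 0, "ax": 0, "ay": 0, "az": 0, "jaw": 0.002}, {"dx": 0, "dy": 0.004, "dz": 0, "ax": 0, "ay": 0, "az": 0, "jaw": 0.002}, {"dx": 0, "dy": 0.004, "dz": 0, "ax": 0, "ay": 0, "az": 0, "jaw": 0.002}])

```text
clock: 39.03
tcp_pos: [0.4449, -0.1785, 0.2892]
ee_rot: [-0.383, 0.924, -0.002, 0.001]
wrist_force: [5.1, -7.2, -10.8]
opening: 0.0133
```

```bash
python3 - <<'E'
from h import *
o=r.observe(); print(o['wrist_force'],o['opening'],o['tcp_pos'], (o['tcp_pos'][0]-.4797-o['tcp_pos'][1]-.2152)*.7071)
E
```

```text
[  5.1017  -7.2429 -10.8022] 0.01332009969584179 [ 0.4449 -0.1785  0.2892] -0.05062307076440714
```

>>> servo_tool(moves=[{"dx": 0, "dy": 0.0005, "dz": 0, "ax": 0, "ay": 0, "az": 0, "jaw": 0.035}, {"dx": 0, "dy": 0.0005, "dz": 0, "ax": 0, "ay": 0, "az": 0, "jaw": 0.035}, {"dx": 0, "dy": 0.0005, "dz": 0, "ax": 0, "ay": 0, "az": 0, "jaw": 0.035}, {"dx": 0, "dy": 0.0, "dz": 0, "ax": 0, "ay": 0, "az": 0, "jaw": 0.035}, {"dx": 0, "dy": 0, "dz": -0.03, "ax": 0, "ay": 0, "az": 0, "jaw": 0.035}, {"dx": 0, "dy": 0, "dz": -0.06, "ax": 0, "ay": 0, "az": 0, "jaw": 0.035}, {"dx": 0, "dy": 0, "dz": -0.07, "ax": 0, "ay": 0, "az": 0, "jaw": 0.035}, {"dx": 0, "dy": 0, "dz": -0.07, "ax": 0, "ay": 0, "az": 0, "jaw": 0.035}])

```text
clock: 39.7
tcp_pos: [0.4454, -0.1784, 0.3629]
ee_rot: [-0.383, 0.924, -0.004, 0.004]
wrist_force: [1.0, -0.1, -0.6]
opening: 0.0354
```

```bash
python3 - <<'E'
from h import *
c,T=wrist('w38.png')
P,ok,px=cloud(c,T); I=c['img'].reshape(-1,3).astype(int)
m=ok&(P[:,2]>.134)&(P[:,2]<.15)&(np.hypot(P[:,0]-.444,P[:,1]+.18)<.04)&(I.max(1)<80)
rr=cv2.minAreaRect(P[m][:,:2].astype(np.float32)*1000); print(rr,'board x', (rr[0][0]-479.7)*.7071-(rr[0][1]+215.2)*.7071)
go([.6213,-.0363,.35],115)
E
```

```text
((446.96649169921875, -179.6385955810547), (44.06694793701172, 13.602885246276855), 44.71382522583008) board x -48.29133278411864
from [ 0.4449 -0.1782  0.3608] yaw_y 135.08275156650535 clock 39.75 q6 -0.7328543993194113 open 0.03518063443549472
MOVE dxyz mm [-225.   -24.7   11.8] axyz [-0.39  0.26 20.08]
```

The bar now reads -48.29 mm against -48.34 mm at the start, so it is home. On to the plunger.

>>> servo_tool(moves=[{"dx": -0.225, "dy": -0.0247, "dz": 0, "ax": -0.4, "ay": 0.2, "az": 20, "jaw": 0.03}, {"dx": -0.225, "dy": -0.0247, "dz": 0, "ax": -0.4, "ay": 0.2, "az": 20, "jaw": 0.03}, {"dx": -0.225, "dy": -0.0247, "dz": 0, "ax": -0.4, "ay": 0.2, "az": 20, "jaw": 0.03}, {"dx": -0.225, "dy": -0.0247, "dz": 0, "ax": -0.4, "ay": 0.2, "az": 20, "jaw": 0.03}, {"dx": -0.225, "dy": -0.0247, "dz": 0.01, "ax": -0.4, "ay": 0.2, "az": 20, "jaw": 0.03}, {"dx": -0.225, "dy": -0.0247, "dz": 0.012, "ax": -0.4, "ay": 0.2, "az": 20, "jaw": 0.03}, {"dx": -0.225, "dy": -0.0247, "dz": 0.012, "ax": -0.4, "ay": 0.2, "az": 20, "jaw": 0.03}, {"dx": -0.225, "dy": -0.0247, "dz": 0.012, "ax": -0.4, "ay": 0.2, "az": 20, "jaw": 0.03}])

```text
clock: 40.42
tcp_pos: [0.6217, -0.0354, 0.3472]
ee_rot: [-0.218, 0.976, 0.001, -0.002]
wrist_force: [-0.7, -0.1, 0.2]
opening: 0.03
```

```bash
python3 - <<'E'
from h import *
c,T=wrist('w39.png')
P,ok,px=cloud(c,T); I=c['img'].reshape(-1,3).astype(int)
m=ok&(P[:,2]>.085)&(P[:,2]<.12)&(np.hypot(P[:,0]-.621,P[:,1]+.0365)<.025)&(I.max(1)<80)
print(m.sum(),np.percentile(P[m][:,2],[5,50,95]),cv2.minAreaRect(P[m][:,:2].astype(np.float32)*1000))
go([.6215,-.0360,.2525],115)
E
python3 hang.py h9
```

```text
1422 [0.0927 0.1026 0.1038] ((622.069091796875, -37.05473709106445), (35.369110107421875, 11.777052879333496), 25.475984573364258)
from [ 0.6211 -0.0362  0.3484] yaw_y 115.10969705104682 clock 40.4667 q6 -1.3247631506646786 open 0.03012528027017325
MOVE dxyz mm [-0.5 -0.1 95.9] axyz [ 0.06 -0.09  0.11]
p1 0
p2 111 [0.5332 0.2988 0.1044] tilt -0.30857685028862697 len 0.04929661734463052
p3 247 [0.4391 0.3426 0.1047] tilt 0.08314504826047253 len 0.0953217930117351
```

View pics/w39.png

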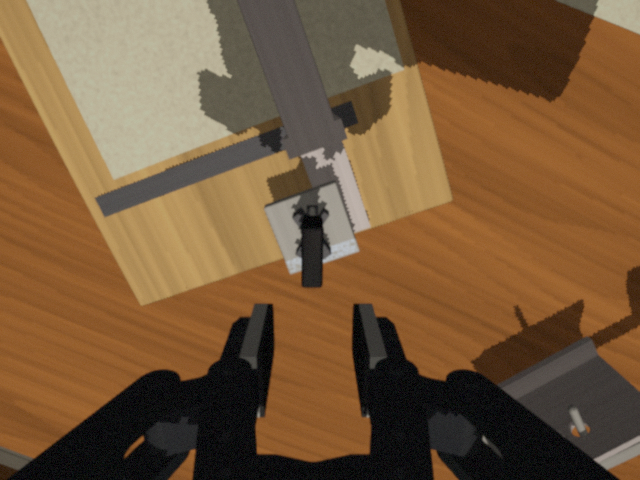

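The plunger grip is still parked (top 0.1035 m, at (312,250)). Descend and grip.

>>> servo_tool(moves=[{"dx": 0, "dy": -0.0003, "dz": 0.035, "ax": 0, "ay": 0, "az": 0.1, "jaw": 0.03}, {"dx": 0, "dy": -0.0003, "dz": 0.07, "ax": 0, "ay": 0, "az": 0.1, "jaw": 0.03}, {"dx": 0, "dy": -0.0003, "dz": 0.09, "ax": 0, "ay": 0, "az": 0.1, "jaw": 0.03}, {"dx": 0, "dy": -0.0003, "dz": 0.095, "ax": 0, "ay": 0, "az": 0.1, "jaw": 0.03}, {"dx": 0, "dy": -0.0003, "dz": 0.095, "ax": 0, "ay": 0, "az": 0.1, "jaw": 0.03}, {"dx": 0, "dy": -0.0003, "dz": 0.095, "ax": 0, "ay": 0, "az": 0.1, "jaw": 0.002}, {"dx": 0, "dy": -0.0003, "dz": 0.095, "ax": 0, "ay": 0, "az": 0.1, "jaw": 0.002}, {"dx": 0, "dy": -0.0003, "dz": 0.095, "ax": 0, "ay": 0, "az": 0.1, "jaw": 0.002}])

```text
clock: 41.23
tcp_pos: [0.6209, -0.0366, 0.2573]
ee_rot: [-0.216, 0.976, 0.001, 0.002]
wrist_force: [-4.0, 3.4, 2.9]
opening: 0.0106
```

>>> servo_tool(moves=[{"dx": 0, "dy": 0, "dz": 0, "ax": 0, "ay": 0, "az": 0, "jaw": 0.002}, {"dx": 0, "dy": 0, "dz": 0, "ax": 0, "ay": 0, "az": 0, "jaw": 0.002}])

```text
clock: 41.4
tcp_pos: [0.6207, -0.0366, 0.258]
ee_rot: [-0.216, 0.976, 0.001, 0.002]
wrist_force: [0.2, 0.5, -6.7]
opening: 0.0105
```

```bash
python3 - <<'E'
from h import *
o=r.observe(); print(o['wrist_force'],o['opening'],o['tcp_pos'])
go([.6217,-.0358,.2525],115)
E
```

```text
[ 0.1963  0.5324 -6.681 ] 0.010479961077553102 [ 0.6207 -0.0366  0.258 ]
from [ 0.6207 -0.0366  0.258 ] yaw_y 114.93395258216975 clock 41.4 q6 -1.3260455427016478 open 0.010479961077553102
MOVE dxyz mm [-1.2  0.3  5.5] axyz [ 0.06  0.26 -0.07]
```

>>> servo_tool(moves=[{"dx": 0, "dy": 0, "dz": -0.0015, "ax": 0, "ay": 0, "az": 0, "jaw": 0.002}, {"dx": 0, "dy": 0, "dz": -0.003, "ax": 0, "ay": 0, "az": 0, "jaw": 0.002}, {"dx": 0, "dy": 0, "dz": -0.004, "ax": 0, "ay": 0, "az": 0, "jaw": 0.002}, {"dx": 0, "dy": 0, "dz": -0.004, "ax": 0, "ay": 0, "az": 0, "jaw": 0.002}])

```text
clock: 41.73
tcp_pos: [0.6207, -0.0366, 0.2619]
ee_rot: [-0.216, 0.976, 0.001, 0.002]
wrist_force: [1.6, 0.3, -9.2]
opening: 0.0103
```

```bash
python3 - <<'E'
from h import *
o=r.observe(); print(o['wrist_force'],o['opening'],o['tcp_pos'])
c,T=wrist('w40.png')
E
```

```text
[ 1.6328  0.2674 -9.1606] 0.010349296408898727 [ 0.6207 -0.0366  0.2619]
```

View pics/w40.png

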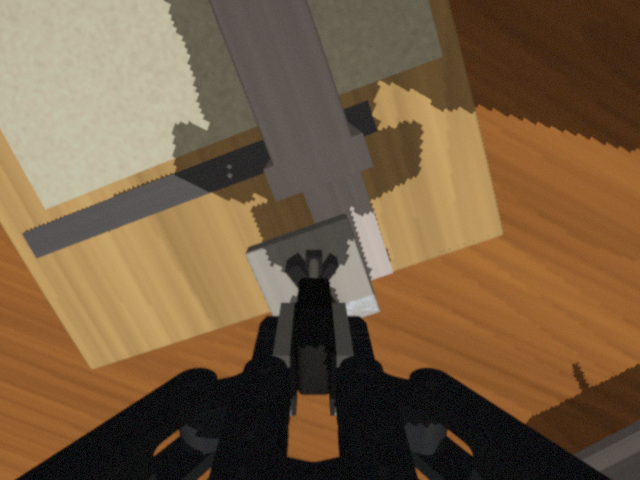

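>>> servo_tool(moves=[{"dx": 0, "dy": 0, "dz": -0.0005, "ax": 0, "ay": 0, "az": 5, "jaw": 0.002}, {"dx": 0, "dy": 0, "dz": -0.0005, "ax": 0, "ay": 0, "az": 10, "jaw": 0.002}, {"dx": 0, "dy": 0, "dz": -0.0005, "ax": 0, "ay": 0, "az": 15, "jaw": 0.002}, {"dx": 0, "dy": 0, "dz": -0.0005, "ax": 0, "ay": 0, "az": 20, "jaw": 0.002}, {"dx": 0, "dy": 0, "dz": -0.0005, "ax": 0, "ay": 0, "az": 25, "jaw": 0.002}, {"dx": 0, "dy": 0, "dz": -0.0005, "ax": 0, "ay": 0, "az": 30, "jaw": 0.002}, {"dx": 0, "dy": 0, "dz": -0.0005, "ax": 0, "ay": 0, "az": 35, "jaw": 0.002}, {"dx": 0, "dy": 0, "dz": -0.0005, "ax": 0, "ay": 0, "az": 35, "jaw": 0.002}])

```text
clock: 42.45
tcp_pos: [0.6206, -0.0365, 0.2619]
ee_rot: [0.089, 0.996, 0.002, 0.001]
wrist_force: [1.1, 1.1, -9.2]
opening: 0.0104
```

```bash
python3 - <<'E'
from h import *
o=r.observe(); print(o['wrist_force'],o['wrist_torque'])
go([.6209,-.0366,.262],45)
E
```

```text
[ 1.0573  1.0835 -9.1753] [ 0.2477 -0.3109 -0.0064]
from [ 0.6206 -0.0365  0.2619] yaw_y 79.74778220153432 clock 42.45 q6 -1.939951568052627 open 0.010429078276524058
MOVE dxyz mm [-0.3 -0.1 -0.1] axyz [ 0.25  0.05 34.75]
```

>>> servo_tool(moves=[{"dx": 0, "dy": 0, "dz": -0.0005, "ax": 0, "ay": 0, "az": 6, "jaw": 0.002}, {"dx": 0, "dy": 0, "dz": -0.0005, "ax": 0, "ay": 0, "az": 12, "jaw": 0.002}, {"dx": 0, "dy": 0, "dz": -0.0005, "ax": 0, "ay": 0, "az": 18, "jaw": 0.002}, {"dx": 0, "dy": 0, "dz": -0.0005, "ax": 0, "ay": 0, "az": 24, "jaw": 0.002}, {"dx": 0, "dy": 0, "dz": -0.0005, "ax": 0, "ay": 0, "az": 30, "jaw": 0.002}, {"dx": 0, "dy": 0, "dz": -0.0005, "ax": 0, "ay": 0, "az": 35, "jaw": 0.002}, {"dx": 0, "dy": 0, "dz": -0.0005, "ax": 0, "ay": 0, "az": 35, "jaw": 0.002}, {"dx": 0, "dy": 0, "dz": -0.0005, "ax": 0, "ay": 0, "az": 35, "jaw": 0.002}])

```text
clock: 43.12
tcp_pos: [0.6206, -0.0362, 0.2622]
ee_rot: [0.383, 0.924, 0.002, 0.0]
wrist_force: [1.4, 2.4, -8.8]
opening: 0.0106
```

```bash
python3 - <<'E'
from h import *
o=r.observe(); print(o['wrist_force'],o['wrist_torque'])
go([.6209,-.0366,.262],45)
c,T=wrist('w41.png')
E
```

```text
[ 1.3661  2.3703 -8.7569] [ 0.5694 -0.3915 -0.0185]
from [ 0.6206 -0.0362  0.2622] yaw_y 45.006259650580226 clock 43.1167 q6 -2.546359158033068 open 0.010559867316060121
MOVE dxyz mm [-0.5 -0.1  0.2] axyz [ 0.26 -0.05  0.01]
```

View pics/w41.png

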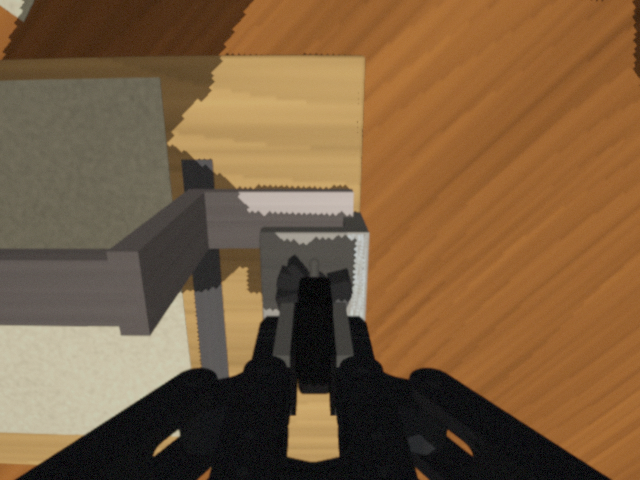

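>>> servo_tool(moves=[{"dx": 0, "dy": 0, "dz": 0.003, "ax": 0, "ay": 0, "az": 0, "jaw": 0.002}, {"dx": 0, "dy": 0, "dz": 0.006, "ax": 0, "ay": 0, "az": 0, "jaw": 0.002}, {"dx": 0, "dy": 0, "dz": 0.009, "ax": 0, "ay": 0, "az": 0, "jaw": 0.002}, {"dx": 0, "dy": 0, "dz": 0.012, "ax": 0, "ay": 0, "az": 0, "jaw": 0.002}, {"dx": 0, "dy": 0, "dz": 0.014, "ax": 0, "ay": 0, "az": 0, "jaw": 0.002}, {"dx": 0, "dy": 0, "dz": 0.0142, "ax": 0, "ay": 0, "az": 0, "jaw": 0.002}, {"dx": 0, "dy": 0, "dz": 0.0142, "ax": 0, "ay": 0, "az": 0, "jaw": 0.002}])

```text
clock: 43.75
tcp_pos: [0.6207, -0.0362, 0.2482]
ee_rot: [0.383, 0.924, 0.002, 0.001]
wrist_force: [0.5, 1.2, -4.3]
opening: 0.0106
```

```bash
python3 - <<'E'
from h import *
o=r.observe(); print(o['wrist_force'],o['wrist_torque'],o['tcp_pos'])
E
```

```text
[ 0.4853  1.1983 -4.2947] [0.5048 0.2464 0.0043] [ 0.6207 -0.0362  0.2482]
```

>>> servo_tool(moves=[{"dx": 0, "dy": 0, "dz": 0.0006, "ax": 0, "ay": 0, "az": 0, "jaw": 0.002}, {"dx": 0, "dy": 0, "dz": 0.0012, "ax": 0, "ay": 0, "az": 0, "jaw": 0.002}, {"dx": 0, "dy": 0, "dz": 0.0012, "ax": 0, "ay": 0, "az": 0, "jaw": 0.002}])

```text
clock: 44.0
tcp_pos: [0.6207, -0.0362, 0.248]
ee_rot: [0.382, 0.924, 0.002, 0.001]
wrist_force: [-2.2, 2.2, 2.4]
opening: 0.0103
```

>>> servo_tool(moves=[{"dx": 0, "dy": 0, "dz": 0, "ax": 0, "ay": 0, "az": 0, "jaw": 0.03}, {"dx": 0, "dy": 0, "dz": 0, "ax": 0, "ay": 0, "az": 0, "jaw": 0.03}, {"dx": 0, "dy": 0, "dz": 0, "ax": 0, "ay": 0, "az": 0, "jaw": 0.03}, {"dx": 0, "dy": 0, "dz": -0.02, "ax": 0, "ay": 0, "az": 0, "jaw": 0.03}, {"dx": 0, "dy": 0, "dz": -0.05, "ax": 0, "ay": 0, "az": 0, "jaw": 0.03}, {"dx": 0, "dy": 0, "dz": -0.09, "ax": 0, "ay": 0, "az": 0, "jaw": 0.03}, {"dx": 0, "dy": 0, "dz": -0.11, "ax": 0, "ay": 0, "az": 0, "jaw": 0.03}, {"dx": 0, "dy": 0, "dz": -0.11, "ax": 0, "ay": 0, "az": 0, "jaw": 0.03}])

```text
clock: 44.67
tcp_pos: [0.6215, -0.0371, 0.365]
ee_rot: [0.382, 0.924, 0.004, 0.007]
wrist_force: [-0.4, 0.4, 1.0]
opening: 0.0293
```

```bash
python3 - <<'E'
from h import *
c,T=wrist('w42.png')
P,ok,px=cloud(c,T); I=c['img'].reshape(-1,3).astype(int)
m=ok&(P[:,2]>.075)&(P[:,2]<.12)&(np.hypot(P[:,0]-.621,P[:,1]+.0365)<.025)&(I.max(1)<80)
print(m.sum(),np.percentile(P[m][:,2],[5,50,95]),cv2.minAreaRect(P[m][:,:2].astype(np.float32)*1000))
go([.42,-.12,.42],45)
E
python3 hang.py h10
```

```text
1184 [0.0834 0.0933 0.0946] ((621.93896484375, -36.647735595703125), (11.761202812194824, 35.15578842163086), 44.668975830078125)
from [ 0.621  -0.0369  0.3619] yaw_y 45.020879113847776 clock 44.7167 q6 -2.5466385533854394 open 0.02986418226437257
MOVE dxyz mm [  83.1 -200.2  -60.7] axyz [0.62 0.32 0.02]
p1 0
p2 105 [0.5313 0.3004 0.104 ] tilt -1.2673592268899885 len 0.04544153167564007
p3 247 [0.4391 0.3427 0.1046] tilt -0.02611044012081788 len 0.09526455742329629
```

View pics/w42.png

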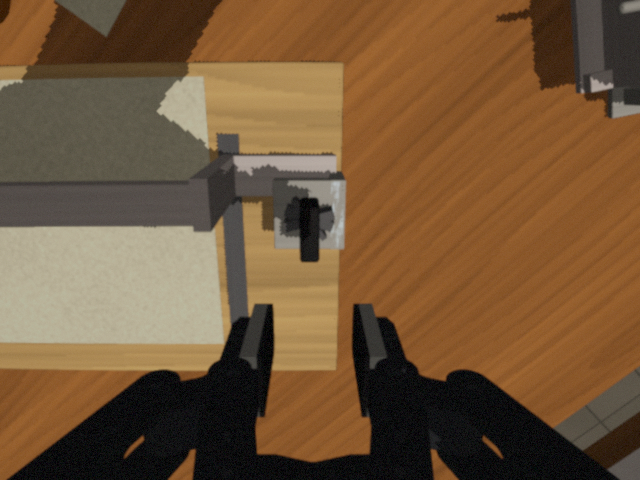

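The plunger is down (grip top 0.0942 m, angle home). I move clear for a final overall look.

>>> servo_tool(moves=[{"dx": 0, "dy": -0.03, "dz": -0.03, "ax": 0.6, "ay": 0.3, "az": 0, "jaw": 0.03}, {"dx": 0.08, "dy": -0.3, "dz": -0.05, "ax": 0.6, "ay": 0.3, "az": 0, "jaw": 0.03}, {"dx": 0.08, "dy": -0.3, "dz": -0.05, "ax": 0.6, "ay": 0.3, "az": 0, "jaw": 0.03}, {"dx": 0.08, "dy": -0.3, "dz": -0.05, "ax": 0.6, "ay": 0.3, "az": 0, "jaw": 0.03}, {"dx": 0.08, "dy": -0.3, "dz": -0.05, "ax": 0.6, "ay": 0.3, "az": 0, "jaw": 0.03}, {"dx": 0.08, "dy": -0.3, "dz": -0.05, "ax": 0.6, "ay": 0.3, "az": 0, "jaw": 0.03}, {"dx": 0.08, "dy": -0.3, "dz": -0.05, "ax": 0.6, "ay": 0.3, "az": 0, "jaw": 0.03}, {"dx": 0.08, "dy": -0.3, "dz": -0.05, "ax": 0.6, "ay": 0.3, "az": 0, "jaw": 0.03}])

```text
clock: 45.48
tcp_pos: [0.3486, -0.1932, 0.4055]
ee_rot: [0.383, 0.924, -0.002, -0.004]
wrist_force: [0.5, -0.5, -0.6]
opening: 0.0298
```

```bash
python3 hang.py h11
```

```text
p1 231 [0.6659 0.2006 0.1042] tilt -0.7339616845145983 len 0.09699105350203813
p2 235 [0.5517 0.2834 0.1037] tilt 0.42121857398067625 len 0.0952475561243564
p3 245 [0.4393 0.3426 0.1048] tilt 0.1623928426274804 len 0.09541125959236359
```

View pics/h11s.png

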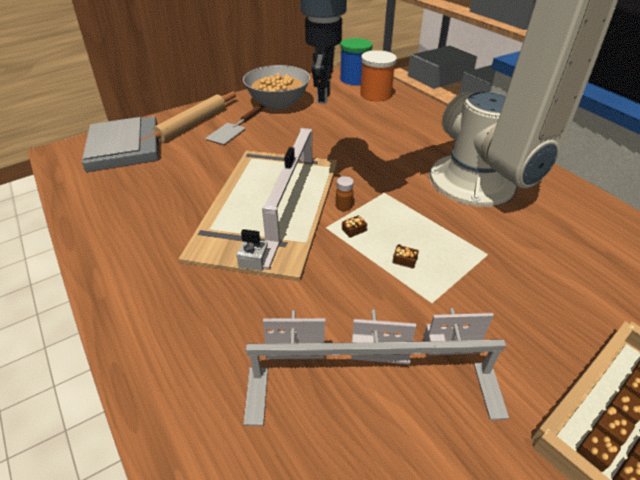

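View pics/h11z.png

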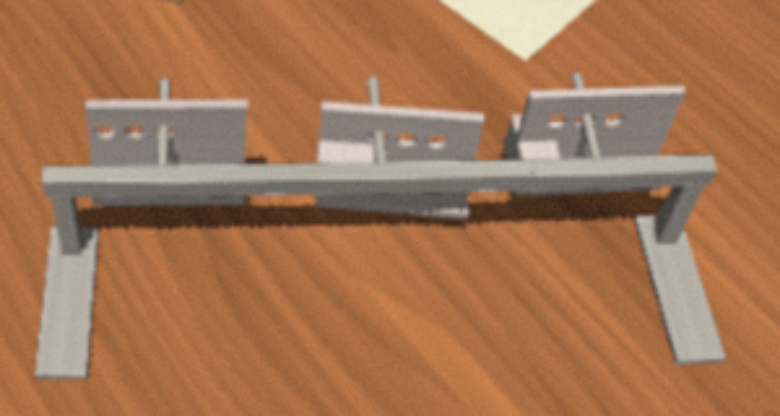

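View pics/h11t.png

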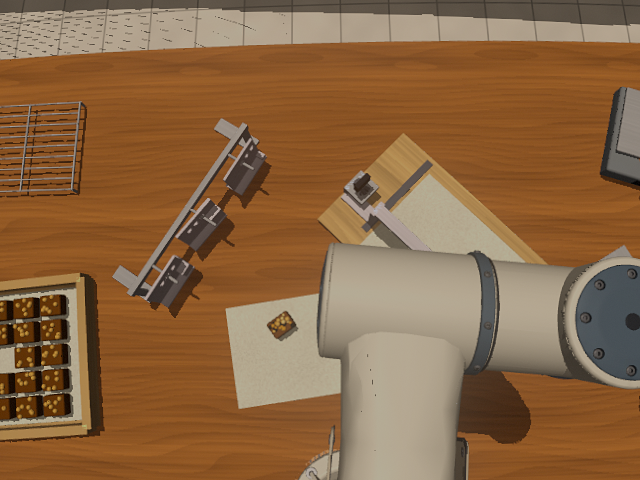

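Everything looks settled. One more number before handing in: each web's lean and its place along the pin.

```bash
python3 - <<'E'
from h import *
ry=np.array([-.842,.5395]); rx=np.array([.5395,.842])
F={'p1 b':np.array([.6512,.1729]),'p2 c':np.array([.5423,.2437]),'p3 a':np.array([.4327,.3139])}
s=r.read_camera('scene'); P,ok,px=cloud(s); t=r.read_camera('top'); Pt,okt,_=cloud(t)
for n,f in F.items():
    for nm,(Q,o) in {'scene':(P,ok),'top':(Pt,okt)}.items():
        d=Q[:,:2]-f; u=d@ry; w=d@rx
        if nm=='top':
            m=o&(abs(u)<.07)&(w>0)&(w<.055)&(Q[:,2]>.1)&(Q[:,2]<.12); q=np.c_[u,w][m]; p=np.polyfit(q[:,0],q[:,1],1)
            print(n,'top edge: beyond free end %.1f mm at pin, yaw %.1f deg'%(p[1]*1000,np.degrees(np.arctan(p[0]))), 'u ends',np.percentile(q[:,0],[1,99])*1000)
        else:
            m=o&(abs(u)<.055)&(abs(u)>.006)&(w>.005)&(w<.05)&(Q[:,2]>.088)&(Q[:,2]<.108)
            A=np.c_[u[m],Q[m][:,2]-.085,np.ones(m.sum())]; sol,*_=np.linalg.lstsq(A,w[m],rcond=None); res=w[m]-A@sol
            k=abs(res)<.004; sol,*_=np.linalg.lstsq(A[k],w[m][k],rcond=None)
            print(n,'scene plane: n',k.sum(),'yaw %.1f lean(top to strip) %.1f deg, at pin %.1f mm past free end'%(np.degrees(np.arctan(sol[0])),np.degrees(np.arctan(sol[1])),sol[2]*1000))
E
```

```text
p1 b scene plane: n 475 yaw -0.4 lean(top to strip) -4.5 deg, at pin 36.7 mm past free end
p1 b top edge: beyond free end 31.6 mm at pin, yaw -0.4 deg u ends [-44.7784  50.8161]
p2 c scene plane: n 435 yaw 6.9 lean(top to strip) -4.8 deg, at pin 41.8 mm past free end
p2 c top edge: beyond free end 37.1 mm at pin, yaw 6.9 deg u ends [-32.4356  59.9733]
p3 a scene plane: n 456 yaw 0.3 lean(top to strip) -4.6 deg, at pin 33.5 mm past free end
p3 a top edge: beyond free end 28.4 mm at pin, yaw -1.1 deg u ends [-37.4916  57.0792]
```

```bash
python3 - <<'E'
from h import *
o=r.observe(); print(o['clock'],o['tcp_pos'],o['wrist_force']); print(r.close_job())
E
```

```text
45.6833 [ 0.3507 -0.1928  0.4057] [ 0.6671 -1.2792 -0.2894]
the job is handed in; nothing more can be done
None
```

The job is handed in at 45.7 s. All three guides hang on the rail, the bar is home and the plunger is down again.

**What I did, in order:**
1. I lifted the plunger, turned it 70° anticlockwise and set it in its notch. It stayed up by itself, 9.5 mm raised.
2. I slid the bar fully back to its stop.
3. I hung the guides by the holes under their centres of mass: b by hole 1 on pin 1, c by hole 3 on pin 2, a by hole 2 on pin 3.
4. I slid the bar home, turned the plunger back and let it down.

**Last checks:**
- **Guides:** all hang still, with tilts along their length of 0.2° to 0.7°. The webs sit about 28 to 37 mm in from the pins' free ends.
- **Bar:** the handle measured -48.3 mm along the board, the same as at the start.
- **Plunger:** the grip top is at 94 mm with its angle home, so its nose is down and should be locking the bar; I did not pull on the bar to test it.
- **Nut bars and jar:** they look undisturbed in the scene picture. I did not measure them again at the end.

**What did not go cleanly:**
- **Guide c:** it rocked for a few seconds after release and settled level, but turned about 7° on its pin and a little deeper on it than the others.
- **Bar:** when I first let go of it, it was dragged about 2.7 mm off home. I pushed it home again before touching the plunger.
- **Measurements:** the scene and top cameras disagree by about 5 mm on how far along the pins the guides sit.

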